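# Turn the biscuit chocolate side up with the turner

### The job

One of the two oat biscuits on the baking sheet is lying chocolate side down: take the turner from the spoon rest, slide its blade under that biscuit, lift it a couple of centimetres clear of the sheet and, never raising it more than about ten, turn it over with a quick roll of the wrist so that it lies flat and wholly on the sheet, chocolate side up. Then lay the turner back with its blade flat in the spoon rest and let go. Do not touch a biscuit with the gripper, and leave the other biscuit, the bento box, the bottle and the snack cups where they are.

Things in the scene. Friction and masses are not known exactly. Their poses are not given: they have to be found in the camera images.
- turner: Cranked kitchen turner, 0.17 kg. Origin: centre of the underside of its flat slotted steel blade (95 long along x, 80 wide along y, 2 thick); +x runs to the blade's front edge, z out of its upper face. From the rear edge (x = -48) an 8 mm neck climbs to (-92, 0, 50), where the handle starts. Mass centre about 40 behind the origin. It starts blade flat in the spoon rest, handle over the notch.
- turner_grip (a point): Good place to hold the turner, at (-135, 0, 62) in its frame, on the axis of its straight wooden handle, 45 behind the handle's front end. The handle is 120 long and runs towards -x rising at 15 degrees (direction (-0.966, 0, 0.259)); its section is a regular octagon, 22 across flats, with flats facing +y/-y and every 45 degrees round the axis, so it can be held rolled 0 or 45 degrees either way.
- spoon_rest: White ceramic spoon rest, fixed to the bench: a rectangular dish 140 (x) by 116 (y), walls 6 thick and 18 high, floor 6 thick (inside 128 by 104). Origin: centre of its underside, z up. Its -x wall has a 44 wide notch in the middle, where the turner's neck leaves; the turner's x axis then points along the rest's x axis.
- sheet: Flat baking sheet fixed to the bench, 260 (x) by 360 (y), 4 thick, lined with baking paper. Origin: centre of its underside, z up. No rim except a lip 4 thick along its whole +x (far) edge, inner face at x = 126, top at z = 18: a biscuit pushed by the blade slides along the sheet until it meets the lip, and then the blade goes under it.
- biscuit: The biscuit to turn: rigid, round, diameter 86, 14 thick, both edges bevelled (6 wide, 5 high), about 50 g. Origin: its centre. Its z axis points out of the plain golden oat face; the other face (-z) is coated with dark chocolate. It starts flat on the sheet, z up, chocolate hidden below. On the blade or the paper it begins to slide at a lean of 32 to 42 degrees: turn it quickly past that.
- neighbour: The other biscuit, same size, already right: dark chocolate face up. Origin: its centre. It lies on the other half of the sheet.
- bento: Closed blue bento box with a dark blue clip-on lid, 131 (x) by 191 (y) by 61 high, to the right of the sheet. Origin: centre of its underside.
- bottle: Child's stainless steel drink bottle with a black cap, diameter 70, 172 high, to the right of the sheet's far end. Origin: centre of its underside.
- cup_a: Green silicone snack cup, diameter 72 at the rim, 45 high, to the right, nearer than the bento box. Origin: centre of its underside.
- cup_b: The second green snack cup, same size, to the left of the sheet's far end. Origin: centre of its underside.
Not all that is in view belongs to the job. Of the things that look like the spoon_rest, take the one that is nearest to the robot's base at the start.

How it is judged:
By the outcome, as a careful person would: the job done as asked, in the order asked, and still so for the second after the job is handed in, with the robot touching nothing.
It also fails if it takes over 58 s, if anything falls off the work surface, if the arm or the gripper's body presses on something with over 40 N, if the wrist force passes 120 N, or if a joint passes its speed limit or range.

### The arm

A 6-joint arm with a two-finger parallel gripper is mounted at the origin on the work surface. World frame = base frame: x ahead of the robot, y to its left, z up, the work surface at z = 0. Lengths are in m, angles in degrees, forces in N, time in s.
With the tool pointing down it reaches from about 0.3 to 0.75 m from the base axis. Payload 8.5 kg.
Tool frame: the origin (TCP) lies at the very end of the fingers, on their centre line; the grasp point (between the pads) lies 19 mm behind it (ctrl.grip_point_offset is the distance from the TCP to the grasp point, in m); z points along the fingers, y is the direction in which the jaws open and shut (so a half turn about z gives the same grasp; the last joint's range is limited). The gripper opens to 85 mm and grips with 20 to 120 N. Pads are 22 mm wide; open, the fingers measure 114 mm over their backs; the gripper's body (76 mm by 85 mm) begins 54 mm behind the grasp point. The pads swing forward as they close: fully open they stand 13 mm farther back than shut.
Start: joints at [-81.377, 21.807, 74.336, -0, 83.858, -12.336], TCP at [0.197, -0.514, 0.205] pointing down, gripper open.
Joint ranges: [-178.18, 178.18], [-50.72, 133.34], [12.68, 142.11], [-81.47, 261.47], [9.98, 163.14], [-165.26, 165.26]. Speed limits (degrees/s): [136.94, 136.94, 180, 180, 180, 180].

### API

Orientations are given as a 3x3 rotation matrix whose columns are the frame's x, y, z axes.
In Python, from cell import state, optics, job, ctrl gives the robot as it stands.
- The arm moves only by the tool play_rows, never from a script. Its argument "rows" is a list of rows, each an object of numbers: "ax", "ay", "az": the turn, a rotation vector about the tool's x, y, z in degrees; "tx", "ty", "tz": the shift along the tool's x, y, z in m; "fingers": the opening in per cent of the stroke, from 0 (shut) to 100 (fully open). A call has exactly 8 rows; each row shifts and turns the commanded pose from where the row before left it, along the tool's axes as they then stand; what a row does not reach is not made up. A row lasts 1/10 s, in which the tool goes at most 50 mm and 8.59 degrees, less where a joint would pass 70% of its speed; a pose out of reach is approached as far as the arm can. A call with a gripper value outside its range is refused whole. The fingers move at their own pace and stop on an object; "newtons" is the grip in N (left out, the last holds). Time passes only in rows, so rows that do not move let the fingers close, or fill a call up. It gives the time, the measured TCP pose, the force and the opening at its end, in the units of the state.
- state(): the state, without advancing time (a new reading comes with each control period).
- optics.camera(name): name is "side" or "top"; returns a dict with "image" (420x560x3 uint8, blue, green, red), "fx", "fy", "cx", "cy" (pixels), "D" ([k1, k2, p1, p2, k3] as OpenCV has them; the pictures are not rectified), "origin" and "attitude" of the camera in the world. Camera axes: x right, y down, z forward; pixel columns grow to the right and rows downward; lengths in m; the calibration is good to about 2 mm. A picture is of the moment at which its call begins. There is no depth.
- job.sign_off(): hands the job in, once; it reports no verdict.
The state is a dict: "clock": time; "joints": joint angles; "qvel": joint speeds; "effort": joint torques, N m; "eef_pos": TCP position; "eef_rot": TCP orientation; "force": force on the tool from outside, world axes, zero at the start; "wrist_torque": the same for the moment, N m; "width": opening from 0.0 (shut) to 1.0 (fully open).
Only numpy, scipy, OpenCV 4.12 (cv2) and the standard library are available. Lean on these libraries where they do the work, as an engineer would, in place of code of your own. Each camera call takes 0.05 s, during which the arm holds its last target. There are 200 camera calls.

## Working session

There is one attempt and no reset: what is moved stays moved. The work goes in short steps, Python scripts to look and compute and a tool call to move; the robot and the scene stay as the last step left them, time stands still between calls to the robot, and variables do not carry over. Pictures are saved under pics/ and viewed, about 8 in all and at most 12, crops included, and the job is handed in when it is done.

Besides the shell and the picture viewer there is one more tool, called after "Emit:" as a command line: name --argument value ..., lists and objects as JSON in quotes. play_rows: Moves the arm, as the interface text tells. Its arguments: {"type":"object","properties":{"rows":{"type":"array"},"newtons":{"type":"number"}},"required":["rows"]}

```bash
ls; mkdir -p pics
python3 - <<'E'
from cell import state, optics, job, ctrl
import cv2,numpy as np
for n in("top","side"):
    c=optics.camera(n); cv2.imwrite(f"pics/{n}0.png",c["image"])
    print(n,[c[k] for k in("fx","fy","cx","cy","D")],np.round(c["origin"],4).tolist(),np.round(c["attitude"],4).tolist())
print(state(),ctrl.grip_point_offset)
E
```

```text
pics
top [441.80404314682653, 441.80404314682653, 284.3241310160069, 214.85613765342063, array([-0.13254949,  0.        ,  0.        ,  0.        ,  0.        ])] [0.31, 0.0228, 1.3603] [[0.0026, -0.9837, 0.18], [-0.9998, 0.0012, 0.0209], [-0.0207, -0.18, -0.9834]]
side [533.876868041343, 533.876868041343, 273.6544442323659, 202.1051397834547, array([-0.05864921,  0.        ,  0.        ,  0.        ,  0.        ])] [0.3042, 1.3158, 1.3873] [[-0.975, -0.1663, 0.1473], [-0.2217, 0.6852, -0.6938], [0.0145, -0.7091, -0.7049]]
{'clock': 0.1, 'joints': array([-8.13773915e+01,  2.18394256e+01,  7.43781440e+01, -1.09240333e-03,
        8.38580852e+01, -1.23367393e+01]), 'qvel': array([ 0.11974575, -0.13906978, -0.04983794,  0.00489384, -0.04251306,
       -0.02820878]), 'effort': array([ 3.51045652e-03, -4.49218011e+01, -2.31653666e+01, -1.50562009e-04,
        3.77762553e-03, -1.09239755e-05]), 'eef_pos': array([ 0.1966782 , -0.51332559,  0.20406537]), 'eef_rot': array([[ 9.33833753e-01,  3.57707247e-01, -2.16708015e-04],
       [ 3.57707216e-01, -9.33832882e-01,  1.30266065e-03],
       [ 2.63602086e-04, -1.29398651e-03, -9.99999128e-01]]), 'force': array([-0.53906931, -0.166156  ,  0.05980678]), 'wrist_torque': array([ 0.01521213, -0.04657494, -0.0074533 ]), 'width': 1.0020493440785434} 0.0187
```

View pics/top0.png

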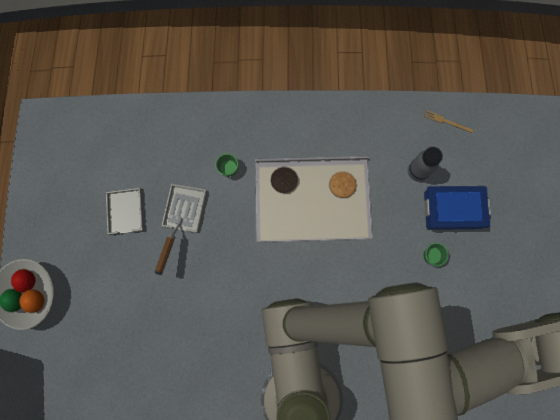

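View pics/side0.png

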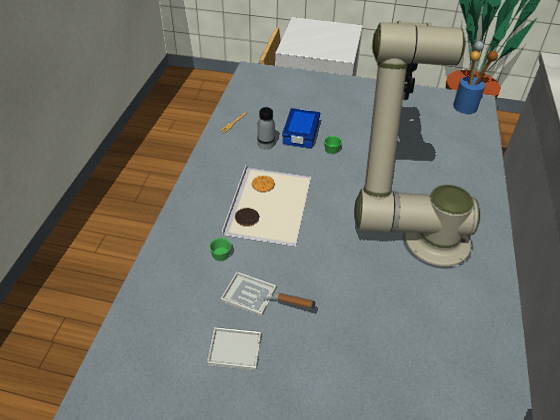

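Top view: rest candidates are the one with the turner (185,209) and an empty one (125,212). The first is nearer the base. Biscuit candidates are golden (343,184), which is the target, and dark (285,180), the neighbour. In the side view the turner handle runs (275,298)-(314,303).

```bash
cat > h.py <<'E'
import cv2,numpy as np
from cell import state, optics, job, ctrl
def ray(c,px):
    K=np.array([[c["fx"],0,c["cx"]],[0,c["fy"],c["cy"]],[0,0,1]])
    u=cv2.undistortPoints(np.array(px,float).reshape(-1,1,2),K,np.array(c["D"])).reshape(-1,2)
    d=np.c_[u,np.ones(len(u))]@np.array(c["attitude"]).T
    return np.array(c["origin"]),d
def plane(c,px,z):
    o,d=ray(c,px); return o+d*((z-o[2])/d[:,2])[:,None]
def tri(c1,p1,c2,p2):
    o1,d1=ray(c1,p1);o2,d2=ray(c2,p2);out=[]
    for a,b in zip(d1,d2):
        s=np.linalg.lstsq(np.c_[a,-b],o2-o1,rcond=None)[0]
        out.append((o1+a*s[0]+o2+b*s[1])/2)
    return np.array(out)
def proj(c,P):
    R=np.array(c["attitude"]);K=np.array([[c["fx"],0,c["cx"]],[0,c["fy"],c["cy"]],[0,0,1]])
    t=-R.T@np.array(c["origin"])
    return cv2.projectPoints(np.array(P,float).reshape(-1,1,3),cv2.Rodrigues(R.T)[0],t,K,np.array(c["D"]))[0].reshape(-1,2)
E
python3 - <<'E'
from h import *
np.set_printoptions(precision=4,suppress=True)
T=optics.camera("top");S=optics.camera("side")
def blob(img,lo,hi,roi):
    x0,y0,x1,y1=roi
    m=np.zeros(img.shape[:2],np.uint8); h=cv2.cvtColor(img,cv2.COLOR_BGR2HSV)
    m[y0:y1,x0:x1]=cv2.inRange(h[y0:y1,x0:x1],lo,hi)
    cs=cv2.findContours(m,cv2.RETR_EXTERNAL,cv2.CHAIN_APPROX_NONE)[0]
    return max(cs,key=cv2.contourArea)
# biscuits at top face z=.018
for n,C,roiG,roiD in(("top",T,(325,165,362,205),(266,163,304,198)),("side",S,(245,170,282,198),(228,202,265,230))):
    for k,lo,hi,r in(("gold",(8,90,60),(25,255,255),roiG),("dark",(0,0,0),(180,255,90),roiD)):
        c=blob(C["image"],lo,hi,r); (u,v),ax,a=cv2.fitEllipse(c)
        print(n,k,(round(u,1),round(v,1)),np.round(ax,1),plane(C,[(u,v)],.014))
# handle
for n,C,r in(("top",T,(145,225,185,280)),("side",S,(265,285,325,315))):
    c=blob(C["image"],(3,80,30),(20,255,255),r); (u,v),wh,a=rr=cv2.minAreaRect(c); b=cv2.boxPoints(rr)
    b=sorted(b.tolist(),key=lambda p:p[1] if n=="top" else p[0])
    e=[np.mean(b[:2],0),np.mean(b[2:],0)]; print(n,"handle",np.round(e,1).tolist())
    if n=="top":et=e
    else: es=e
print(tri(T,et,S,es))
a=cv2.resize(T["image"][175:285,140:220],None,fx=5,fy=5,interpolation=cv2.INTER_CUBIC)
b=cv2.resize(T["image"][148:250,245:380],None,fx=3,fy=3,interpolation=cv2.INTER_CUBIC)
o=np.zeros((600,800,3),np.uint8);o[:550,:400]=a;o[:306,400-5+0:800]=b
cv2.imwrite("pics/crop1.png",o)
E
```

```text
top gold (342.4, 184.5) [25.1 25.9] [[ 0.6532 -0.1306  0.014 ]]
top dark (284.2, 180.0) [25.5 26.9] [[0.6681 0.0521 0.014 ]]
side gold (262.8, 183.3) [15.3 22. ] [[ 0.6533 -0.1246  0.014 ]]
side dark (246.8, 216.5) [16.2 23.3] [[0.6678 0.0574 0.014 ]]
top handle [[170.3, 237.5], [157.9, 271.7]]
side handle [[277.7, 296.2], [310.8, 303.8]]
[[0.4805 0.3945 0.0563]
 [0.3764 0.4189 0.0859]]
```

View pics/crop1.png

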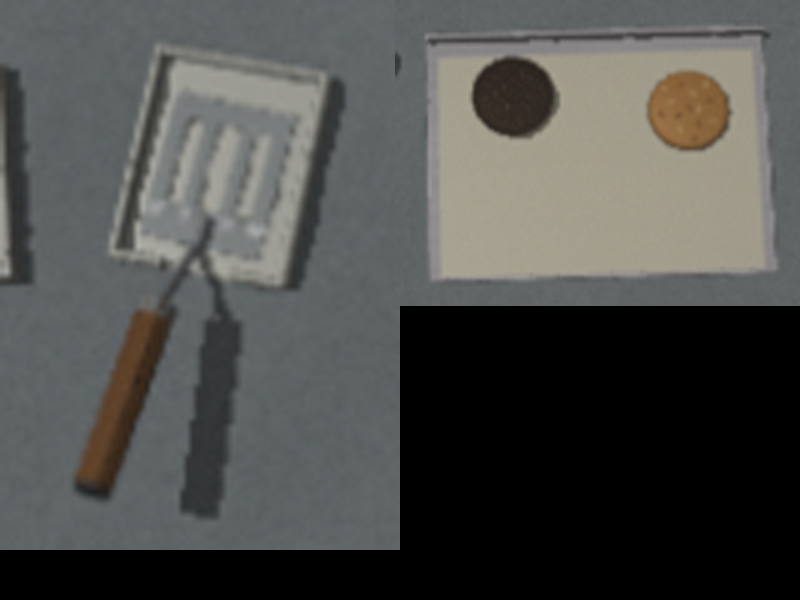

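Close crop: the turner lies blade flat in the rest with its handle leaving down-left through the notch. The golden biscuit is on the right half of the sheet and the lip is along the far edge.

Run:
```python
from h import *
np.set_printoptions(precision=4,suppress=True)
print([a for a in dir(ctrl) if a[0]!='_'],[a for a in dir(job) if a[0]!='_'])
T=optics.camera("top");S=optics.camera("side")
f=lambda L,x0,y0,s,dx=0:[((a-dx)/s+x0,b/s+y0) for a,b in L]
r=plane(T,f([(157,47),(328,72),(295,285),(110,255)],140,175,5),.018)
print("rest",r,r.mean(0)); 
for i,j in((0,1),(3,2),(3,0),(2,1)): d=r[j]-r[i];print(np.linalg.norm(d),np.degrees(np.arctan2(d[1],d[0])))
s=plane(T,f([(427,35),(768,30)],245,148,3,395),.018);s2=plane(T,f([(777,270),(433,280)],245,148,3,395),.004)
print("sheet",s,s2,np.vstack([s,s2]).mean(0))
for a,b in((s[0],s[1]),(s2[1],s2[0]),(s2[1],s[0]),(s2[0],s[1])): d=b-a;print(np.linalg.norm(d),np.degrees(np.arctan2(d[1],d[0])))
cv2.imwrite("pics/crop2.png",cv2.resize(S["image"][160:320,200:340],None,fx=3.7,fy=3.7,interpolation=cv2.INTER_CUBIC))
```

```text
['IKError', 'grip_point_offset'] ['sign_off']
rest [[0.6545 0.4104 0.018 ]
 [0.6375 0.2995 0.018 ]
 [0.5021 0.3154 0.018 ]
 [0.5208 0.4337 0.018 ]] [0.5787 0.3648 0.018 ]
0.11216794814773093 -98.71262901009834
0.11974609378775558 -98.9791523329465
0.13575938871210969 -9.886184932301022
0.13637230703381187 -6.6970575805043975
sheet [[ 0.7339  0.1428  0.018 ]
 [ 0.7389 -0.2181  0.018 ]] [[ 0.4851 -0.2211  0.004 ]
 [ 0.4751  0.1339  0.004 ]] [ 0.6082 -0.0406  0.011 ]
0.36091459081569727 -89.21984453602506
0.35521056418765484 -88.3843524209052
0.2593987363724832 1.9624722834910142
0.2541721593286253 0.6904828818782347
```

View pics/crop2.png

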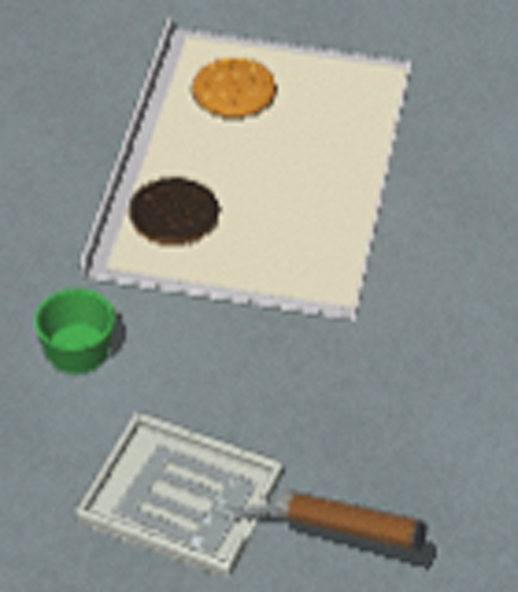

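Emit:
play_rows --rows '[{"tx":0.03,"ty":-0.03,"tz":-0.012,"ax":3},{"tx":0.03,"ty":-0.03,"tz":-0.012,"ax":3},{"tx":0.03,"ty":-0.03,"tz":-0.012,"ax":3},{"tx":0.03,"ty":-0.03,"tz":-0.012,"ax":3},{"tx":0.03,"ty":-0.03,"tz":-0.012,"ay":3},{"tx":0.03,"ty":-0.03,"tz":-0.012,"ay":3},{"tx":0.03,"ty":-0.03,"tz":-0.012,"ay":3},{"tx":0.03,"ty":-0.03,"tz":-0.012,"ay":3}]'

```text
invalid input
```

```bash
cat > kin.py <<'E'
from h import *
from scipy.spatial.transform import Rotation as Ro
from scipy.optimize import least_squares
A0=np.array([-81.377,21.807,74.336,0,83.858,-12.336]);P0=np.array([.197,-.514,.205])
def fk(q,p):
    # p: h,L1,L2,L3,d, a(shoulder x offset), e(elbow offset)
    q=np.radians(q);Rz=lambda t:Ro.from_euler('z',t);Ry=lambda t:Ro.from_euler('y',t)
    r=Rz(q[0]);x=r.apply([p[5],p[4],p[0]]);r=r*Ry(q[1]);x=x+r.apply([0,0,p[1]])
    r=r*Ry(q[2]);x=x+r.apply([p[6],0,p[2]]);r=r*Rz(q[3])*Ry(q[4]);x=x+r.apply([0,0,p[3]])
    return x,(r*Rz(q[5]+np.pi/2)).as_matrix()
E
cat > rec.py <<'E'
from kin import *
import json,os
s=state();L=json.load(open('log.json')) if os.path.exists('log.json') else [[A0.tolist(),P0.tolist()]]
L.append([s['joints'].tolist(),s['eef_pos'].tolist()]);json.dump(L,open('log.json','w'))
g=np.array([.2,.42,.4,.25,.118,0,0])
f=lambda p:np.r_[np.concatenate([fk(q,p)[0]-x for q,x in L])*1000,(p-g)*.5]
r=least_squares(f,g);np.save('p.npy',r.x)
np.set_printoptions(precision=4,suppress=True)
print(r.x,np.abs(r.fun[:-7]).max());print(s['joints'],s['eef_pos'],s['clock']);print(s['eef_rot'],'\n',fk(s['joints'],r.x)[1])
E
python3 rec.py
```

```text
[ 0.3682  0.4391  0.5358  0.3837  0.1176 -0.1443  0.1307] 0.16637940942376694
[-81.3782  21.8176  74.3498  -0.0005  83.8569 -12.3349] [ 0.1967 -0.5135  0.2044] 0.3
[[ 0.9339  0.3577 -0.0001]
 [ 0.3577 -0.9339  0.0004]
 [ 0.0001 -0.0004 -1.    ]] 
 [[ 0.9339  0.3577 -0.0001]
 [ 0.3577 -0.9339  0.0004]
 [ 0.0001 -0.0004 -1.    ]]
```

Emit:
play_rows --rows '[{"ax":3,"ay":0,"az":0,"tx":0.03,"ty":-0.03,"tz":-0.012,"fingers":100},{"ax":3,"ay":0,"az":0,"tx":0.03,"ty":-0.03,"tz":-0.012,"fingers":100},{"ax":3,"ay":0,"az":0,"tx":0.03,"ty":-0.03,"tz":-0.012,"fingers":100},{"ax":3,"ay":0,"az":0,"tx":0.03,"ty":-0.03,"tz":-0.012,"fingers":100},{"ax":0,"ay":3,"az":0,"tx":0.03,"ty":-0.03,"tz":-0.012,"fingers":100},{"ax":0,"ay":3,"az":0,"tx":0.03,"ty":-0.03,"tz":-0.012,"fingers":100},{"ax":0,"ay":3,"az":0,"tx":0.03,"ty":-0.03,"tz":-0.012,"fingers":100},{"ax":0,"ay":3,"az":0,"tx":0.03,"ty":-0.03,"tz":-0.012,"fingers":100}]' --newtons 60

```text
clock: 1.1
eef_pos: [0.3382, -0.2211, 0.3435]
eef_rot: [[0.929, 0.35, 0.123], [0.309, -0.913, 0.265], [0.205, -0.208, -0.956]]
force: [0.2, -0.1, -0.2]
width: 0.998
```

```bash
rm log.json; python3 rec.py
```

```text
[ 0.1118  0.4385  0.3781  0.2833  0.1177 -0.0021 -0.0099] 0.00015154309968012925
[-60.4482   4.8387  76.6662  14.4943 108.0295  13.2104] [ 0.3382 -0.2211  0.3435] 1.1
[[ 0.9286  0.3501  0.1231]
 [ 0.3092 -0.9132  0.2654]
 [ 0.2054 -0.2083 -0.9563]] 
 [[ 0.9286  0.3501  0.1231]
 [ 0.3092 -0.9132  0.2654]
 [ 0.2054 -0.2083 -0.9563]]
```

```bash
cat > plan.py <<'E'
from kin import *
p=np.load('p.npy')
LO=np.array([-178,-50.5,12.8,-81.2,10.2,-165]);HI=np.array([178,133,142,261,163,165])
a=np.array([np.cos(np.radians(15)),0,-np.sin(np.radians(15))]);n0=np.array([a[2],0,-a[0]])
g=np.array([-.135,0,.062])
def tool_in_turner(rho,lean,flip):
    t=np.radians(15+lean);z=np.cos(t)*n0+np.sin(t)*a;y=np.array([0,1.,0])*flip
    R=Ro.from_rotvec(a*np.radians(rho)).as_matrix()@np.c_[np.cross(y,z),y,z]
    return g+.0187*R[:,2],R
def turner(o,yaw,th=0): return np.array(o),(Ro.from_euler('z',yaw,degrees=True)*Ro.from_euler('x',th,degrees=True)).as_matrix()
def tcp(T,G): return T[0]+T[1]@G[0],T[1]@G[1]
def ik(X,q0):
    def f(q):
        x,R=fk(q,p);return np.r_[(x-X[0])*20,Ro.from_matrix(R.T@X[1]).as_rotvec()*3,(q-q0)*1e-5]
    r=least_squares(f,np.clip(q0,LO+.1,HI-.1),bounds=(LO,HI));return r.x,np.abs(r.fun[:6]).max()
def rollpose(s,th,c,yaw=1.0,he=None):
    # c: xy of blade centre at start; lower edge kept in xy
    h=np.interp(th,[0,35,60,105],[.030,.014,.014,.036]) if he is None else he
    o,R=turner([0,0,0],yaw,s*th); e0=turner([0,0,0],yaw)[1]@np.array([0,-.04*s,0])
    e=np.array([c[0],c[1],0])+e0; e[2]=h
    return e-R@np.array([0,-.04*s,0]),R
E
python3 - <<'E'
from plan import *
np.set_printoptions(precision=1,suppress=True,linewidth=150)
q0=state()['joints']
for s in(1,-1):
  for flip in(1,-1):
    for lean in(0,20):
      G=tool_in_turner(-45*s,lean,flip)
      K=[("grasp",turner([.575,.375,.006],-12)),("lift",turner([.575,.375,.12],-12)),("pre",turner([.57,-.128,.06],1)),("s0",turner([.57,-.128,.005],1)),("s1",turner([.685,-.127,.005],1))]
      K+=[(f"r{t}",rollpose(s,t,(.57,-.05+.03*s))) for t in(0,30,60,90,105)]
      q=None;print("s",s,"flip",flip,"lean",lean)
      for n,T in K:
        X=tcp(T,G)
        seeds=[q] if q is not None else [np.array([35,30,80,j4,80,j6]) for j4 in(-60,0,60,150) for j6 in(-120,-50,50,130)]
        c=[ik(X,np.array(sd,float)) for sd in seeds]; b=min(c,key=lambda r:r[1]+1e-4*np.abs(r[0][3])); q=b[0]; print(n,q,round(b[1],4), end="; " if n[0]!='r' else "\n")
E
```

```text
s 1 flip 1 lean 0
grasp [ 42.6  57.4  47.6 -28.6 108.  -48.5] 0.0; lift [ 42.6  55.   34.9 -32.1 121.  -56.8] 0.0; pre [ -9.5  12.7 115.3 -55.6  52.9 -77.2] 0.0; s0 [ -9.5  18.  119.  -61.9  48.3 -67.3] 0.0; s1 [ -7.3  30.1  99.2 -55.7  53.6 -74.6] 0.0; r0 [  5.5  18.4 113.2 -52.3  60.2 -65.6] 0.0
r30 [ -16.3   10.1  112.7  -14.8   50.1 -109.5] 0.0
r60 [ -37.5   15.7  108.    17.4   64.6 -147.1] 0.0
r90 [ -49.9   30.6  100.3   31.1   86.8 -162.2] 0.0
r105 [ -52.9   39.5   96.5   35.2   97.  -165. ] 0.0354
s 1 flip 1 lean 20
grasp [ 47.3  48.4  66.1 -40.   88.4 -41.2] 0.0; lift [ 47.3  43.6  57.  -40.6  99.  -50.2] 0.0; pre [-17.5   1.9 129.1 -69.   26.8 -70.8] 0.0; s0 [-17.6   8.3 131.5 -81.2  24.9 -56.2] 0.0982; s1 [-12.6  21.2 115.1 -77.1  28.7 -57.8] 0.0; r0 [  2.    8.3 128.  -70.8  38.4 -52.8] 0.0
r30 [ -24.7    0.3  127.     5.3   27.4 -133.4] 0.0
r60 [ -45.5    9.1  120.3   36.5   54.4 -165. ] 0.1057
r90 [ -55.7   25.6  110.8   42.9   79.3 -165. ] 0.2889
r105 [ -58.8   35.   107.5   46.2   89.6 -165. ] 0.3454
s 1 flip -1 lean 0
grasp [ 42.6  57.4  47.6 -28.6 108.  131.5] 0.0; 
[... 2229 characters left out ...]
  31.5  84.3  42.7] 0.0
r30 [-30.3  11.9 110.4  15.3  61.8  62. ] 0.0
r60 [ -7.1  11.6 113.4 -21.   50.1 104.7] 0.0
r90 [ 12.5  23.9 111.8 -53.9  64.1 143.9] 0.0
r105 [ 18.4  32.9 110.2 -63.1  74.8 155.5] 0.0
s -1 flip -1 lean 20
grasp [ 25.3  18.  119.8  96.   12.5  56.3] 0.0; lift [ 25.3   8.2 111.1  36.8  21.1 117.6] 0.0; pre [-56.4  15.7 112.2  42.   77.2  33.6] 0.0; s0 [-56.4  20.8 115.7  43.7  70.9  27.5] 0.0; s1 [-45.4  30.4  99.7  47.6  69.7  38.4] 0.0; r0 [-52.5  15.  119.1  45.2  70.7  31.4] 0.0
r30 [-35.1   1.8 125.5  32.   42.5  45.4] 0.0
r60 [ -7.7   3.3 128.3 -37.1  25.4 119.1] 0.0
r90 [ 14.4  18.8 125.9 -78.7  52.6 165. ] 0.0234
r105 [ 19.9  28.1 122.1 -80.5  66.2 165. ] 0.171
```

```bash
cat >> plan.py <<'E'
G=tool_in_turner(-45,0,-1)
np.set_printoptions(precision=4,suppress=True,linewidth=160)
def rows(X0,X1,n,q=None,fing=None):
    """straight line + constant turn; returns list of (t,w) in tool axes"""
    w=Ro.from_matrix(X0[1].T@X1[1]).as_rotvec()/n; d=(X1[0]-X0[0])/n
    R=Ro.from_matrix(X0[1]);out=[]
    for k in range(n): out.append(np.r_[np.degrees(w),R.inv().apply(d)]); R=R*Ro.from_rotvec(w)
    return out
def show(L):
    for i,r in enumerate(L): print(i%8,"a",np.round(r[:3],2).tolist(),"t",np.round(r[3:],4).tolist())
def cur():
    s=state(); return s['eef_pos'],s['eef_rot']
def jcheck(X0,L,q):
    R=Ro.from_matrix(X0[1]);x=X0[0];m=0;e=0
    for r in L:
        x=x+R.apply(r[3:]);R=R*Ro.from_rotvec(np.radians(r[:3]));qn,er=ik((x,R.as_matrix()),q)
        m=np.maximum(m,np.abs(qn-q)*10);e=max(e,er);q=qn
    print("max deg/s",m,"err",e,"q",q,"at",x)
E
python3 - <<'E'
from plan import *
X1=tcp(turner([.575,.375,.006],-12),G);pre=(X1[0]-.10*X1[1][:,2],X1[1])
print(X1,pre[0]);X=cur();L=rows(X,pre,16);show(L);jcheck(X,L,state()['joints'])
E
```

```text
(array([0.4416, 0.3903, 0.0544]), array([[ 0.997 ,  0.032 , -0.0704],
       [-0.0248, -0.7297, -0.6833],
       [-0.0732,  0.683 , -0.7267]])) [0.4487 0.4586 0.1271]
0 a [-3.49, -1.34, 0.97] t [0.0168, -0.0336, 0.0251]
1 a [-3.49, -1.34, 0.97] t [0.0167, -0.0353, 0.0226]
2 a [-3.49, -1.34, 0.97] t [0.0166, -0.0369, 0.02]
3 a [-3.49, -1.34, 0.97] t [0.0164, -0.0383, 0.0173]
4 a [-3.49, -1.34, 0.97] t [0.0161, -0.0395, 0.0145]
5 a [-3.49, -1.34, 0.97] t [0.0158, -0.0406, 0.0117]
6 a [-3.49, -1.34, 0.97] t [0.0153, -0.0415, 0.0088]
7 a [-3.49, -1.34, 0.97] t [0.0148, -0.0422, 0.0059]
0 a [-3.49, -1.34, 0.97] t [0.0142, -0.0427, 0.003]
1 a [-3.49, -1.34, 0.97] t [0.0135, -0.0431, 0.0001]
2 a [-3.49, -1.34, 0.97] t [0.0127, -0.0432, -0.0029]
3 a [-3.49, -1.34, 0.97] t [0.0119, -0.0431, -0.0058]
4 a [-3.49, -1.34, 0.97] t [0.011, -0.0429, -0.0087]
5 a [-3.49, -1.34, 0.97] t [0.01, -0.0425, -0.0115]
6 a [-3.49, -1.34, 0.97] t [0.009, -0.0418, -0.0143]
7 a [-3.49, -1.34, 0.97] t [0.0079, -0.041, -0.017]
max deg/s [105.9951 121.8168 215.3114  49.8679  97.2408 123.079 ] err 0.11063917153066456 q [ 46.08    68.6726  12.8    -33.2963 127.412  121.3321] at [0.4487 0.4586 0.1271]
```

Run:
```python
from plan import *
X1=tcp(turner([.575,.375,.006],-12),G);pre=(X1[0]-.06*X1[1][:,2],X1[1]);q0=state()['joints']
for w in ([.42,.41,.2],[.40,.42,.2],[.42,.43,.16]):
    print(w,ik((np.array(w),X1[1]),np.array([43,50,45,-30,110,130.])))
print(pre[0],ik(pre,np.array([43,50,45,-30,110,130.])))
X=cur();W=(np.array([.40,.41,.2]),X1[1]);L=rows(X,W,16);show(L);jcheck(X,L,q0)
```

```text
[0.42, 0.41, 0.2] (array([ 44.846 ,  56.3324,  27.419 , -33.1988, 127.4244, 121.4743]), np.float64(1.1162293464252763e-07))
[0.4, 0.42, 0.2] (array([ 46.5041,  55.3536,  29.3445, -31.9093, 127.5142, 123.8681]), np.float64(9.16981162647249e-08))
[0.42, 0.43, 0.16] (array([ 45.9251,  59.9399,  26.3359, -31.6107, 125.869 , 124.2916]), np.float64(1.1836509787356482e-07))
[0.4459 0.4313 0.098 ] (array([ 44.6125,  64.0739,  27.368 , -30.5692, 120.7668, 126.138 ]), np.float64(1.1171105357677993e-07))
0 a [-3.49, -1.34, 0.97] t [0.0139, -0.0328, 0.0195]
1 a [-3.49, -1.34, 0.97] t [0.0138, -0.0342, 0.0172]
2 a [-3.49, -1.34, 0.97] t [0.0136, -0.0354, 0.0147]
3 a [-3.49, -1.34, 0.97] t [0.0133, -0.0364, 0.0122]
4 a [-3.49, -1.34, 0.97] t [0.0129, -0.0373, 0.0097]
5 a [-3.49, -1.34, 0.97] t [0.0125, -0.038, 0.0071]
6 a [-3.49, -1.34, 0.97] t [0.012, -0.0386, 0.0044]
7 a [-3.49, -1.34, 0.97] t [0.0114, -0.039, 0.0018]
0 a [-3.49, -1.34, 0.97] t [0.0107, -0.0392, -0.0008]
1 a [-3.49, -1.34, 0.97] t [0.01, -0.0392, -0.0035]
2 a [-3.49, -1.34, 0.97] t [0.0092, -0.0391, -0.0061]
3 a [-3.49, -1.34, 0.97] t [0.0084, -0.0388, -0.0087]
4 a [-3.49, -1.34, 0.97] t [0.0075, -0.0383, -0.0112]
5 a [-3.49, -1.34, 0.97] t [0.0066, -0.0377, -0.0137]
6 a [-3.49, -1.34, 0.97] t [0.0056, -0.0369, -0.0161]
7 a [-3.49, -1.34, 0.97] t [0.0046, -0.0359, -0.0185]
max deg/s [104.7482  98.5717 152.2346  49.3523  89.9228 117.8533] err 6.563440512724947e-08 q [ 45.9611  53.1832  33.5682 -31.4123 125.4823 124.6355] at [0.4  0.41 0.2 ]
```

Emit:
play_rows --rows '[{"ax":-3.5,"ay":-1.3,"az":1,"tx":0.014,"ty":-0.033,"tz":0.019,"fingers":60},{"ax":-3.5,"ay":-1.3,"az":1,"tx":0.014,"ty":-0.034,"tz":0.017,"fingers":60},{"ax":-3.5,"ay":-1.3,"az":1,"tx":0.014,"ty":-0.035,"tz":0.015,"fingers":60},{"ax":-3.5,"ay":-1.3,"az":1,"tx":0.013,"ty":-0.036,"tz":0.012,"fingers":60},{"ax":-3.5,"ay":-1.3,"az":1,"tx":0.013,"ty":-0.037,"tz":0.01,"fingers":60},{"ax":-3.5,"ay":-1.3,"az":1,"tx":0.0125,"ty":-0.038,"tz":0.007,"fingers":60},{"ax":-3.5,"ay":-1.3,"az":1,"tx":0.012,"ty":-0.039,"tz":0.004,"fingers":60},{"ax":-3.5,"ay":-1.3,"az":1,"tx":0.011,"ty":-0.039,"tz":0.002,"fingers":60}]'

```text
clock: 1.9
eef_pos: [0.3685, 0.0859, 0.2741]
eef_rot: [[0.983, 0.167, 0.075], [0.18, -0.954, -0.238], [0.031, 0.248, -0.968]]
force: [1.7, -1.0, 0.1]
width: 0.606
```

Emit:
play_rows --rows '[{"ax":-3.5,"ay":-1.3,"az":1,"tx":0.011,"ty":-0.039,"tz":-0.001,"fingers":60},{"ax":-3.5,"ay":-1.3,"az":1,"tx":0.01,"ty":-0.039,"tz":-0.0035,"fingers":60},{"ax":-3.5,"ay":-1.3,"az":1,"tx":0.009,"ty":-0.039,"tz":-0.006,"fingers":60},{"ax":-3.5,"ay":-1.3,"az":1,"tx":0.008,"ty":-0.039,"tz":-0.009,"fingers":60},{"ax":-3.5,"ay":-1.3,"az":1,"tx":0.0075,"ty":-0.038,"tz":-0.011,"fingers":60},{"ax":-3.5,"ay":-1.3,"az":1,"tx":0.0065,"ty":-0.038,"tz":-0.014,"fingers":60},{"ax":-3.5,"ay":-1.3,"az":1,"tx":0.0055,"ty":-0.037,"tz":-0.016,"fingers":60},{"ax":-3.5,"ay":-1.3,"az":1,"tx":0.0045,"ty":-0.036,"tz":-0.0185,"fingers":60}]'

```text
clock: 2.7
eef_pos: [0.399, 0.4025, 0.2061]
eef_rot: [[0.998, 0.024, -0.064], [-0.025, -0.737, -0.676], [-0.064, 0.676, -0.734]]
force: [0.9, 0.1, 0.0]
width: 0.603
```

```bash
python3 rec.py
python3 - <<'E'
from plan import *
X1=tcp(turner([.575,.375,.006],-12),G);pre=(X1[0]-.06*X1[1][:,2],X1[1])
X=cur();L=rows(X,pre,5);show(L);jcheck(X,L,state()['joints']);show(rows(pre,X1,3))
E
```

```text
[0.1287 0.5369 0.3495 0.2843 0.1176 0.0015 0.1013] 0.1999129169969749
[ 45.6359  43.1433  47.5538 -29.956  121.2612 127.2757] [0.399  0.4025 0.2061] 2.7
[[ 0.9977  0.0244 -0.064 ]
 [-0.0253 -0.7366 -0.6759]
 [-0.0636  0.6759 -0.7342]] 
 [[ 0.9977  0.0244 -0.064 ]
 [-0.0253 -0.7366 -0.6759]
 [-0.0636  0.6759 -0.7342]]
0 a [-0.12, -0.08, -0.08] t [0.0106, -0.0186, 0.0114]
1 a [-0.12, -0.08, -0.08] t [0.0106, -0.0186, 0.0113]
2 a [-0.12, -0.08, -0.08] t [0.0107, -0.0186, 0.0113]
3 a [-0.12, -0.08, -0.08] t [0.0107, -0.0186, 0.0112]
4 a [-0.12, -0.08, -0.08] t [0.0107, -0.0186, 0.0112]
max deg/s [ 2.1124 22.8116 14.2664  2.7205 12.7115  5.4551] err 2.3463042457159176e-09 q [ 44.6531  53.8991  42.6528 -29.1612 116.3545 129.0745] at [0.4459 0.4313 0.098 ]
0 a [0.0, 0.0, 0.0] t [-0.0, -0.0, 0.02]
1 a [0.0, 0.0, 0.0] t [-0.0, -0.0, 0.02]
2 a [0.0, 0.0, 0.0] t [-0.0, -0.0, 0.02]
```

Emit:
play_rows --rows '[{"ax":0,"ay":0,"az":0,"tx":0.01,"ty":-0.0186,"tz":0.011,"fingers":60},{"ax":0,"ay":0,"az":0,"tx":0.0106,"ty":-0.0186,"tz":0.011,"fingers":60},{"ax":0,"ay":0,"az":0,"tx":0.0106,"ty":-0.0186,"tz":0.011,"fingers":60},{"ax":0,"ay":0,"az":0,"tx":0.0106,"ty":-0.0186,"tz":0.011,"fingers":60},{"ax":0,"ay":0,"az":0,"tx":0.0106,"ty":-0.0186,"tz":0.011,"fingers":60},{"ax":-0.6,"ay":-0.4,"az":-0.4,"tx":0,"ty":0,"tz":0,"fingers":60},{"ax":0,"ay":0,"az":0,"tx":0,"ty":0,"tz":0,"fingers":60},{"ax":0,"ay":0,"az":0,"tx":0,"ty":0,"tz":0,"fingers":60}]'

```text
clock: 3.5
eef_pos: [0.4457, 0.4313, 0.1014]
eef_rot: [[0.997, 0.032, -0.069], [-0.024, -0.732, -0.681], [-0.072, 0.68, -0.729]]
force: [-0.2, 0.3, 0.9]
width: 0.6
```

```bash
python3 rec.py|head -1
python3 - <<'E'
from plan import *
print(cur())
T=optics.camera("top");S=optics.camera("side")
X=cur();gp=X[0]+X[1][:,2]*(.06-.0187)
print("aim",gp,proj(T,[gp]),proj(S,[gp]))
a=T["image"][215:285,135:205].copy();b=S["image"][260:330,255:335].copy()
def mk(im,p,x0,y0,s):
    im=cv2.resize(im,None,fx=s,fy=s,interpolation=cv2.INTER_CUBIC);cv2.drawMarker(im,(int((p[0]-x0+.5)*s),int((p[1]-y0+.5)*s)),(0,0,255),0,12,1);return im
a=mk(a,proj(T,[gp])[0],135,215,5);b=mk(b,proj(S,[gp])[0],255,260,5)
o=np.zeros((350,760,3),np.uint8);o[:,:350]=a;o[:,360:]=b;cv2.imwrite("pics/grasp.png",o)
E
```

```text
[0.1294 0.5371 0.3501 0.2844 0.1176 0.0008 0.102 ] 0.25612265895388897
(array([0.4457, 0.4313, 0.1014]), array([[ 0.9971,  0.0318, -0.0692],
       [-0.0239, -0.7321, -0.6808],
       [-0.0724,  0.6805, -0.7292]]))
aim [0.4429 0.4031 0.0714] [[165.5443 249.0952]] [[289.8519 298.0585]]
```

View pics/grasp.png

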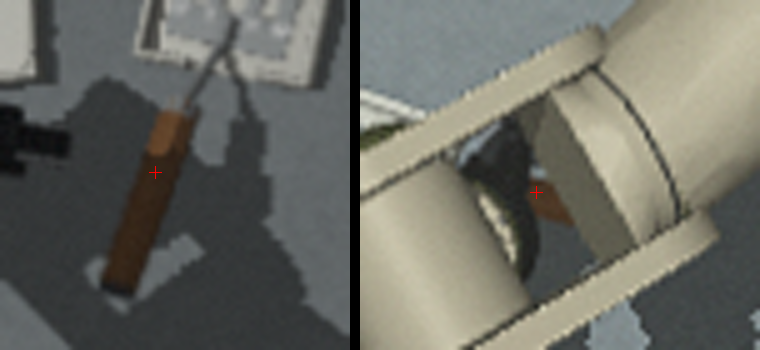

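Emit:
play_rows --rows '[{"ax":0,"ay":0,"az":0,"tx":0,"ty":-0.0006,"tz":0.0155,"fingers":60},{"ax":0,"ay":0,"az":0,"tx":0,"ty":-0.0006,"tz":0.0155,"fingers":60},{"ax":0,"ay":0,"az":0,"tx":0,"ty":-0.0006,"tz":0.0155,"fingers":60},{"ax":0,"ay":0,"az":0,"tx":0,"ty":-0.0006,"tz":0.0155,"fingers":60},{"ax":0,"ay":0,"az":0,"tx":0,"ty":0,"tz":0,"fingers":60},{"ax":0,"ay":0,"az":0,"tx":0,"ty":0,"tz":0,"fingers":10},{"ax":0,"ay":0,"az":0,"tx":0,"ty":0,"tz":0,"fingers":5},{"ax":0,"ay":0,"az":0,"tx":0,"ty":0,"tz":0,"fingers":0}]' --newtons 60

```text
clock: 4.4
eef_pos: [0.4415, 0.3911, 0.0539]
eef_rot: [[0.997, 0.032, -0.069], [-0.024, -0.732, -0.681], [-0.073, 0.681, -0.729]]
force: [-1.6, -0.3, 0.4]
width: 0.092
```

Emit:
play_rows --rows '[{"ax":0,"ay":0,"az":0,"tx":0,"ty":0,"tz":0,"fingers":0},{"ax":0,"ay":0,"az":0,"tx":0,"ty":0,"tz":0,"fingers":0},{"ax":0,"ay":0,"az":0,"tx":0,"ty":0,"tz":0,"fingers":0},{"ax":0,"ay":0,"az":0,"tx":0,"ty":0,"tz":0,"fingers":0},{"ax":0,"ay":0,"az":0,"tx":0,"ty":0,"tz":0,"fingers":0},{"ax":0,"ay":0,"az":0,"tx":0,"ty":0,"tz":0,"fingers":0},{"ax":0,"ay":0,"az":0,"tx":0,"ty":0,"tz":0,"fingers":0},{"ax":0,"ay":0,"az":0,"tx":0,"ty":0,"tz":0,"fingers":0}]' --newtons 120

```text
clock: 5.2
eef_pos: [0.4414, 0.3905, 0.0532]
eef_rot: [[0.997, 0.033, -0.07], [-0.024, -0.731, -0.682], [-0.074, 0.681, -0.728]]
force: [-0.2, 0.3, 0.1]
width: 0.004
```

```bash
python3 rec.py; python3 -c "
from cell import state
s=state();print(s['force'],s['wrist_torque'],s['width'],s['clock'])"
```

```text
[0.1301 0.5372 0.3507 0.2844 0.1176 0.0002 0.1028] 0.33155893619526977
[ 42.6226  52.5867  53.5052 -28.3318 106.94   132.1146] [0.4414 0.3905 0.0532] 5.2
[[ 0.997   0.0327 -0.0703]
 [-0.0241 -0.7313 -0.6817]
 [-0.0737  0.6813 -0.7283]] 
 [[ 0.997   0.0327 -0.0703]
 [-0.0241 -0.7313 -0.6817]
 [-0.0737  0.6813 -0.7283]]
[-0.23497939  0.26598209  0.06438618] [ 0.32590398  0.01121755 -0.01430405] 0.004397386175386003 5.2
```

Width is 0.004, so the fingers shut on nothing. I'll look.

Run:
```python
from plan import *
T=optics.camera("top");S=optics.camera("side")
X=cur();gp=X[0]-X[1][:,2]*.0187
def mk(C,P,x0,y0,w,h,s):
    im=cv2.resize(C["image"][y0:y0+h,x0:x0+w],None,fx=s,fy=s,interpolation=cv2.INTER_CUBIC)
    for q in proj(C,P):cv2.drawMarker(im,(int((q[0]-x0+.5)*s),int((q[1]-y0+.5)*s)),(0,0,255),0,12,1)
    return im
P=[gp,X[0]]
a=mk(T,P,120,180,90,110,5);b=mk(S,P,220,255,110,80,3)
o=np.zeros((550,800,3),np.uint8);o[:,:450]=a;o[:240,460:790]=b;cv2.imwrite("pics/grasp2.png",o)
```

```text
(no output)
```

View pics/grasp2.png

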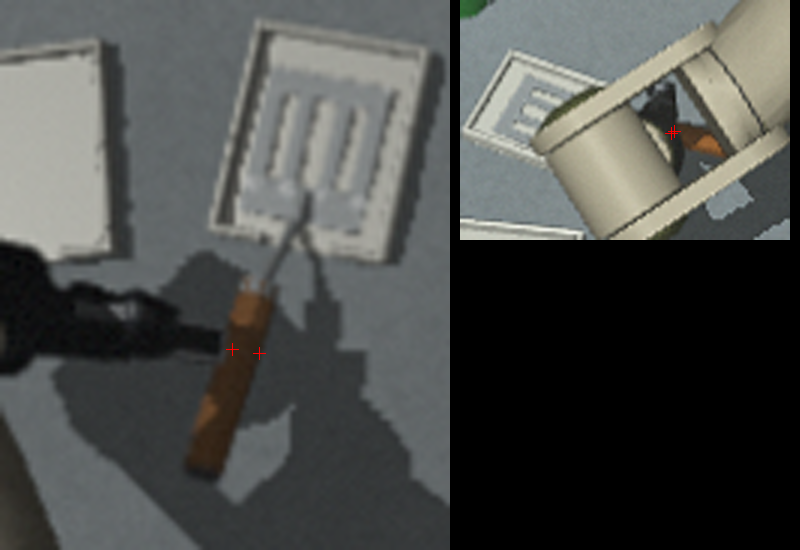

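Top crop: the finger bar ends at (222,342) at the handle's left edge, while the predicted TCP marker sits at (259,352). I'll check numerically whether the camera and arm frames agree.

Run:
```python
from plan import *
T=optics.camera("top");S=optics.camera("side")
print("base proj",proj(T,[[0,0,0],[0,0,.1]]),proj(S,[[0,0,0]]))
X=cur();print(X[0],proj(T,[X[0],X[0]-.06*X[1][:,2]]),proj(S,[X[0],X[0]-.06*X[1][:,2]]))
g=cv2.cvtColor(T["image"],cv2.COLOR_BGR2GRAY)
for v in range(240,256): print(v," ".join(f"{x:3d}" for x in g[v,140:180]))
h=cv2.cvtColor(T["image"],cv2.COLOR_BGR2HSV)
def handle(C,r):
    x0,y0,x1,y1=r;m=cv2.inRange(cv2.cvtColor(C["image"],cv2.COLOR_BGR2HSV)[y0:y1,x0:x1],(3,80,20),(20,255,255));c=max(cv2.findContours(m,0,1)[0],key=cv2.contourArea)
    b=cv2.boxPoints(cv2.minAreaRect(c))+[x0,y0];return b
print(handle(T,(145,225,185,285)));print(handle(S,(265,285,330,320)))
```

```text
base proj [[301.2238 399.7427]
 [301.8298 408.0769]] [[437.0216 240.2999]]
[0.4414 0.3905 0.0533] [[171.2987 250.2505]
 [153.683  247.1985]] [[290.9687 298.2708]
 [287.2951 300.6448]]
240  21  32  42  43  45  54  64  41  21  15  18  15  27  39  51  53  54  54  56  56  53  57  56  55  55  56  60  68  74  75  72  64  51  48  46  72 104 106 105 104
241  33  46  89  95  93  71  89  53  31  24  16  18  18  21  27  40  52  56  56  55  56  54  54  57  55  55  59  70  74  73  73  57  51  48  41  57  80 102 105 104
242  36  36  51  92  94  72  84  53  33  25  26  20  17  12  15  30  48  56  56  58  57  55  55  55  54  56  68  72  75  74  67  54  48  45  43  54  70  99 105 102
243  33  31  35  53  82  66  63  45  32  26  23  19  16  20  21  37  52  56  58  55  57  53  56  55  54  53  67  74  76  75  64  52  48  43  47  54  59  78 102 105
244  17  23  23  24  33  36  36  30  21  24  23  18  19  19  20  29  47  53  57  56  55  55  57  56  55  48  48  70  75  70  58  52  47  42  51  58  53  57  79 102
245  19  15  16  11  17  30  31  24  17  15  14  15  24  19  20  18  21  20  31  32  38  46  49 
[... 1153 characters left out ...]
49  44  43  40  39  37  37  42  55  57  53  53  58  57  54  56
253  52  54  52  55  56  57  51  57  54  56  55  56  56  55  55  58  56  55  54  55  53  53  51  42  41  40  39  40  39  39  35  48  56  57  54  55  53  56  58  57
254  54  55  55  56  56  58  54  53  53  56  55  55  54  56  54  55  55  55  56  55  56  57  45  39  41  42  40  39  37  35  35  54  55  57  55  56  55  56  55  54
255  54  56  57  56  55  54  56  53  54  53  55  56  55  54  55  55  56  55  57  55  53  55  45  38  41  41  43  40  38  36  38  55  59  57  56  56  55  56  55  56
[[156.1 271.7]
 [167.5 237.5]
 [175.  240. ]
 [163.6 274.2]]
[[290.1887 302.3396]
 [292.1132 295.6038]
 [309.8113 300.6604]
 [307.8868 307.3962]]
```

Run:
```python
from plan import *
T=optics.camera("top");S=optics.camera("side")
print("rear now",tri(T,[(159.9,273)],S,[(308.8,304)]),"before",tri(T,[(157.9,271.7)],S,[(310.8,303.8)]))
for r in (238,): print(plane(T,[(171.2,238.7)],.056),plane(T,[(170.3,237.5)],.056))
s=cv2.resize(S["image"][262:322,262:342],None,fx=9,fy=9,interpolation=cv2.INTER_CUBIC)
s=cv2.convertScaleAbs(s,alpha=2.0,beta=10);cv2.imwrite("pics/s3.png",s)
```

```text
rear now [[0.3778 0.4154 0.0776]] before [[0.3764 0.4189 0.0858]]
[[0.476  0.3916 0.056 ]] [[0.4797 0.3946 0.056 ]]
```

View pics/s3.png

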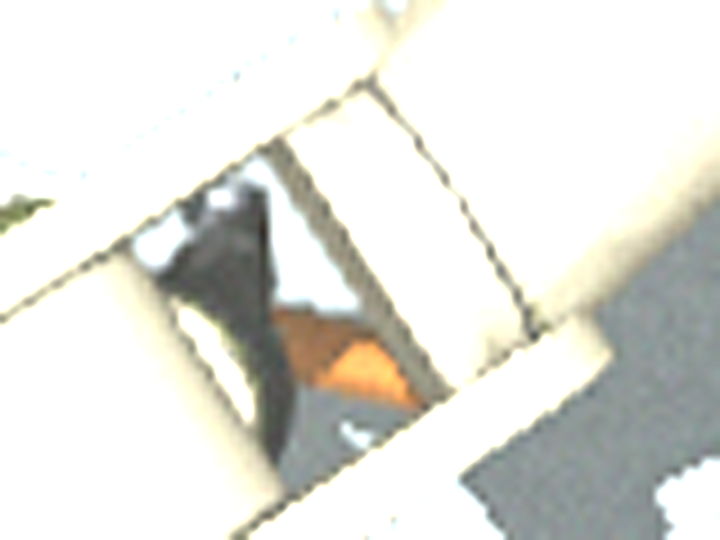

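Side crop: the robot's forearm hides the fingers. Only the rear of the handle shows, near (360,360). I'll compare predicted finger tips with the earlier pre-grasp picture by numbers.

Run:
```python
from plan import *
T=optics.camera("top")
R=np.array([[0.9971,0.0318,-0.0692],[-0.0239,-0.7321,-0.6808],[-0.0724,0.6805,-0.7292]]);x=np.array([.4457,.4313,.1014])
for n,o in(("tcp",[0,0,0]),("up",[0,.0255,-.008]),("lo",[0,-.0255,-.008]),("up_out",[0,.04,-.008]),("lo_out",[0,-.04,-.008])):
    print(n,x+R@o,proj(T,[x+R@np.array(o)])-[135,215],(proj(T,[x+R@np.array(o)])-[135,215])*5)
```

```text
tcp [0.4457 0.4313 0.1014] [[18.2622 31.9944]] [[ 91.3109 159.9719]]
up [0.4471 0.4181 0.1246] [[20.2612 30.6624]] [[101.3058 153.3118]]
lo [0.4454 0.4554 0.0899] [[11.5334 32.4565]] [[ 57.6671 162.2824]]
up_out [0.4475 0.4075 0.1345] [[22.8406 30.132 ]] [[114.2029 150.6601]]
lo_out [0.445 0.466 0.08 ] [[ 9.1458 32.9472]] [[ 45.7291 164.736 ]]
```

Emit:
play_rows --rows '[{"ax":0,"ay":0,"az":0,"tx":0,"ty":0,"tz":-0.02,"fingers":0},{"ax":0,"ay":0,"az":0,"tx":0,"ty":0,"tz":-0.02,"fingers":0},{"ax":0,"ay":0,"az":0,"tx":0,"ty":0,"tz":-0.02,"fingers":0},{"ax":0,"ay":0,"az":0,"tx":0,"ty":0,"tz":-0.01,"fingers":0},{"ax":0,"ay":0,"az":0,"tx":0,"ty":0.01,"tz":-0.01,"fingers":0},{"ax":0,"ay":0,"az":0,"tx":0,"ty":0.02,"tz":-0.01,"fingers":0},{"ax":0,"ay":0,"az":0,"tx":0,"ty":0,"tz":0,"fingers":0},{"ax":0,"ay":0,"az":0,"tx":0,"ty":0,"tz":0,"fingers":0}]'

```text
clock: 6.35
eef_pos: [0.4489, 0.4294, 0.1401]
eef_rot: [[0.997, 0.031, -0.07], [-0.025, -0.732, -0.681], [-0.073, 0.681, -0.729]]
force: [0.9, 0.9, -0.2]
width: 0.004
```

Run:
```python
from plan import *
T=optics.camera("top");S=optics.camera("side");X=cur();s=state();print(X[0],X[1][:,2],s['joints'],s['force'],s['wrist_torque'])
def mk(C,P,x0,y0,w,h,k):
    im=cv2.resize(C["image"][y0:y0+h,x0:x0+w],None,fx=k,fy=k,interpolation=cv2.INTER_CUBIC);im=cv2.convertScaleAbs(im,alpha=2,beta=10)
    for q in proj(C,P):cv2.drawMarker(im,(int((q[0]-x0+.5)*k),int((q[1]-y0+.5)*k)),(0,0,255),0,12,1)
    return im
P=[X[0],X[0]-.0187*X[1][:,2],X[0]-.1*X[1][:,2]]
print(proj(T,P),proj(S,P))
def handle(C,r):
    x0,y0,x1,y1=r;m=cv2.inRange(cv2.cvtColor(C["image"],cv2.COLOR_BGR2HSV)[y0:y1,x0:x1],(3,80,20),(20,255,255));c=max(cv2.findContours(m,0,1)[0],key=cv2.contourArea)
    return (cv2.boxPoints(cv2.minAreaRect(c))+[x0,y0]).round(1).tolist()
print(handle(T,(145,225,185,285)),handle(S,(265,285,330,320)))
o=np.zeros((550,800,3),np.uint8);a=mk(T,P,100,175,90,110,5);b=mk(S,P,235,250,110,100,3)
o[:,:450]=a;o[:300,460:790]=b;cv2.imwrite("pics/s4.png",o)
```

```text
[0.4485 0.4295 0.1388] [-0.0712 -0.6822 -0.7277] [ 44.3934  52.0998  39.7722 -30.4466 120.2663 126.1626] [-0.6606  0.0643  0.3227] [ 0.3266 -0.0255 -0.0501]
[[149.8416 244.5553]
 [143.934  243.4998]
 [117.0272 238.6535]] [[286.8997 291.4151]
 [285.663  292.0986]
 [279.917  295.2734]]
[[155.9, 270.3], [167.2, 236.4], [174.4, 238.8], [163.1, 272.7]] [[288.4, 301.4], [290.2, 294.3], [300.8, 296.9], [299.0, 304.0]]
```

View pics/s4.png

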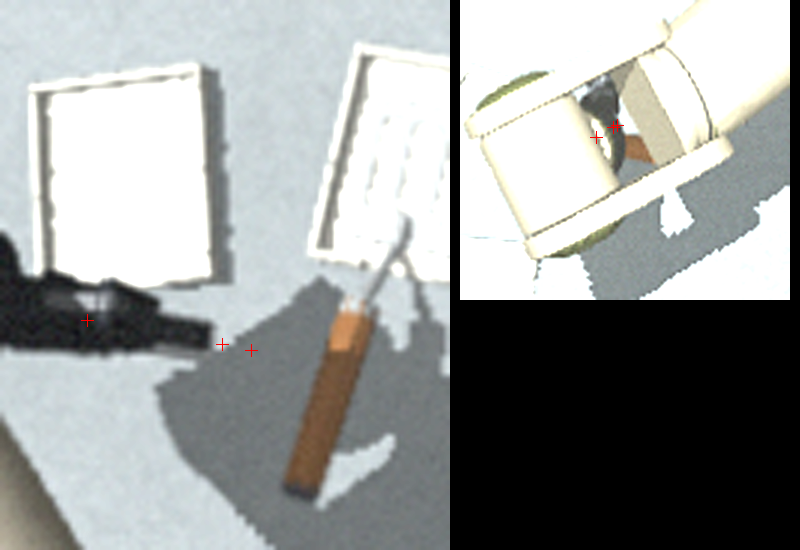

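```bash
python3 rec.py|head -1
python3 - <<'E'
from plan import *
S=optics.camera("side");T=optics.camera("top")
im=cv2.imread("pics/side0.png")
x=np.array([.1967,-.5135,.2042])
print("tip,grasp,100 up",proj(S,[x,x+[0,0,.0187],x+[0,0,.1]]))
g=im.max(2)
for v in range(60,108,2): print(v," ".join(f"{a:3d}" for a in g[v,392:424]))
# base outline check
t=cv2.imread("pics/top0.png");print(proj(T,[[0,.1,0],[0,-.1,0],[.1,0,0]]))
E
```

```text
[0.1301 0.5372 0.3507 0.2844 0.1176 0.0002 0.1028] 0.34347163131062675
tip,grasp,100 up [[399.1329 101.2426]
 [399.9719  97.2299]
 [403.7307  79.2069]]
60 154 154 153 153 155 153 153 148 150 118  88  65  60  61  60  63  62  62  63  66  23  46  63  59  58  61  62  58  61  63  62  60
62 158 159 159 155 154 153 151 148 145 138 132 133  95  65  58  55  56  57  55  29  27  48  51  49  54  51  58  56  51  53  52  51
64  94 102 115 112 113 114 103 100  95  99  99  85  79  66  53  28  18  21  21  17  14  20  17  15  10  48 182 177 173 172 170 171
66  75  80  77  78  77  74  77  70  68  69  64  60  59  56  48  30  18  21  19  19  19  15  17  12   7 134 177 167 167 168 169 167
68  70 104  90  69  69  61  63  56  93  71  67  57  59  74  39  15  19  13  20  11  16  16  15   9  52 180 172 167 166 166 168 166
70 160 156 160 156 156 155 151 145 140 134 126 121 108  86  33  16  16  18  16  14  11  22  64 121 173 165 169 167 165 169 166 167
72 157 155 154 153 151 148 144 139 138 130 124 115 106  85  32  17  18  22  20  18 110 170 168 169 167 165 167 168 165 163 170 167
74 155 157 154 153 151 146 144 
[... 1563 characters left out ...]
 134 128 122 110  96  71  58  35  15   9   9  98 132 139 137 136 136 135 134 133 134 133 134 135 138 137 137
100 150 149 148 144 140 134 125 122 109  89 111 125 113 122 130 128 138 135 135 138 134 136 135 134 137 135 135 137 138 140 141 140
102 151 152 147 143 136 130 124 117 107  92 115 138 136 137 139 135 136 133 137 134 136 134 136 131 131 135 135 136 135 137 138 133
104 151 149 142 144 138 134 122 114  96  92 122 140 139 136 135 134 132 135 130 136 134 135 135 133 131 135 136 132 131 136 138 135
106 148 149 142 138 136 129 120 109  99  73 115 148 143 142 140 140 142 144 140 142 142  98 127 141 140 138 133 135 135 134 136 138
[[267.6298 399.4956]
 [334.8384 399.6832]
 [301.2202 365.8519]]
```

The finger tip seen in the top view ends about 25 mm from the reported TCP. I'll tilt the tool away from the side camera so both cameras see the tip and can triangulate it.

Emit:
play_rows --rows '[{"ax":0,"ay":0,"az":0,"tx":0,"ty":0.017,"tz":-0.018,"fingers":0},{"ax":0,"ay":0,"az":0,"tx":0,"ty":0.017,"tz":-0.018,"fingers":0},{"ax":7,"ay":0,"az":0,"tx":0,"ty":0,"tz":0,"fingers":0},{"ax":8,"ay":0,"az":0,"tx":0,"ty":0,"tz":0,"fingers":0},{"ax":8,"ay":0,"az":0,"tx":0,"ty":0,"tz":0,"fingers":0},{"ax":8,"ay":0,"az":0,"tx":0,"ty":0,"tz":0,"fingers":0},{"ax":8,"ay":0,"az":0,"tx":0,"ty":0,"tz":0,"fingers":0},{"ax":8,"ay":0,"az":0,"tx":0,"ty":0,"tz":0,"fingers":0}]'

```text
clock: 7.35
eef_pos: [0.4523, 0.4298, 0.1891]
eef_rot: [[0.997, -0.03, -0.07], [-0.025, -0.997, 0.076], [-0.072, -0.074, -0.995]]
force: [1.2, -0.1, -1.2]
width: 0.002
```

Emit:
play_rows --rows '[{"ax":8,"ay":0,"az":0,"tx":0,"ty":0,"tz":0,"fingers":0},{"ax":8,"ay":0,"az":0,"tx":0,"ty":0,"tz":0,"fingers":0},{"ax":8,"ay":0,"az":0,"tx":0,"ty":0,"tz":0,"fingers":0},{"ax":8,"ay":0,"az":0,"tx":0,"ty":0,"tz":0,"fingers":0},{"ax":8,"ay":0,"az":0,"tx":0,"ty":0,"tz":0,"fingers":0},{"ax":0,"ay":0,"az":0,"tx":0,"ty":0,"tz":0,"fingers":0},{"ax":0,"ay":0,"az":0,"tx":0,"ty":0,"tz":0,"fingers":0},{"ax":0,"ay":0,"az":0,"tx":0,"ty":0,"tz":0,"fingers":0}]'

```text
clock: 8.15
eef_pos: [0.4525, 0.4302, 0.1892]
eef_rot: [[0.997, -0.067, -0.036], [-0.023, -0.72, 0.693], [-0.072, -0.69, -0.72]]
force: [0.1, -0.1, 0.5]
width: -0.003
```

```bash
python3 rec.py
python3 - <<'E'
from plan import *
T=optics.camera("top");S=optics.camera("side");X=cur()
def mk(C,P,x0,y0,w,h,k):
    x0=int(x0);y0=int(y0);im=cv2.resize(C["image"][y0:y0+h,x0:x0+w],None,fx=k,fy=k,interpolation=cv2.INTER_CUBIC);im=cv2.convertScaleAbs(im,alpha=1.6,beta=10)
    for q in proj(C,P):cv2.drawMarker(im,(int((q[0]-x0+.5)*k),int((q[1]-y0+.5)*k)),(0,0,255),0,12,1)
    print("origin",x0,y0);return im
P=[X[0],X[0]-.1*X[1][:,2]];t=proj(T,P);s=proj(S,P);print(t,s)
o=np.zeros((550,800,3),np.uint8);a=mk(T,P,t[0][0]-40,t[0][1]-55,78,110,5);b=mk(S,P,s[0][0]-40,s[0][1]-55,78,110,5)
o[:,:390]=a;o[:,400:790]=b;cv2.imwrite("pics/s5.png",o)
E
```

```text
[0.1302 0.5371 0.3509 0.2842 0.1175 0.     0.103 ] 0.33834884016312183
[13.636  23.977  88.0694 47.784  67.1016 87.4025] [0.4525 0.4302 0.1892] 8.15
[[ 0.9971 -0.0666 -0.0362]
 [-0.023  -0.7203  0.6933]
 [-0.0722 -0.6904 -0.7198]] 
 [[ 0.9971 -0.0666 -0.0362]
 [-0.023  -0.7203  0.6933]
 [-0.0722 -0.6904 -0.7198]]
[[143.7353 241.0758]
 [160.8201 236.3388]] [[286.1114 280.7355]
 [290.7847 245.1303]]
origin 103 186
origin 246 225
```

View pics/s5.png

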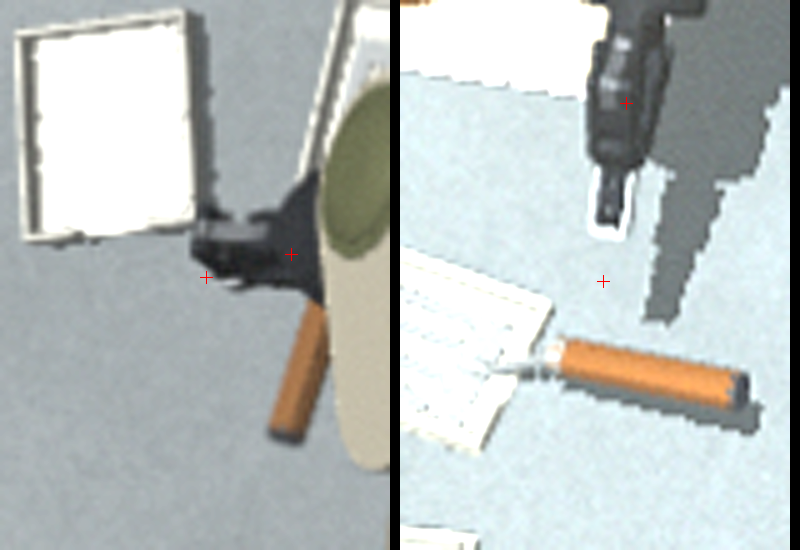

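Both views show the tip: top crop (193,245), side crop (612,225), against markers at (206,277) and (603,281). Next I triangulate the tip.

Run:
```python
from plan import *
T=optics.camera("top");S=optics.camera("side");X=cur()
for pt in((141.6,235),(141.6,236.5),(142.5,236)):
    p3=tri(T,[pt],S,[(288.2,270)])[0];print(p3,"err world",p3-X[0],"tool",X[1].T@(p3-X[0]),proj(T,[p3]),proj(S,[p3]))
# base pedestal / scale check with initial handle: 
from rec import *
```

```text
[0.4563 0.4228 0.2298] err world [ 0.0041 -0.0075  0.0408] tool [ 0.0013 -0.0231 -0.0347] [[141.5461 237.6841]] [[285.7079 269.2993]]
[0.4543 0.4227 0.2294] err world [ 0.0022 -0.0075  0.0404] tool [-0.0006 -0.0227 -0.0344] [[141.5658 238.4344]] [[286.4022 269.5022]]
[0.4553 0.4211 0.2273] err world [ 0.0031 -0.0092  0.0383] tool [ 0.0005 -0.0201 -0.0341] [[142.4597 238.1858]] [[286.1696 269.4348]]
[ 0.1302  0.5371  0.3509  0.2842  0.1175 -0.      0.103 ] 0.3468743097716498
[13.6223 23.973  88.1557 47.8814 67.0866 87.3063] [0.4521 0.4303 0.189 ] 8.35
[[ 0.9971 -0.0668 -0.0366]
 [-0.0228 -0.7195  0.6941]
 [-0.0727 -0.6913 -0.7189]] 
 [[ 0.9971 -0.0668 -0.0366]
 [-0.0228 -0.7195  0.6941]
 [-0.0727 -0.6913 -0.7189]]
```

Run:
```python
from plan import *
T=optics.camera("top");S=optics.camera("side")
obs=[(T,[.4414,.3905,.0533],(163.9,247.9)),(T,[.4485,.4295,.1388],(142.2,241.4)),(T,[.4525,.4302,.1892],(141.8,236)),(S,[.4525,.4302,.1892],(288.2,270))]
f=lambda b:np.concatenate([proj(C,[np.array(x)+b])[0]-q for C,x,q in obs])
r=least_squares(f,np.zeros(3));print(r.x,r.fun)
Rs=[np.array([[0.997,0.0327,-0.0703],[-0.0241,-0.7313,-0.6817],[-0.0737,0.6813,-0.7283]])]*2+[np.array([[0.9971,-0.0668,-0.0366],[-0.0228,-0.7195,0.6941],[-0.0727,-0.6913,-0.7189]])]*2
f2=lambda b:np.concatenate([proj(C,[np.array(x)+R@b])[0]-q for (C,x,q),R in zip(obs,Rs)])
r=least_squares(f2,np.zeros(3));print("tool",r.x,r.fun)
f3=lambda b:np.concatenate([proj(C,[np.array(x)+R[:,2]*b[0]+[0,0,b[1]]])[0]-q for (C,x,q),R in zip(obs,Rs)])
r=least_squares(f3,np.zeros(2));print("toolz+worldz",r.x,r.fun)
f3=lambda b:np.concatenate([proj(C,[np.array(x)+R[:,2]*b[0]+b[1:]])[0]-q for (C,x,q),R in zip(obs,Rs)])
r=least_squares(f3,np.zeros(4));print("toolz+world",r.x,r.fun)
```

```text
[0.002  0.0002 0.0492] [ 2.7877 -0.061   1.9015  0.3834 -4.2003  1.9319 -2.3193 -0.3762]
tool [ 0.0041 -0.0112 -0.0236] [-1.2031  0.1845 -1.5644  0.8436  2.1753  1.761  -3.2802  2.5365]
toolz+worldz [-0.0126  0.0328] [ 0.6627  0.5534 -0.2079  1.0736 -0.0003  2.874  -1.1903 -1.1443]
toolz+world [-0.013   0.0024  0.0012  0.0302] [ 0.4261 -0.2049 -0.4071  0.2796  0.0132  2.0611 -2.1573 -0.5486]
```

The fits agree on one thing: true tip height is about 31 mm above the reported z, and the visible tip is about 13 mm short along tool z. I'll regrasp with that correction.

Run:
```python
from plan import *
R=tcp(turner([.575,.375,.006],-12),G)[1];E=np.array([.443,.403,.068])+.0267*R[:,2]-[0,0,.031]
pre=(E-.06*R[:,2],R);X=cur();print(E,pre[0]);L=rows(X,pre,14);show(L);jcheck(X,L,state()['joints'])
```

```text
[0.4411 0.3848 0.0176] [0.4453 0.4258 0.0612]
0 a [-6.22, -0.0, 0.01] t [0.0002, 0.0066, 0.0064]
1 a [-6.22, -0.0, 0.01] t [0.0002, 0.0058, 0.007]
2 a [-6.22, -0.0, 0.01] t [0.0002, 0.005, 0.0076]
3 a [-6.22, -0.0, 0.01] t [0.0002, 0.0042, 0.0081]
4 a [-6.22, -0.0, 0.01] t [0.0002, 0.0033, 0.0085]
5 a [-6.22, -0.0, 0.01] t [0.0002, 0.0023, 0.0088]
6 a [-6.22, -0.0, 0.01] t [0.0002, 0.0014, 0.009]
7 a [-6.22, -0.0, 0.01] t [0.0002, 0.0004, 0.0091]
0 a [-6.22, -0.0, 0.01] t [0.0002, -0.0006, 0.0091]
1 a [-6.22, -0.0, 0.01] t [0.0002, -0.0016, 0.009]
2 a [-6.22, -0.0, 0.01] t [0.0002, -0.0026, 0.0088]
3 a [-6.22, -0.0, 0.01] t [0.0002, -0.0035, 0.0084]
4 a [-6.22, -0.0, 0.01] t [0.0002, -0.0044, 0.008]
5 a [-6.22, -0.0, 0.01] t [0.0002, -0.0052, 0.0075]
max deg/s [26.5141 34.7031 31.3253 72.8152 43.9632 62.4672] err 3.588501282931412e-08 q [ 44.3876  55.2953  45.7337 -28.3319 112.3024 131.1846] at [0.4453 0.4258 0.0612]
```

Emit:
play_rows --rows '[{"ax":-8.5,"ay":0,"az":0,"tx":0,"ty":0,"tz":0,"fingers":60},{"ax":-8.5,"ay":0,"az":0,"tx":0,"ty":0,"tz":0,"fingers":60},{"ax":-8.5,"ay":0,"az":0,"tx":0,"ty":0,"tz":0,"fingers":60},{"ax":-8.5,"ay":0,"az":0,"tx":0,"ty":0,"tz":0,"fingers":60},{"ax":-8.5,"ay":0,"az":0,"tx":0,"ty":0,"tz":0,"fingers":60},{"ax":-8.5,"ay":0,"az":0,"tx":0,"ty":0,"tz":0,"fingers":60},{"ax":-8.5,"ay":0,"az":0,"tx":0,"ty":0,"tz":0,"fingers":60},{"ax":-8.5,"ay":0,"az":0,"tx":0,"ty":0,"tz":0,"fingers":60}]'

```text
clock: 9.25
eef_pos: [0.4523, 0.4302, 0.1897]
eef_rot: [[0.997, 0.007, -0.075], [-0.025, -0.911, -0.411], [-0.071, 0.412, -0.909]]
force: [1.2, -1.6, 0.5]
width: 0.603
```

Emit:
play_rows --rows '[{"ax":-8.5,"ay":0,"az":0,"tx":0,"ty":0,"tz":0,"fingers":60},{"ax":-8.5,"ay":0,"az":0,"tx":0,"ty":0,"tz":0,"fingers":60},{"ax":-2,"ay":0,"az":0,"tx":0.0005,"ty":-0.017,"tz":0.019,"fingers":60},{"ax":0,"ay":0,"az":0,"tx":0.0005,"ty":-0.017,"tz":0.019,"fingers":60},{"ax":0,"ay":0,"az":0,"tx":0.0005,"ty":-0.017,"tz":0.019,"fingers":60},{"ax":0,"ay":0,"az":0,"tx":0.0005,"ty":-0.017,"tz":0.02,"fingers":60},{"ax":0,"ay":0,"az":0,"tx":0.0005,"ty":-0.017,"tz":0.019,"fingers":60},{"ax":0,"ay":0,"az":0,"tx":0,"ty":0,"tz":0,"fingers":60}]'

```text
clock: 10.05
eef_pos: [0.4438, 0.4256, 0.0563]
eef_rot: [[0.997, 0.036, -0.075], [-0.026, -0.729, -0.684], [-0.079, 0.683, -0.726]]
force: [-0.1, -0.3, 0.1]
width: 0.601
```

Run:
```python
from plan import *
T=optics.camera("top");X=cur();s=state();print(X[0],X[1][:,2],s['force'],s['wrist_torque'])
E=np.array([.4411,.3848,.0176]);print("to E in tool",X[1].T@(E-X[0]))
B=np.array([0,0,.031])
for n,o in(("up",[0,.0255,-.021]),("lo",[0,-.0255,-.021])): print(n,proj(T,[X[0]+B+X[1]@np.array(o)]))
g=T["image"].max(2)
for v in range(236,260,2): print(v," ".join(f"{x:3d}" for x in g[v,138:178]))
```

```text
[0.4447 0.4262 0.0588] [-0.0732 -0.6822 -0.7275] [-0.5717 -0.0497  0.8406] [ 0.2774 -0.058   0.0202]
to E in tool [0.0007 0.002  0.0585]
up [[154.1776 245.7413]]
lo [[145.5285 247.5657]]
236  98 103 108 101  69  55  53  57  57  57  58  58  60  60  57  58  59  58  56  56  59  56  55  56  70 100 111 108 103 100 107 106 112 104  91  74  68  77 108 108
238  19  16  30  22  29  36  41  50  55  57  58  60  57  58  59  55  56  55  57  56  57  59  58  58  55  56  71 107 108  95  93  97  96  88  69  64  58  75 103 106
240  24  20  17  17  15  21  22  22  30  47  55  55  55  55  55  57  58  55  55  56  59  58  58  56  56  54  56  66  93  93  96  97  94  75  64  57  56  94 109 105
242  22  24  35  42  21  18  21  23  24  34  43  52  57  59  59  58  58  59  58  57  56  57  57  58  55  57  56  64  90  97  97  94  76  64  61  59  85 105 105 105
244  17  19  26  26  14  20  20  23  18  20  20  17  17  15  21  18  23  29  49  58  56  56  55  57  58  58  55  74  65  95  98  87  56  60  57  65 103 106 105 106
246  13  16  17  19  15  20  18  16  17  21  17  16  19  22  20  18  22  34  53  58  57  57  
[... 354 characters left out ...]
  89  66  62  54  46  56  56  58  55  57  56
252  56  54  53  53  47  48  38  35  43  58  56  57  57  56  57  57  57  59  56  58  59  58  55  53  48  56  65  94  98  76  67  64  46  51  60  59  55  56  57  59
254  55  57  56  57  57  58  60  57  56  55  58  55  56  57  55  56  58  57  59  57  56  56  56  51  52  88 101  99  77  67  65  48  48  59  56  56  57  55  58  54
256  55  57  55  56  56  54  53  56  55  55  57  57  58  56  58  56  57  58  56  55  58  57  55  49  50  52  57  81  59  62  56  48  54  56  58  57  56  58  58  57
258  56  55  57  55  54  56  56  56  55  56  56  59  56  56  57  57  58  58  57  56  56  56  48  48  52  53  53  49  49  51  45  50  57  60  57  57  57  58  55  56
```

The finger tips now appear at (155,246) and (146,250), matching the corrected prediction. Advance and close.

Emit:
play_rows --rows '[{"ax":0,"ay":0,"az":0,"tx":0,"ty":0.001,"tz":0.015,"fingers":60},{"ax":0,"ay":0,"az":0,"tx":0,"ty":0.001,"tz":0.015,"fingers":60},{"ax":0,"ay":0,"az":0,"tx":0,"ty":0,"tz":0.015,"fingers":60},{"ax":0,"ay":0,"az":0,"tx":0,"ty":0,"tz":0.0135,"fingers":60},{"ax":0,"ay":0,"az":0,"tx":0,"ty":0,"tz":0,"fingers":40},{"ax":0,"ay":0,"az":0,"tx":0,"ty":0,"tz":0,"fingers":20},{"ax":0,"ay":0,"az":0,"tx":0,"ty":0,"tz":0,"fingers":0},{"ax":0,"ay":0,"az":0,"tx":0,"ty":0,"tz":0,"fingers":0}]' --newtons 50

```text
clock: 10.9
eef_pos: [0.4415, 0.3864, 0.0199]
eef_rot: [[0.997, 0.032, -0.069], [-0.024, -0.732, -0.681], [-0.073, 0.68, -0.729]]
force: [0.3, 0.3, 0.2]
width: -0.001
```

Run:
```python
from plan import *
T=optics.camera("top");S=optics.camera("side");X=cur();s=state();print(X[0],s['force'],s['wrist_torque'],s['width'])
a=cv2.resize(T["image"][225:285,130:190],None,fx=6.5,fy=6.5,interpolation=cv2.INTER_CUBIC)
b=cv2.resize(S["image"][270:330,260:320],None,fx=6.5,fy=6.5,interpolation=cv2.INTER_CUBIC)
cv2.imwrite("pics/s6.png",cv2.convertScaleAbs(np.hstack([a,b]),alpha=2,beta=0))
g=T["image"].max(2)
for v in range(240,258): print(v," ".join(f"{x:3d}" for x in g[v,142:182]))
```

```text
[0.4413 0.3862 0.0196] [ 0.3625  0.4494 -0.1992] [ 0.3676 -0.0655  0.0572] -0.0026163467303518826
240  19  16  15  17  22  20  26  28  32  38  35  26  25  34  48  54  58  58  56  57  57  56  56  55  58  58  58  57  57  56  73 107 115 121 101  81  75  61  79 105
241  26  21  25  20  19  21  27  27  33  39  34  24  21  17  28  33  52  57  57  56  57  59  57  59  56  57  57  57  55  57  71 104 106 109  98  78  70  61  81 105
242  36  36  34  36  33  50  75  76  75  73  62  39  25  21  16  23  22  34  52  59  56  55  57  57  58  58  59  58  58  56  68  96 101 103  95  76  66  59  75 104
243  33  38  37  36  37  61  94  94  83  79  60  39  26  22  19  16  16  22  36  53  60  57  55  55  57  58  58  58  57  60  78  95 104 103  98  72  64  58  73 106
244  33  35  34  34  35  42  65  86  82  80  56  37  32  25  23  16  18  22  34  54  58  57  56  59  59  58  55  55  56  55  77  95 104 103  93  59  61  58  77 109
245  24  22  25  25  29  30  32  41  52  57  41  29  26  25  20  19  19  23  42  58  58  57  58  58  57  58  58  57  59  58  71  60  72 102  94  59  63  62  83 109
246  20  20  18  1
[... 1249 characters left out ...]
  53  50  64  99 104  84  66  63  50  56  56
254  58  57  60  56  56  56  56  56  59  58  58  57  57  59  59  57  56  55  57  56  56  56  56  58  55  57  55  55  55  53  50  55  70  96  84  69  62  48  56  55
255  55  57  57  56  57  57  58  56  58  57  56  57  58  57  57  57  56  57  56  58  56  59  56  56  58  59  57  56  56  50  49  52  56  64  71  66  62  46  56  57
256  54  55  54  55  56  54  54  57  59  56  57  57  57  56  56  57  57  56  55  56  59  56  57  55  57  57  56  56  56  51  46  55  56  54  53  54  62  48  57  56
257  56  56  56  54  57  57  56  55  55  55  56  56  58  58  56  56  54  57  56  57  56  55  56  55  57  57  57  58  57  50  48  53  55  54  51  50  50  46  57  57
```

View pics/s6.png

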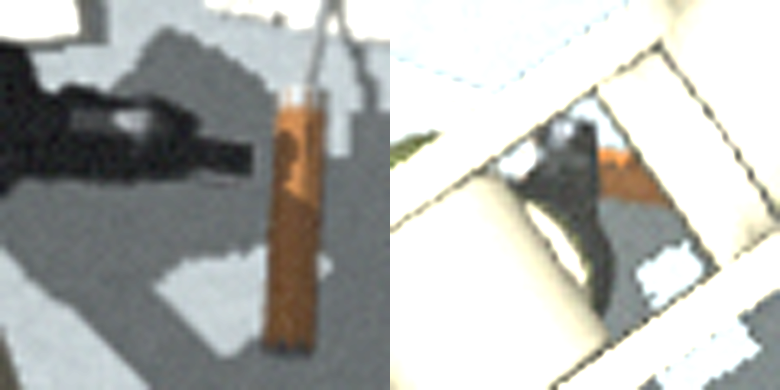

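The top crop shows the fingers stopping short at (250,160) and the handle swung away to yaw near 0, at (298,95)-(288,345). The pads caught only the handle's near edge and squeezed it out. I'll refit and go deeper with a smaller opening.

Run:
```python
from plan import *
T=optics.camera("top");S=optics.camera("side");X=cur()
A=np.array([[0.997,0.0327,-0.0703],[-0.0241,-0.7313,-0.6817],[-0.0737,0.6813,-0.7283]]);Bm=np.array([[0.9971,-0.0668,-0.0366],[-0.0228,-0.7195,0.6941],[-0.0727,-0.6913,-0.7189]])
obs=[(T,[.4414,.3905,.0533],(163.9,247.9),A),(T,[.4485,.4295,.1388],(142.2,241.4),A),(T,[.4525,.4302,.1892],(141.8,236.5),Bm),(S,[.4525,.4302,.1892],(288.2,270),Bm),(T,[.4413,.3862,.0196],(168.7,249.2),A)]
f3=lambda b:np.concatenate([proj(C,[np.array(x)+R[:,2]*b[0]+b[1:]])[0]-q for C,x,q,R in obs])
r=least_squares(f3,np.zeros(4));print(r.x,r.fun);np.save("bias.npy",r.x)
tip=X[0]+X[1][:,2]*r.x[0]+r.x[1:];print("tip",tip)
# handle
x0,y0,x1,y1=165,228,190,290;m=cv2.inRange(cv2.cvtColor(T["image"],cv2.COLOR_BGR2HSV)[y0:y1,x0:x1],(3,80,20),(20,255,255));c=max(cv2.findContours(m,0,1)[0],key=cv2.contourArea)
bx=cv2.boxPoints(cv2.minAreaRect(c))+[x0,y0]+0.0;bx=bx[np.argsort(bx[:,1])];F=bx[:2].mean(0);Rr=bx[2:].mean(0);print("px",F,Rr)
pf=plane(T,[F],.057)[0];pr=plane(T,[Rr],.085)[0];d=pf-pr;print(pf,pr,np.linalg.norm(d),"yaw",np.degrees(np.arctan2(d[1],d[0])))
u=d/np.linalg.norm(d)
print("side check",proj(S,[pr+u*k for k in(.02,.04,.06,.08)]))
h=cv2.cvtColor(S["image"],cv2.COLOR_BGR2HSV);m=cv2.inRange(h[285:315,285:335],(3,80,20),(20,255,255));ys,xs=np.nonzero(m);
for cc in range(0,50,2):
    k=ys[xs==cc]
    if len(k)>2: print(cc+285,k.min()+285,k.max()+285,end="; ")
```

```text
[-0.0132  0.002   0.0013  0.03  ] [ 0.35   -0.0593 -0.4866  0.4349  0.0255  1.7262 -2.0056 -0.4997  0.1572 -0.1125]
tip [0.4442 0.3963 0.059 ]
px [175.6697 240.9367] [173.9118 277.8529]
[0.4692 0.3773 0.057 ] [0.3576 0.3705 0.085 ] 0.11521276389208197 yaw 3.4791496394341377
side check [[313.7365 292.0557]
 [307.1755 292.1014]
 [300.6576 292.1453]
 [294.1827 292.1873]]
293 293 299; 295 293 300; 297 294 300; 299 297 300;
```

Emit:
play_rows --rows '[{"ax":0,"ay":0,"az":0,"tx":0,"ty":0,"tz":-0.03,"fingers":0},{"ax":0,"ay":0,"az":0,"tx":0,"ty":0,"tz":-0.03,"fingers":0},{"ax":0,"ay":0,"az":0,"tx":-0.003,"ty":0.027,"tz":-0.029,"fingers":45},{"ax":0,"ay":0,"az":0,"tx":-0.003,"ty":0.027,"tz":-0.029,"fingers":45},{"ax":0,"ay":0,"az":0,"tx":-0.003,"ty":0.027,"tz":-0.029,"fingers":45},{"ax":0,"ay":0,"az":0,"tx":0.001,"ty":0.034,"tz":0.032,"fingers":45},{"ax":0,"ay":0,"az":0,"tx":0.001,"ty":0.034,"tz":0.032,"fingers":45},{"ax":0,"ay":0,"az":0,"tx":0.001,"ty":0.034,"tz":0.032,"fingers":45}]'

```text
clock: 11.9
eef_pos: [0.4445, 0.2854, 0.1817]
eef_rot: [[0.997, 0.033, -0.069], [-0.023, -0.732, -0.681], [-0.073, 0.681, -0.729]]
force: [0.5, 0.0, 0.8]
width: 0.448
```

Emit:
play_rows --rows '[{"ax":0,"ay":0,"az":0,"tx":0.001,"ty":0.034,"tz":0.032,"fingers":45},{"ax":0,"ay":0,"az":0,"tx":0.001,"ty":0.034,"tz":0.032,"fingers":45},{"ax":0,"ay":0,"az":0,"tx":0.001,"ty":0.034,"tz":0.032,"fingers":45},{"ax":0,"ay":0,"az":0,"tx":0.001,"ty":0.034,"tz":0.032,"fingers":45},{"ax":0,"ay":0,"az":0,"tx":0,"ty":0,"tz":0,"fingers":45},{"ax":0,"ay":0,"az":0,"tx":0,"ty":0,"tz":0,"fingers":45},{"ax":0,"ay":0,"az":0,"tx":0,"ty":0,"tz":0,"fingers":45},{"ax":0,"ay":0,"az":0,"tx":0,"ty":0,"tz":0,"fingers":45}]'

```text
clock: 12.7
eef_pos: [0.4444, 0.1011, 0.1807]
eef_rot: [[0.997, 0.034, -0.069], [-0.023, -0.731, -0.682], [-0.074, 0.681, -0.728]]
force: [-0.5, -0.5, -0.1]
width: 0.452
```

```bash
python3 rec.py|head -2
python3 - <<'E'
from plan import *
T=optics.camera("top");S=optics.camera("side");X=cur();print(X[0])
def ends(C,r,ax):
    x0,y0,x1,y1=r;m=cv2.inRange(cv2.cvtColor(C["image"],cv2.COLOR_BGR2HSV)[y0:y1,x0:x1],(3,80,20),(20,255,255));c=max(cv2.findContours(m,0,1)[0],key=cv2.contourArea)
    b=cv2.boxPoints(cv2.minAreaRect(c))+[x0,y0]+0.0;b=b[np.argsort(b[:,ax])];return b[:2].mean(0),b[2:].mean(0)
t=ends(T,(145,225,195,290),1);s=ends(S,(262,275,335,325),0);print(t,s);H=tri(T,t,S,s);print(H,[proj(T,[h])[0].round(1).tolist()+proj(S,[h])[0].round(1).tolist() for h in H])
d=H[0]-H[1];print(np.linalg.norm(d),"yaw",np.degrees(np.arctan2(d[1],d[0])),"pitch",np.degrees(np.arcsin(d[2]/np.linalg.norm(d))))
a=cv2.resize(T["image"][175:285,145:215],None,fx=5,fy=5,interpolation=cv2.INTER_CUBIC)
b=cv2.resize(S["image"][260:325,215:325],None,fx=4,fy=4,interpolation=cv2.INTER_CUBIC)
o=np.zeros((550,800,3),np.uint8);o[:,:350]=a;o[:260,355:795]=b;cv2.imwrite("pics/s7.png",o)
E
```

```text
[ 0.1303  0.5371  0.3509  0.2842  0.1175 -0.      0.1031] 0.34849134425374295
[ 20.0893  27.1773  83.4992 -38.0639  91.2972 116.4956] [0.4444 0.1011 0.1807] 12.7
[0.4444 0.101  0.1806]Traceback (most recent call last):
  File "<stdin>", line 6, in <module>
  File "<stdin>", line 4, in ends
ValueError: max() iterable argument is empty
```

Run:
```python
from plan import *
T=optics.camera("top");S=optics.camera("side")
for n,C,r in(("t",T,(60,150,330,330)),("s",S,(180,200,400,400))):
    x0,y0,x1,y1=r;m=cv2.inRange(cv2.cvtColor(C["image"],cv2.COLOR_BGR2HSV)[y0:y1,x0:x1],(3,90,20),(20,255,255))
    for c in cv2.findContours(m,0,1)[0]:
        if cv2.contourArea(c)>20: print(n,np.round(cv2.boxPoints(cv2.minAreaRect(c))+[x0,y0],1).tolist())
a=cv2.resize(T["image"][160:330,100:280],None,fx=2.2,fy=2.2,interpolation=cv2.INTER_CUBIC)
b=cv2.resize(S["image"][220:370,200:380],None,fx=2.2,fy=2.2,interpolation=cv2.INTER_CUBIC)
o=np.zeros((374,796,3),np.uint8);o[:374,:396]=a[:374];o[:330,400:796]=b[:330,:396];cv2.imwrite("pics/s7.png",o)
```

```text
s [[282.3, 298.3], [283.3, 291.2], [319.4, 296.2], [318.4, 303.3]]
s [[232.9, 220.9], [237.2, 211.2], [257.0, 220.0], [252.7, 229.6]]
s [[241.0, 209.0], [256.0, 209.0], [256.0, 215.0], [241.0, 215.0]]
```

Run:
```python
from plan import *
T=optics.camera("top");S=optics.camera("side")
H=tri(T,[(175.7,240.9),(173.9,277.9)],S,[(282.8,294.8),(318.9,299.8)])
print(H,[proj(T,[h])[0].round(1).tolist()+proj(S,[h])[0].round(1).tolist() for h in H])
d=H[0]-H[1];print(np.linalg.norm(d),"yaw",np.degrees(np.arctan2(d[1],d[0])),"pitch",np.degrees(np.arcsin(d[2]/np.linalg.norm(d))))
x0,y0,x1,y1=215,255,300,330
g=cv2.cvtColor(S["image"],cv2.COLOR_BGR2GRAY)
```

```text
[[0.4696 0.3797 0.0475]
 [0.3585 0.3785 0.0559]] [[175.7, 241.2, 282.5, 294.7], [173.9, 277.9, 318.9, 299.8]]
0.11137557188537124 yaw 0.6588335917776659 pitch -4.311558078437359
```

Run:
```python
from plan import *
S=optics.camera("side")
cv2.imwrite("pics/s8.png",cv2.resize(S["image"][255:335,205:330],None,fx=6,fy=6,interpolation=cv2.INTER_CUBIC))
```

```text
(no output)
```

View pics/s8.png

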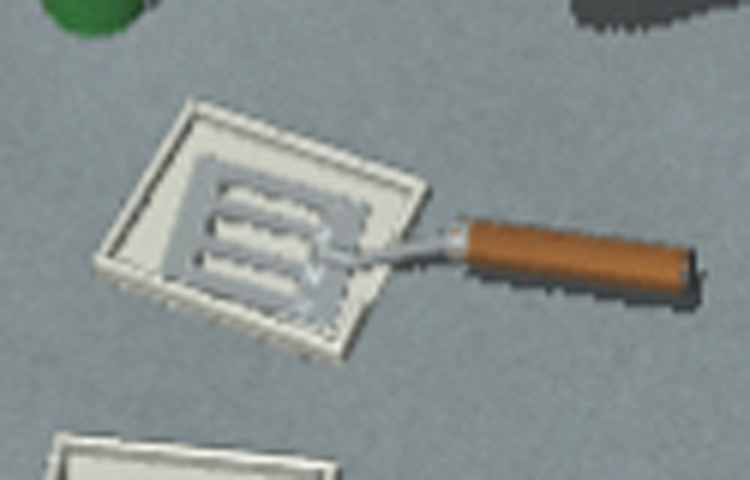

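Side crop: the turner lies flat in the rest, pushed toward its near-left wall, with the handle at (465,240)-(690,270). The older top reading was taken while the fingers were pushing the handle, so I'll use the side view with the known flat heights.

Run:
```python
from plan import *
T=optics.camera("top");S=optics.camera("side")
def ln(f,r):
    d=f-r;print(f,r,np.linalg.norm(d),"yaw",np.degrees(np.arctan2(d[1],d[0])))
ln(plane(S,[(282.8,294.8)],.056)[0],plane(S,[(318.9,299.8)],.087)[0])
print("initial, side only");ln(plane(S,[(277.7,296.2)],.056)[0],plane(S,[(310.8,303.8)],.087)[0])
print("initial, top only");ln(plane(T,[(170.3,237.5)],.056)[0],plane(T,[(157.9,271.7)],.087)[0])
# blade front corners seen in side crop (6x, origin 205,255), z~.008
print(plane(S,[(205+200/6,255+155/6),(205+160/6,255+275/6),(205+375/6,255+200/6)],.008))
print(plane(S,[(205+192/6,255+103/6),(205+100/6,255+262/6),(205+340/6,255+360/6),(205+428/6,255+185/6)],.018))
X=cur();W=np.array([.40,.22,.19]);L=rows(X,(W,X[1]),4)
```

```text
[0.4676 0.3858 0.056 ] [0.3572 0.4004 0.087 ] 0.11565009732926373 yaw -7.542486285313507
initial, side only
[0.4815 0.3943 0.056 ] [0.3778 0.4196 0.087 ] 0.11110228442588573 yaw -13.735741462000046
initial, top only
[0.4797 0.3946 0.056 ] [0.3749 0.4185 0.087 ] 0.1118976834067913 yaw -12.850708614739794
[[0.623  0.3324 0.008 ]
 [0.6226 0.4111 0.008 ]
 [0.5257 0.3392 0.008 ]]
[[0.634  0.3073 0.018 ]
 [0.6524 0.4172 0.018 ]
 [0.5186 0.4459 0.018 ]
 [0.4993 0.3305 0.018 ]]
```

```bash
cat > g3.py <<'E'
from plan import *
R=tcp(turner([0,0,0],-7.5),G)[1];b=np.load("bias.npy")
grip=np.array([.428,.391,.068])
E=grip+(.024-b[0])*R[:,2]-b[1:]
pre=(E-.07*R[:,2],R);W=(pre[0]+[-.02,0,.11],R)
E
python3 - <<'E'
from g3 import *
X=cur();q=state()['joints'];print(E,pre[0],W[0]);L=rows(X,W,8);show(L);jcheck(X,L,q);L2=rows(W,pre,4);show(L2[:1])
jcheck(X,L+L2,q)
E
```

```text
[0.4254 0.3641 0.011 ] [0.4265 0.4122 0.0618] [0.4065 0.4122 0.1718]
0 a [-0.06, 0.38, -0.4] t [-0.0056, -0.0294, -0.0254]
1 a [-0.06, 0.38, -0.4] t [-0.0052, -0.0294, -0.0255]
2 a [-0.06, 0.38, -0.4] t [-0.0048, -0.0295, -0.0256]
3 a [-0.06, 0.38, -0.4] t [-0.0044, -0.0295, -0.0256]
4 a [-0.06, 0.38, -0.4] t [-0.004, -0.0295, -0.0257]
5 a [-0.06, 0.38, -0.4] t [-0.0037, -0.0295, -0.0257]
6 a [-0.06, 0.38, -0.4] t [-0.0033, -0.0295, -0.0258]
7 a [-0.06, 0.38, -0.4] t [-0.0029, -0.0295, -0.0258]
max deg/s [40.8331 30.7633 62.5848 12.9374 37.8162 19.7035] err 1.5837774682680246e-08 q [ 46.6793  45.3365  49.0174 -31.0219 117.0213 125.4562] at [0.4065 0.4122 0.1718]
0 a [0.0, 0.0, 0.0] t [0.007, -0.0183, 0.0199]
max deg/s [40.8331 30.7633 62.5848 12.9374 37.8162 19.7035] err 1.5837774682680246e-08 q [ 45.5476  52.139   53.0676 -29.3891 107.0742 130.2996] at [0.4265 0.4122 0.0618]
```

Emit:
play_rows --rows '[{"ax":0,"ay":0.4,"az":-0.4,"tx":-0.0055,"ty":-0.0294,"tz":-0.0254,"fingers":60},{"ax":0,"ay":0.4,"az":-0.4,"tx":-0.005,"ty":-0.0294,"tz":-0.0255,"fingers":60},{"ax":0,"ay":0.4,"az":-0.4,"tx":-0.005,"ty":-0.0295,"tz":-0.0256,"fingers":60},{"ax":0,"ay":0.4,"az":-0.4,"tx":-0.0045,"ty":-0.0295,"tz":-0.0256,"fingers":60},{"ax":0,"ay":0.4,"az":-0.4,"tx":-0.004,"ty":-0.0295,"tz":-0.0257,"fingers":60},{"ax":0,"ay":0.4,"az":-0.4,"tx":-0.0035,"ty":-0.0295,"tz":-0.0257,"fingers":60},{"ax":0,"ay":0.4,"az":-0.4,"tx":-0.0035,"ty":-0.0295,"tz":-0.0258,"fingers":60},{"ax":0,"ay":0.4,"az":-0.4,"tx":-0.003,"ty":-0.0295,"tz":-0.0258,"fingers":60}]'

```text
clock: 13.95
eef_pos: [0.4059, 0.4137, 0.1727]
eef_rot: [[0.996, 0.089, -0.014], [0.055, -0.73, -0.681], [-0.071, 0.677, -0.732]]
force: [0.8, -0.2, 0.4]
width: 0.602
```

Emit:
play_rows --rows '[{"ax":0,"ay":0,"az":0,"tx":0.007,"ty":-0.0183,"tz":0.0199,"fingers":60},{"ax":0,"ay":0,"az":0,"tx":0.007,"ty":-0.0183,"tz":0.0199,"fingers":60},{"ax":0,"ay":0,"az":0,"tx":0.007,"ty":-0.0183,"tz":0.0199,"fingers":60},{"ax":0,"ay":0,"az":0,"tx":0.007,"ty":-0.0183,"tz":0.0199,"fingers":60},{"ax":0,"ay":0,"az":0,"tx":0,"ty":0,"tz":0,"fingers":60},{"ax":0,"ay":0,"az":0,"tx":0,"ty":0,"tz":0,"fingers":60},{"ax":0,"ay":0,"az":0,"tx":0,"ty":0,"tz":0,"fingers":60},{"ax":0,"ay":0,"az":0,"tx":0,"ty":0,"tz":0,"fingers":60}]'

```text
clock: 14.75
eef_pos: [0.4268, 0.4134, 0.0645]
eef_rot: [[0.996, 0.087, -0.013], [0.055, -0.732, -0.679], [-0.069, 0.676, -0.734]]
force: [-0.4, 0.5, 0.9]
width: 0.601
```

Run:
```python
from g3 import *
T=optics.camera("top");X=cur();print(X[0],"to E tool",X[1].T@(E-X[0]))
Hp=grip+np.array([[np.cos(np.radians(-7.5))*k,np.sin(np.radians(-7.5))*k,-.268*k] for k in(.045,0,-.075)])
print("model handle px",proj(T,Hp).round(1).tolist())
x0,y0,x1,y1=140,225,195,290;m=cv2.inRange(cv2.cvtColor(T["image"],cv2.COLOR_BGR2HSV)[y0:y1,x0:x1],(3,80,20),(20,255,255))
for c in cv2.findContours(m,0,1)[0]:
    if cv2.contourArea(c)>15:
        bx=cv2.boxPoints(cv2.minAreaRect(c))+[x0,y0]+0.0;bx=bx[np.argsort(bx[:,1])];print("seen",bx[:2].mean(0),bx[2:].mean(0))
for n,o in(("up",[0,.0255,-.021]),("lo",[0,-.0255,-.021])): print(n,proj(T,[X[0]+[.002,.0013,.03]+X[1]@np.array(o)]))
g=T["image"].max(2)
for v in range(240,262,2): print(v," ".join(f"{x:3d}" for x in g[v,142:182]))
```

```text
[0.4267 0.4133 0.0642] to E tool [-0.0003 -0.0002  0.0725]
model handle px [[173.3, 239.8], [169.6, 254.2], [163.4, 279.1]]
seen [175.4254 240.9394] [174.034  277.1167]
up [[157.4156 251.1223]]
lo [[148.5258 253.7241]]
240 103 105 107 106 105 102 103 105 104 103 101  82  66  67  89 102 103 105 104 105 105 107 102 103 106 105 106 104 104 101  99 109 113 124 101  81  74  60  77 104
242 107 106 106 107 104 106 105 104  88  63  57  57  57  57  55  55  56  67  96 106 103 106 105 106 106 106 107 107 105 104  97  96 102 103  95  73  66  63  75 105
244  65  82  88 101 104 106  94  62  56  55  55  58  58  58  57  57  57  56  56  54  55  67  97 104 106 107 104 103 108 102  96  98 102 103  94  62  63  58  75 108
246  15  21  18  20  18  19  23  38  55  58  56  56  56  58  58  55  57  59  57  55  56  55  56  57  66 100 106 106 108 102  93  97 103 102  93  58  62  64  82 108
248  19  23  28  19  18  25  21  31  48  57  64  70  67  67  63  60  58  59  57  59  58  57  58  57  55  55  65 105 105 101  98  98 103 104  87  56  63  65  92 104
250  19  29  29  21  19  20  19  18  18  18  19  17  20  20  
[... 222 characters left out ...]
  97  59  57  70  99  85  66  63  65 102 105
254  20  16  16  21  18  18  30  43  47  41  42  41  34  33  35  30  46  57  55  59  58  57  57  58  57  56  58  53  56  51  48  53  68 101  85  66  63  65 103 102
256  17  16  16  16  18  16  22  29  45  56  55  50  53  51  56  59  57  56  56  56  58  57  56  59  58  58  57  57  58  52  49  54  69 102  77  67  60  49  62  62
258  36  34  29  27  27  27  28  36  51  56  58  59  57  59  58  56  56  55  56  55  58  56  56  58  57  58  56  56  58  50  49  53  66 101  78  66  62  47  59  59
260  55  56  54  55  54  58  55  56  56  57  55  52  57  58  59  56  58  56  57  56  56  56  58  56  57  56  58  59  56  58  59  64  74  98  59  65  58  49  58  58
```

The top view shows the handle in the same place as before, (175.4,240.9)-(174,277), so the two-view estimate was valid. The turner is tilted with its front corner on the rest wall, and the handle axis at the grip point is near z=0.05. I'll aim there.

```bash
cat > g4.py <<'E'
from plan import *
T=optics.camera("top")
Rt=(Ro.from_euler('z',.7,degrees=True)*Ro.from_euler('y',-10.7,degrees=True)*Ro.from_euler('x',4,degrees=True)).as_matrix()
R=Rt@G[1];b=np.load("bias.npy");grip=np.array([.429,.379,.0505])
E=grip+(.021-b[0])*R[:,2]-b[1:]
pre=(E-.07*R[:,2],R)
E
python3 - <<'E'
from g4 import *
X=cur();q=state()['joints'];print("handle axis",Rt@a,"R",R,E,pre[0]);L=rows(X,pre,4);show(L);L2=rows(pre,(E,R),6);jcheck(X,L+L2,q)
tip=lambda e:e+b[0]*R[:,2]+b[1:];tl=lambda e,w,back:tip(e)-R[:,1]*w-R[:,2]*back
print("low finger outer tip true z at E",tl(E,.021+.014,.006)[2])
E
```

```text
handle axis [ 0.9968  0.0302 -0.0744] R [[ 0.9722  0.0717  0.2231]
 [ 0.1996 -0.7522 -0.628 ]
 [ 0.1228  0.655  -0.7456]] [ 0.4346  0.3562 -0.005 ] [0.419  0.4002 0.0472]
0 a [0.4, 3.46, 0.27] t [-0.0018, -0.0006, 0.0053]
1 a [0.4, 3.46, 0.27] t [-0.0021, -0.0006, 0.0052]
2 a [0.4, 3.46, 0.27] t [-0.0024, -0.0005, 0.0051]
3 a [0.4, 3.46, 0.27] t [-0.0027, -0.0005, 0.0049]
max deg/s [ 7.3612 13.8803 36.5726 19.0916 44.8826 21.5952] err 1.724745983349962e-08 q [ 44.8263  48.6248  74.5655 -37.7029  80.2077 140.4459] at [ 0.4346  0.3562 -0.005 ]
low finger outer tip true z at E 0.016390924207279736
```

Emit:
play_rows --rows '[{"ax":0.4,"ay":3.5,"az":0.3,"tx":-0.002,"ty":-0.0006,"tz":0.0053,"fingers":50},{"ax":0.4,"ay":3.5,"az":0.3,"tx":-0.002,"ty":-0.0006,"tz":0.0052,"fingers":50},{"ax":0.4,"ay":3.5,"az":0.3,"tx":-0.0024,"ty":-0.0005,"tz":0.0051,"fingers":50},{"ax":0.4,"ay":3.4,"az":0.3,"tx":-0.0026,"ty":-0.0005,"tz":0.005,"fingers":50},{"ax":0,"ay":0,"az":0,"tx":0,"ty":0,"tz":0.012,"fingers":50},{"ax":0,"ay":0,"az":0,"tx":0,"ty":0,"tz":0.012,"fingers":50},{"ax":0,"ay":0,"az":0,"tx":0,"ty":0,"tz":0,"fingers":50},{"ax":0,"ay":0,"az":0,"tx":0,"ty":0,"tz":0,"fingers":50}]'

```text
clock: 15.65
eef_pos: [0.425, 0.3844, 0.028]
eef_rot: [[0.973, 0.07, 0.222], [0.197, -0.751, -0.63], [0.123, 0.656, -0.745]]
force: [-0.3, 0.7, 0.1]
width: 0.499
```

Run:
```python
from g4 import *
X=cur();s=state();print(X[0],"to E tool",X[1].T@(E-X[0]),Ro.from_matrix(X[1].T@R).as_rotvec(degrees=True),s['force'])
for n,w in(("up",.021),("lo",-.021)): print(n,proj(T,[X[0]+b[1:]+X[1]@np.array([0,w,b[0]-.007])]))
print("grip px",proj(T,[grip]))
g=T["image"].max(2)
for v in range(238,266,2): print(v," ".join(f"{x:3d}" for x in g[v,146:184]))
```

```text
[0.425  0.3847 0.0282] to E tool [-0.0004  0.0003  0.0448] [ 0.0788  0.0465 -0.1003] [-0.2549 -0.8433  0.7645]
up [[170.4493 255.0155]]
lo [[162.6241 256.7538]]
grip px [[175.1207 254.4625]]
238 109 108 107 107 108 109 107 105 103 103 107 106 106 109 107 106 104 107 105 105 106 107 105 105 105 106 106 104 107 120 109  88  78  90  98 108 107 107
240 102 103 104 102 103 104 102 105 105 102 102 103 104 107 104 103 104 105 105 103 106 105 103 106 102 105 104 100 112 128 113  83  64  63  67  98 105 107
242 105 105 105 105 105 107 107 105 105 106 105 107 105 106 106 107 104 103 104 105 107 106 105 106 105 108 101  95  98 101  98  86  66  60  62  90 106  92
244 107 108 108 106 105 103 106 107 104 107 106 107 105 105 105 105 104 104 103 106 107 107 105 103 106 105 100  95 100 104 100  81  64  60  71 107 109  92
246 105 105 105 107 107 104 105 107 108 105 106 105 105 105 105 102 104 104 105 105 105 104 103 105 107 105  96  96  98 104 101  81  66  58  70 107 105  90
248 102 103 103 105 109 108 106 106 105 105 107 105 103 105 104 106 107 107 109 107 106 104 104 104 105 104  97  97 104 105  99  
[... 574 characters left out ...]
  36  33  32  28  26  24  22  38  52  53  61  64  57  62  61  80 105 106  92
258  23  26  32  35  38  32  25  19  20  21  16  16  21  21  24  26  24  23  20  20  20  18  18  19  16  22  31  55  56  55  60  51  51  56  81 108 105  93
260  46  47  54  68  82  64  42  29  27  26  20  18  14  22  19  19  21  18  19  26  33  34  42  44  49  60  56  56  54  57  54  50  49  59  91 105 105  91
262  68  67  58  56  64  61  42  29  21  21  18  21  15  14  20  20  20  19  30  54  58  52  57  55  57  55  48  51  56  56  52  51  48  47  55  61  63  59
264  23  22  17  22  36  37  22  20  17  17  31  41  44  48  50  49  54  55  57  55  55  60  59  59  58  53  50  55  55  55  53  51  48  44  51  58  57  55
```

Emit:
play_rows --rows '[{"ax":0,"ay":0,"az":0,"tx":0,"ty":0,"tz":0.009,"fingers":50},{"ax":0,"ay":0,"az":0,"tx":0,"ty":0,"tz":0.009,"fingers":50},{"ax":0,"ay":0,"az":0,"tx":0,"ty":0,"tz":0.009,"fingers":50},{"ax":0,"ay":0,"az":0,"tx":0,"ty":0,"tz":0.009,"fingers":50},{"ax":0,"ay":0,"az":0,"tx":0,"ty":0,"tz":0.009,"fingers":50},{"ax":0,"ay":0,"az":0,"tx":0,"ty":0,"tz":0,"fingers":50},{"ax":0,"ay":0,"az":0,"tx":0,"ty":0,"tz":0,"fingers":50},{"ax":0,"ay":0,"az":0,"tx":0,"ty":0,"tz":0,"fingers":50}]'

```text
clock: 16.5
eef_pos: [0.4347, 0.3566, -0.0026]
eef_rot: [[0.972, 0.068, 0.226], [0.199, -0.751, -0.63], [0.126, 0.657, -0.743]]
force: [-7.5, 5.1, 20.3]
width: 0.501
```

Run:
```python
from g4 import *
X=cur();s=state();print(X[0],"to E tool",X[1].T@(E-X[0]),s['force'],s['wrist_torque'])
for n,w in(("up",.021),("lo",-.021)): print(n,proj(T,[X[0]+b[1:]+X[1]@np.array([0,w,b[0]-.007])]))
g=T["image"].max(2)
for v in range(242,282,2): print(v," ".join(f"{x:3d}" for x in g[v,156:192]))
```

```text
[ 0.4347  0.3566 -0.0025] to E tool [-0.0004 -0.0013  0.0021] [-6.956   4.1866 20.3557] [-1.6265  0.051  -0.7586]
up [[182.5556 252.8279]]
lo [[174.6338 254.5626]]
242 106 108 106 106 107 106 105 105 107 106 106 107 105 108 104 107 107 104 104 104 107 103 105 101 102 109 120 110  92  77  64  62  66  59  58  57
244 106 108 107 106 106 106 105 104 103 106 107 107 105 102 105 105 104 106 108 106 106 103 105  99  99 100 101 101  93  75  63  55  54  58  59  60
246 107 105 103 106 106 103 106 107 106 105 107 105 103 104 106 104 102 102 104 106 105 103 106 106  97  94  99 102  99  85  64  59  51  53  58  59
248 107 106 106 105 105 107 107 106 109 107 104 105 104 105 104 105 103 104 105 107 108 106 105 106  98  95  94 100 101  93  75  64  56  53  59  62
250 104 107 107 108 107 107 104 104 106 106 105 106 104 105 106 105 107 108 106 106 106 108 109 107 105  99  92  94 102  97  78  59  57  53  58  59
252 105 107 105 107 106 101 101 101 101 102 102 107 104 102 104 104  88  73  56  69  86  97  93  89  85  78  75  73  72  83  90  75  66  55  51  59
254  39  43  51  44  40  35  32  31  25  19  23 
[... 1323 characters left out ...]
  58  60  58  58  57  57  57  56  57  57  57  56  57  56  56  54  54  57  55  57  54  60  84  98 105 103  94
274  55  57  58  55  56  57  59  60  57  58  56  55  58  58  57  57  59  56  59  59  57  56  57  56  59  54  56  56  56  58  54  68  94 102 104  97
276  57  56  56  55  57  57  58  57  56  55  55  56  55  55  57  58  58  56  57  56  58  56  56  56  57  56  56  57  58  58  59  52  52  72  95 100
278  56  56  57  56  55  56  57  58  57  58  57  58  58  56  58  56  58  56  58  59  58  55  56  57  58  59  58  56  57  55  55  53  50  47  47  49
280  56  57  53  57  58  58  57  57  55  56  56  53  57  58  56  55  57  54  52  57  56  55  57  56  56  57  57  57  58  57  56  56  53  48  48  51
```

Run:
```python
from g4 import *
S=optics.camera("side")
A=np.array([[0.997,0.0327,-0.0703],[-0.0241,-0.7313,-0.6817],[-0.0737,0.6813,-0.7283]]);Bm=np.array([[0.9971,-0.0668,-0.0366],[-0.0228,-0.7195,0.6941],[-0.0727,-0.6913,-0.7189]])
A2=np.array([[.996,.087,-.013],[.055,-.732,-.679],[-.069,.676,-.734]]);Cc=np.array([[0.973,0.07,0.222],[0.197,-0.751,-0.63],[0.123,0.656,-0.745]])
O=[(T,[.4414,.3905,.0533],A,0,(163.9,247.9)),(T,[.4485,.4295,.1388],A,0,(142.2,241.4)),(S,[.4525,.4302,.1892],Bm,0,(288.2,270)),(T,[.4413,.3862,.0196],A,0,(168.7,249.2)),
(T,[.4447,.4262,.0588],A,.6,(155.2,246.2)),(T,[.4447,.4262,.0588],A,-.6,(146,250.5)),(T,[.4267,.4133,.0642],A2,.6,(158,252)),(T,[.425,.3847,.0282],Cc,.5,(171.7,258)),(T,[.425,.3847,.0282],Cc,-.5,(164,262)),(T,[.4347,.3566,-.0025],Cc,.5,(183.5,255.5)),(T,[.4347,.3566,-.0025],Cc,-.5,(176.5,259.5))]
def fit(name,mod,n):
    f=lambda p:np.concatenate([proj(C,[np.array(x)+mod(p,R)+R@np.array([0,w*.0425,-.013*abs(w)])])[0]-q for C,x,R,w,q in O])
    r=least_squares(f,np.zeros(n));print(name,r.x.round(4),"rms",np.sqrt((r.fun**2).mean()));print(r.fun.reshape(-1,2).round(1).tolist())
fit("L",lambda p,R:R[:,2]*p[0],1)
fit("toolxyz",lambda p,R:R@p,3)
fit("L+wz",lambda p,R:R[:,2]*p[0]+[0,0,p[1]],2)
fit("L+w",lambda p,R:R[:,2]*p[0]+p[1:],4)
```

```text
L [-0.0238] rms 1.4157675862466952
[[0.5, 1.2], [0.1, 1.8], [-1.0, 2.2], [0.3, 1.0], [-0.9, 0.2], [-0.3, -2.4], [-0.3, 0.5], [-0.9, -0.9], [-1.0, -3.2], [-0.8, -0.6], [-1.7, -2.9]]
toolxyz [-0.0029  0.0126 -0.0302] rms 1.1158506595945699
[[0.8, 1.4], [0.1, 2.0], [1.1, -0.5], [0.5, 1.3], [-0.8, 0.4], [-0.2, -2.2], [-0.0, 0.7], [-0.1, -0.1], [-0.3, -2.4], [0.1, 0.1], [-0.9, -2.2]]
L+wz [-0.0251 -0.0034] rms 1.412124509579823
[[0.5, 1.2], [0.1, 1.9], [-1.0, 2.5], [0.2, 1.1], [-1.0, 0.2], [-0.3, -2.3], [-0.3, 0.6], [-0.9, -0.7], [-1.0, -3.1], [-0.8, -0.5], [-1.7, -2.8]]
L+w [-0.0489  0.002  -0.0106 -0.0431] rms 0.9827511819587539
[[0.8, 0.8], [0.9, 1.5], [-0.3, -0.2], [0.5, 0.6], [-0.4, -0.2], [0.4, -2.7], [0.2, 0.5], [-0.4, 1.0], [-0.4, -1.4], [-0.5, 1.2], [-1.3, -1.1]]
```

The refit shows the simpler cause: the fingers really end about 25 mm short of the reported TCP along tool z, with no height bias. The earlier top reading of the tilted tip was a misread, and the current 20 N table contact agrees. I'll back off and re-measure the handle.

Emit:
play_rows --rows '[{"ax":0,"ay":0,"az":0,"tx":0,"ty":0.003,"tz":-0.015,"fingers":50},{"ax":0,"ay":0,"az":0,"tx":0,"ty":0,"tz":-0.025,"fingers":50},{"ax":0,"ay":0,"az":0,"tx":0,"ty":0,"tz":-0.025,"fingers":50},{"ax":0,"ay":0,"az":0,"tx":0,"ty":0,"tz":-0.025,"fingers":50},{"ax":0,"ay":0,"az":0,"tx":0.003,"ty":0.026,"tz":-0.03,"fingers":50},{"ax":0,"ay":0,"az":0,"tx":0.003,"ty":0.026,"tz":-0.03,"fingers":50},{"ax":0,"ay":0,"az":0,"tx":0.003,"ty":0.026,"tz":-0.03,"fingers":50},{"ax":0,"ay":0,"az":0,"tx":0,"ty":0,"tz":0,"fingers":50}]'

```text
clock: 17.45
eef_pos: [0.4098, 0.4115, 0.188]
eef_rot: [[0.971, 0.066, 0.229], [0.198, -0.756, -0.624], [0.132, 0.651, -0.747]]
force: [1.1, -0.2, -0.8]
width: 0.501
```

```bash
cat > hm.py <<'E'
from plan import *
def blobs(C,r,mn=15):
    x0,y0,x1,y1=r;m=cv2.inRange(cv2.cvtColor(C["image"],cv2.COLOR_BGR2HSV)[y0:y1,x0:x1],(3,80,20),(20,255,255));o=[]
    for c in cv2.findContours(m,0,1)[0]:
        if cv2.contourArea(c)>mn:
            c=cv2.minAreaRect(c);b=cv2.boxPoints(c)+[x0,y0]+0.0;o.append((b,c[1]))
    return o
E
python3 - <<'E'
from hm import *
T=optics.camera("top");S=optics.camera("side");X=cur();print(X[0],state()['force'])
for n,C,r,ax in(("top",T,(140,225,215,300),1),("side",S,(255,270,340,330),0)):
    for b,wh in blobs(C,r):
        b=b[np.argsort(b[:,ax])];print(n,b[:2].mean(0),b[2:].mean(0),np.round(wh,1))
E
```

```text
[0.4089 0.4104 0.1831] [ 0.4482 -0.5631 -0.6904]
top [181.9415 241.2268] [189.5366 276.6707] [36.2  6.8]
side [284. 291.] [300. 291.] [ 6. 16.]
```

Run:
```python
from hm import *
T=optics.camera("top");S=optics.camera("side")
for zf,zr in((.056,.087),(.05,.07),(.048,.056),(.05,.05)):
    f=plane(T,[(181.9,241.2)],zf)[0];r=plane(T,[(189.5,276.7)],zr)[0];d=f-r
    P=[f+(r-f)*k for k in(0,.25,.5,.75,1)]
    print(zf,zr,f,r,np.linalg.norm(d),np.degrees(np.arctan2(d[1],d[0])),proj(S,P).round(1).tolist())
x0,y0=255,275
h=cv2.cvtColor(S["image"],cv2.COLOR_BGR2HSV);m=cv2.inRange(h[y0:330,x0:345],(3,80,20),(20,255,255))
for c in range(0,90,3):
    k=np.nonzero(m[:,c])[0]
    if len(k): print(c+x0,k.min()+y0,k.max()+y0,end="; ")
```

```text
0.056 0.087 [0.4686 0.3584 0.056 ] [0.3614 0.324  0.087 ] 0.11677613731222576 17.785317402822955 [[284.4, 287.5], [293.6, 285.4], [302.9, 283.3], [312.3, 281.2], [321.7, 279.1]]
0.05 0.07 [0.4693 0.3599 0.05  ] [0.3621 0.328  0.07  ] 0.11366938943390821 16.57067527460701 [[284.0, 289.1], [293.1, 287.7], [302.3, 286.3], [311.6, 284.9], [320.8, 283.5]]
0.048 0.056 [0.4696 0.3604 0.048 ] [0.3626 0.3313 0.056 ] 0.11110854498690763 15.232191504948181 [[283.8, 289.6], [292.9, 288.9], [302.0, 288.3], [311.0, 287.7], [320.1, 287.0]]
0.05 0.05 [0.4693 0.3599 0.05  ] [0.3629 0.3327 0.05  ] 0.10985756464861374 14.325662054146592 [[284.0, 289.1], [292.9, 288.9], [301.9, 288.8], [310.8, 288.7], [319.8, 288.6]]
285 288 295; 288 289 295; 291 289 295; 294 289 295; 297 288 295; 300 295 295;
```

```bash
sed -i 's/return g+.0187\*R/return g+.039*R/' plan.py
cat > g5.py <<'E'
from hm import *
Rt=(Ro.from_euler('z',14.5,degrees=True)*Ro.from_euler('y',-15,degrees=True)).as_matrix()
R=Rt@G[1];grip=np.array([.431,.351,.0425]);E=grip+.039*R[:,2];pre=(E-.06*R[:,2],R);W=(pre[0]+[0,0.0,.06],R)
E
python3 - <<'E'
from g5 import *
X=cur();q=state()['joints'];print(R,E,pre[0]);L=rows(X,W,4);show(L);L1=rows(W,pre,3);show(L1[:1]);L2=rows(pre,(E,R),5);jcheck(X,L+L1+L2,q)
print("lo tip z",(E-R[:,2]*.031-R[:,1]*.033)[2])
E
```

```text
[[ 0.8893  0.177   0.4216]
 [ 0.419  -0.6846 -0.5965]
 [ 0.183   0.7071 -0.683 ]] [0.4474 0.3277 0.0159] [0.4221 0.3635 0.0568]
0 a [-0.6, 2.98, -1.82] t [-0.001, -0.0017, 0.0201]
1 a [-0.6, 2.98, -1.82] t [-0.002, -0.0019, 0.02]
2 a [-0.6, 2.98, -1.82] t [-0.0029, -0.0022, 0.0199]
3 a [-0.6, 2.98, -1.82] t [-0.0039, -0.0025, 0.0197]
0 a [0.0, 0.0, 0.0] t [-0.0037, -0.0141, 0.0137]
max deg/s [ 8.4371 15.9208 48.7915 27.8389 52.6597 17.8134] err 2.099298915189994e-08 q [ 45.2391  44.6854  84.6415 -49.7669  70.4345 140.5603] at [0.4474 0.3277 0.0159]
lo tip z 0.013701374605706182
```

Emit:
play_rows --rows '[{"ax":-0.6,"ay":3,"az":-1.8,"tx":-0.001,"ty":-0.0017,"tz":0.02,"fingers":45},{"ax":-0.6,"ay":3,"az":-1.8,"tx":-0.002,"ty":-0.002,"tz":0.02,"fingers":45},{"ax":-0.6,"ay":3,"az":-1.8,"tx":-0.003,"ty":-0.0022,"tz":0.02,"fingers":45},{"ax":-0.6,"ay":3,"az":-1.8,"tx":-0.004,"ty":-0.0025,"tz":0.02,"fingers":45},{"ax":0,"ay":0,"az":0,"tx":-0.0037,"ty":-0.0141,"tz":0.0137,"fingers":45},{"ax":0,"ay":0,"az":0,"tx":-0.0037,"ty":-0.0141,"tz":0.0137,"fingers":45},{"ax":0,"ay":0,"az":0,"tx":-0.0037,"ty":-0.0141,"tz":0.0137,"fingers":45},{"ax":0,"ay":0,"az":0,"tx":0,"ty":0,"tz":0,"fingers":45}]'

```text
clock: 18.45
eef_pos: [0.4215, 0.3626, 0.0544]
eef_rot: [[0.89, 0.178, 0.42], [0.419, -0.683, -0.598], [0.181, 0.708, -0.682]]
force: [0.4, -0.2, 0.6]
width: 0.453
```

Run:
```python
from g5 import *
T=optics.camera("top");S=optics.camera("side");X=cur();print(X[0],"to E tool",X[1].T@(E-X[0]),Ro.from_matrix(X[1].T@R).as_rotvec(degrees=True),state()['force'])
for n,w in(("up",.019),("lo",-.019)): print(n,proj(T,[X[0]+X[1]@np.array([0,w,-.031])]))
print("grip px",proj(T,[grip]),proj(S,[grip]))
for n,C,r,ax in(("top",T,(140,225,215,300),1),("side",S,(255,270,340,330),0)):
    for b,wh in blobs(C,r):
        b=b[np.argsort(b[:,ax])];print(n,b[:2].mean(0),b[2:].mean(0),np.round(wh,1))
g=T["image"].max(2)
for v in range(244,272,2): print(v," ".join(f"{x:3d}" for x in g[v,154:192]))
```

```text
[0.4225 0.3637 0.0574] to E tool [-0.0006 -0.0003  0.0604] [-0.017  -0.1196 -0.1235] [ 0.422  -0.8124  0.602 ]
up [[174.4655 258.7626]]
lo [[168.1897 261.6813]]
grip px [[184.9111 254.1065]] [[296.7178 290.549 ]]
top [181.8634 241.0293] [189.3854 276.1317] [35.9  6.8]
side [284.  291.5] [306.  291.5] [ 7. 22.]
244 106 106 106 106 104 104 105 105 106 105 103 104 105 108 105 103 107 105 103 107 106 105 106 104  97  96  95 101 103  98  75  66  61  58  61  59  59  61
246 106 104 105 105 103 103 105 102 106 105 104 104 104 103 104 105 104 103  99 102 103 104 104 104 104  96  96  99 105 104  86  61  63  71  75  58  58  59
248 107 107 107 105 103 107 103 106 108 107 108 109 105 105 104 104 103 104 102 103 105 107 106 106 107  99  99  98 103 107  93  74  67  66  83  82  61  59
250 103 105 104 106 107 106 106 105 102 103 105 102 105 104 103 105 104 105 104 106 107 107 105 108 108 101  97  96 103 104  99  81  67  63  78  84  61  57
252 107 108 106 105 104 104 105 104 102 104 105 103 103 105 104 105 107 104 107 106 105 102 104 105 105 105  96  96  98 106 105  87  62  62  64  63  56  58
254 106 
[... 695 characters left out ...]
  25  33  45  61  68  90 105 106 101  89  63  52  54  56  54  47  57  63  64
264  32  25  19  17  23  16  18  22  23  19  23  24  26  28  27  18  32  46  63  73  92 106 105 105 102  99  91  61  54  52  53  56  57  56  53  52  51  54
266  41  43  38  31  30  32  29  24  21  21  23  18  23  18  19  29  68 100 106 109 107 104 106 101  63  52  55  56  56  53  53  54  55  56  53  53  50  61
268  59  72  67  47  33  28  23  21  17  23  35  41  53  61  76  97 105 109 105 106 108  98  92  64  55  56  56  56  58  53  53  53  56  56  54  53  48  49
270  57  56  55  43  26  20  17  22  51  77  97 103 105 107  94  66  61  60  62  88  90  58  54  57  60  57  55  56  58  60  61  53  55  57  56  53  54  48
```

Emit:
play_rows --rows '[{"ax":0,"ay":0,"az":0,"tx":0,"ty":-0.001,"tz":0.015,"fingers":45},{"ax":0,"ay":0,"az":0,"tx":0,"ty":0,"tz":0.015,"fingers":45},{"ax":0,"ay":0,"az":0,"tx":0,"ty":0,"tz":0.015,"fingers":45},{"ax":0,"ay":0,"az":0,"tx":0,"ty":0,"tz":0.0145,"fingers":45},{"ax":0,"ay":0,"az":0,"tx":0,"ty":0,"tz":0,"fingers":45},{"ax":0,"ay":0,"az":0,"tx":0,"ty":0,"tz":0,"fingers":30},{"ax":0,"ay":0,"az":0,"tx":0,"ty":0,"tz":0,"fingers":15},{"ax":0,"ay":0,"az":0,"tx":0,"ty":0,"tz":0,"fingers":0}]' --newtons 40

```text
clock: 19.35
eef_pos: [0.4477, 0.3297, 0.0171]
eef_rot: [[0.888, 0.174, 0.425], [0.419, -0.687, -0.594], [0.189, 0.706, -0.683]]
force: [0.8, -1.5, 0.8]
width: 0.242
```

Width 0.242 (20.6 mm), so the handle is held. Firm up the grip and lift.

Emit:
play_rows --rows '[{"ax":0,"ay":0,"az":0,"tx":0,"ty":0,"tz":0,"fingers":0},{"ax":0,"ay":0,"az":0,"tx":0,"ty":0,"tz":0,"fingers":0},{"ax":0,"ay":0,"az":0,"tx":0.004,"ty":0.014,"tz":-0.0137,"fingers":0},{"ax":0,"ay":0,"az":0,"tx":0.004,"ty":0.014,"tz":-0.0137,"fingers":0},{"ax":0,"ay":0,"az":0,"tx":0.004,"ty":0.014,"tz":-0.0137,"fingers":0},{"ax":0,"ay":0,"az":0,"tx":0.004,"ty":0.014,"tz":-0.0137,"fingers":0},{"ax":0,"ay":0,"az":0,"tx":0.004,"ty":0.014,"tz":-0.0137,"fingers":0},{"ax":0,"ay":0,"az":0,"tx":0.004,"ty":0.014,"tz":-0.0137,"fingers":0}]' --newtons 120

```text
clock: 20.15
eef_pos: [0.4483, 0.3306, 0.1368]
eef_rot: [[0.889, 0.176, 0.423], [0.419, -0.687, -0.594], [0.186, 0.705, -0.684]]
force: [0.2, -0.3, -1.6]
width: 0.22
```

Run:
```python
from hm import *
X=cur();s=state();q=s['joints'];print(X[0],s['width'],s['force'],s['wrist_torque'])
# turner pose if grip nominal
Rt=X[1]@G[1].T;o=X[0]-Rt@G[0];print("turner origin",o,"x",Rt[:,0],"z",Rt[:,2])
# target: level turner over open table left of sheet centre, visible
for tg,y in(([.60,.22,.12],0),([.57,.12,.12],0),([.57,-.05,.12],0),([.57,-.128,.08],1)):
    Y=tcp(turner(tg,y),G);print(tg,Y[0],ik(Y,q))
Y=tcp(turner([.57,.12,.14],0),G);L=rows(X,Y,8);show(L);jcheck(X,L,q)
```

```text
[0.4483 0.3306 0.1368] 0.2201211729453188 [ 0.1721 -0.3079 -1.5955] [ 0.3603  0.4984 -0.0045]
turner origin [0.5736 0.3906 0.1389] x [0.9345 0.2415 0.2616] z [-0.2527 -0.0679  0.9652]
[0.6, 0.22, 0.12] [0.4679 0.1934 0.1537] (array([ 29.4601,  32.6192,  78.4673, -39.1039,  89.5691, 114.9322]), np.float64(3.692163013540515e-08))
[0.57, 0.12, 0.12] [0.4379 0.0934 0.1537] (array([ 21.1648,  25.4324,  92.4218, -42.4255,  79.5204, 113.6176]), np.float64(5.4401257213994885e-08))
[0.57, -0.05, 0.12] [ 0.4379 -0.0766  0.1537] (array([ -0.0045,  19.3544, 103.4571, -50.1003,  62.9105, 104.0573]), np.float64(1.0020175903982284e-07))
[0.57, -0.128, 0.08] [ 0.4383 -0.1569  0.1137] (array([-11.3419,  22.0327, 108.9374, -58.0668,  50.1538, 105.0005]), np.float64(1.5008046354142567e-07))
0 a [0.22, -2.61, 0.01] t [-0.0127, 0.0234, 0.0139]
1 a [0.22, -2.61, 0.01] t [-0.0121, 0.0234, 0.0144]
2 a [0.22, -2.61, 0.01] t [-0.0114, 0.0235, 0.0148]
3 a [0.22, -2.61, 0.01] t [-0.0107, 0.0236, 0.0152]
4 a [0.22, -2.61, 0.01] t [-0.01, 0.0236, 0.0156]
5 a [0.22, -2.61, 0.01] t [-0.0093, 0.0237, 0.016]
6 a [0.22, -2.61, 0.01] t [-0.0086, 0.0237, 0.0163]
7 a [0.22, -2.61, 0.01] t [-0.0078, 0.0238, 0.0166]
max deg/s [34.8361 17.645  21.1888 10.0423  3.4263 26.7635] err 6.96997565571543e-09 q [ 21.1648  23.9098  90.9496 -42.0931  81.7372 111.5765] at [0.4379 0.0934 0.1737]
```

Emit:
play_rows --rows '[{"ax":0.2,"ay":-2.6,"az":0,"tx":-0.0127,"ty":0.0234,"tz":0.0139,"fingers":0},{"ax":0.2,"ay":-2.6,"az":0,"tx":-0.012,"ty":0.0234,"tz":0.0144,"fingers":0},{"ax":0.2,"ay":-2.6,"az":0,"tx":-0.0114,"ty":0.0235,"tz":0.0148,"fingers":0},{"ax":0.2,"ay":-2.6,"az":0,"tx":-0.0107,"ty":0.0236,"tz":0.0152,"fingers":0},{"ax":0.2,"ay":-2.6,"az":0,"tx":-0.01,"ty":0.0236,"tz":0.0156,"fingers":0},{"ax":0.2,"ay":-2.6,"az":0,"tx":-0.0093,"ty":0.0237,"tz":0.016,"fingers":0},{"ax":0.2,"ay":-2.6,"az":0,"tx":-0.0086,"ty":0.0237,"tz":0.0163,"fingers":0},{"ax":0.2,"ay":-2.6,"az":0,"tx":-0.008,"ty":0.0238,"tz":0.0166,"fingers":0}]'

```text
clock: 20.95
eef_pos: [0.4376, 0.0925, 0.1736]
eef_rot: [[0.98, 0.183, 0.074], [0.183, -0.705, -0.685], [-0.073, 0.685, -0.725]]
force: [-0.7, -0.0, -1.0]
width: 0.219
```

Run:
```python
from hm import *
X=cur();q=state()['joints'];print(X[0])
Y=tcp(turner([.56,-.05,.10],0),G);L=rows(X,Y,6);show(L);jcheck(X,L,q)
```

```text
[0.4376 0.0925 0.1736]
0 a [0.03, -0.0, -0.0] t [-0.0063, 0.015, 0.024]
1 a [0.03, -0.0, -0.0] t [-0.0063, 0.015, 0.024]
2 a [0.03, -0.0, -0.0] t [-0.0063, 0.015, 0.024]
3 a [0.03, -0.0, -0.0] t [-0.0063, 0.0151, 0.024]
4 a [0.03, -0.0, -0.0] t [-0.0063, 0.0151, 0.024]
5 a [0.03, -0.0, -0.0] t [-0.0063, 0.0151, 0.024]
max deg/s [39.1977  9.4507 30.8911 19.6038 36.126   7.0829] err 1.3476765088384723e-08 q [ -0.0046  20.5185 106.365  -51.8091  60.3443 107.6514] at [ 0.4279 -0.0766  0.1337]
```

Emit:
play_rows --rows '[{"ax":0,"ay":0,"az":0,"tx":-0.0063,"ty":0.015,"tz":0.024,"fingers":0},{"ax":0,"ay":0,"az":0,"tx":-0.0063,"ty":0.015,"tz":0.024,"fingers":0},{"ax":0,"ay":0,"az":0,"tx":-0.0063,"ty":0.015,"tz":0.024,"fingers":0},{"ax":0,"ay":0,"az":0,"tx":-0.0063,"ty":0.015,"tz":0.024,"fingers":0},{"ax":0,"ay":0,"az":0,"tx":-0.0063,"ty":0.015,"tz":0.024,"fingers":0},{"ax":0,"ay":0,"az":0,"tx":-0.0063,"ty":0.015,"tz":0.024,"fingers":0},{"ax":0,"ay":0,"az":0,"tx":0,"ty":0,"tz":0,"fingers":0},{"ax":0,"ay":0,"az":0,"tx":0,"ty":0,"tz":0,"fingers":0}]'

```text
clock: 21.75
eef_pos: [0.428, -0.0757, 0.1336]
eef_rot: [[0.981, 0.181, 0.075], [0.183, -0.705, -0.685], [-0.071, 0.685, -0.725]]
force: [-0.0, 0.3, -1.5]
width: 0.224
```

Run:
```python
from hm import *
T=optics.camera("top");S=optics.camera("side");X=cur();print(X[0])
Rt=X[1]@G[1].T;o=X[0]-Rt@G[0];print("turner nominal",o,Rt.round(3).tolist())
C=np.array([[.0475,.04,0],[.0475,-.04,0],[-.0475,-.04,0],[-.0475,.04,0]])@Rt.T+o
Hh=np.array([[-.092,0,.05],[-.208,0,.081]])@Rt.T+o
print("pred top",proj(T,np.r_[C,Hh]).round(1).tolist(),"\nside",proj(S,np.r_[C,Hh]).round(1).tolist())
def crop(Cm,P,x0,y0,w,h,k):
    im=cv2.resize(Cm["image"][y0:y0+h,x0:x0+w],None,fx=k,fy=k,interpolation=cv2.INTER_CUBIC)
    for q in proj(Cm,P): cv2.drawMarker(im,(int((q[0]-x0+.5)*k),int((q[1]-y0+.5)*k)),(0,0,255),0,9,1)
    return im
P=np.r_[C,Hh]
a=crop(T,P,250,150,125,110,3.2);b=crop(S,P,215,150,120,110,3.2)
oo=np.zeros((355,800,3),np.uint8);oo[:352,:400]=a;oo[:352,405:789]=b
cv2.imwrite("pics/hold.png",oo)
for n,Cm,r,ax in(("top",T,(270,200,360,300),1),("side",S,(250,150,400,240),0)):
    for bb,wh in blobs(Cm,r): print(n,bb.round(1).tolist(),np.round(wh,1))
```

```text
[ 0.4285 -0.075   0.1338]
turner nominal [ 0.5607 -0.0482  0.1005] [[1.0, -0.002, -0.003], [0.002, 1.0, 0.003], [0.003, -0.003, 1.0]]
pred top [[304.1, 192.1], [331.5, 192.0], [332.1, 224.1], [304.4, 224.2], [319.3, 237.3], [320.5, 279.2]] 
side [[267.5, 189.2], [272.6, 174.3], [298.4, 178.6], [294.1, 193.7], [309.6, 177.6], [344.0, 176.3]]
top [[318.0, 257.0], [325.0, 257.0], [325.0, 276.0], [318.0, 276.0]] [19.  7.]
top [[317.0, 238.0], [324.0, 238.0], [324.0, 246.0], [317.0, 246.0]] [8. 7.]
side [[250.0, 209.0], [258.0, 209.0], [258.0, 225.0], [250.0, 225.0]] [16.  8.]
side [[252.0, 176.0], [270.0, 176.0], [270.0, 191.0], [252.0, 191.0]] [15. 18.]
```

View pics/hold.png

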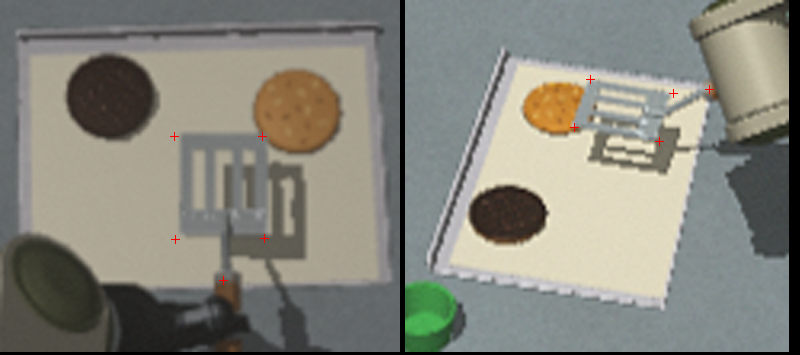

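Last picture: the blade is level and within about 5 mm of nominal, with top corners (181,134)-(268,234) against markers (174,136)-(264,239). Next is scooping: set the blade behind the biscuit, slightly nose down.

```bash
cat >> plan.py <<'E'
OFF=np.array([.003,-.004,0])
def tp(o,yaw,pitch=0,roll=0):
    "true blade-origin pose -> commanded tcp; pitch + = nose down; roll about blade x"
    R=(Ro.from_euler('z',yaw,degrees=True)*Ro.from_euler('y',pitch,degrees=True)*Ro.from_euler('x',roll,degrees=True)).as_matrix()
    return tcp((np.array(o)-OFF,R),G)
def now():
    X=cur();R=X[1]@G[1].T;return X[0]-R@G[0]+OFF,R
E
python3 - <<'E'
from plan import *
X=cur();q=state()['joints'];print(now()[0])
Y=tp([.545,-.128,.03],1.2,4);L=rows(X,Y,5);show(L);jcheck(X,L,q)
Z=tp([.545,-.128,.02],1.2,4);show(rows(Y,Z,10)[:1]);F=tp([.555,-.128,.03],1.2,4);print("fwd 10mm");show(rows(Y,F,1))
E
```

```text
[ 0.5637 -0.0522  0.1005]
0 a [0.16, -0.44, -0.73] t [-0.005, 0.0021, 0.0193]
1 a [0.16, -0.44, -0.73] t [-0.0049, 0.0021, 0.0194]
2 a [0.16, -0.44, -0.73] t [-0.0048, 0.0021, 0.0194]
3 a [0.16, -0.44, -0.73] t [-0.0047, 0.0021, 0.0194]
4 a [0.16, -0.44, -0.73] t [-0.0046, 0.0021, 0.0195]
max deg/s [23.131  13.1098 15.7707 24.7088 25.0555  7.878 ] err 1.1902068639248842e-08 q [-11.1217  25.9979 113.0914 -62.0546  48.5868 110.2164] at [ 0.4131 -0.1533  0.0728]
0 a [0.0, 0.0, 0.0] t [0.0001, -0.0007, 0.0007]
fwd 10mm
0 a [0.0, 0.0, 0.0] t [0.0097, 0.0024, 0.0004]
```

Emit:
play_rows --rows '[{"ax":0.16,"ay":-0.44,"az":-0.73,"tx":-0.005,"ty":0.0021,"tz":0.0193,"fingers":0},{"ax":0.16,"ay":-0.44,"az":-0.73,"tx":-0.0049,"ty":0.0021,"tz":0.0194,"fingers":0},{"ax":0.16,"ay":-0.44,"az":-0.73,"tx":-0.0048,"ty":0.0021,"tz":0.0194,"fingers":0},{"ax":0.16,"ay":-0.44,"az":-0.73,"tx":-0.0047,"ty":0.0021,"tz":0.0194,"fingers":0},{"ax":0.16,"ay":-0.44,"az":-0.73,"tx":-0.0046,"ty":0.0021,"tz":0.0195,"fingers":0},{"ax":0,"ay":0,"az":0,"tx":0.0005,"ty":-0.0035,"tz":0.0035,"fingers":0},{"ax":0,"ay":0,"az":0,"tx":0.0005,"ty":-0.0035,"tz":0.0035,"fingers":0},{"ax":0,"ay":0,"az":0,"tx":0,"ty":0,"tz":0,"fingers":0}]'

```text
clock: 22.65
eef_pos: [0.4126, -0.1528, 0.0626]
eef_rot: [[0.969, 0.245, 0.036], [0.203, -0.702, -0.683], [-0.142, 0.669, -0.73]]
force: [0.9, 0.1, -1.6]
width: 0.222
```

Run:
```python
from plan import *
X=cur();s=state();o,R=now();print(o,"front edge",o+R@np.array([.0475,0,0]),s['force'],s['wrist_torque'],s['clock'])
print(R[:,0],R[:,1])
```

```text
[ 0.5445 -0.1274  0.0198] front edge [ 0.5919 -0.1264  0.0164] [ 0.8546  0.1479 -1.6202] [0.4902 0.2032 0.035 ] 22.65
[ 0.9973  0.021  -0.0702] [-0.0211  0.9998 -0.0004]
```

Emit:
play_rows --rows '[{"ax":0,"ay":0,"az":0,"tx":0.0004,"ty":-0.0021,"tz":0.0021,"fingers":0},{"ax":0,"ay":0,"az":0,"tx":0.0004,"ty":-0.0021,"tz":0.0021,"fingers":0},{"ax":0,"ay":0,"az":0,"tx":0.0004,"ty":-0.0021,"tz":0.0021,"fingers":0},{"ax":0,"ay":0,"az":0,"tx":0.0001,"ty":-0.0006,"tz":0.0006,"fingers":0},{"ax":0,"ay":0,"az":0,"tx":0.0001,"ty":-0.0006,"tz":0.0006,"fingers":0},{"ax":0,"ay":0,"az":0,"tx":0.0001,"ty":-0.0006,"tz":0.0006,"fingers":0},{"ax":0,"ay":0,"az":0,"tx":0,"ty":0,"tz":0,"fingers":0},{"ax":0,"ay":0,"az":0,"tx":0,"ty":0,"tz":0,"fingers":0}]'

```text
clock: 23.45
eef_pos: [0.4121, -0.1533, 0.0515]
eef_rot: [[0.969, 0.244, 0.036], [0.202, -0.702, -0.683], [-0.142, 0.669, -0.729]]
force: [-1.7, 0.3, 2.7]
width: 0.218
```

```bash
cat > st.py <<'E'
from plan import *
X=cur();s=state();o,R=now();print(o,"front edge",o+R@np.array([.0475,0,0]),s['force'],s['wrist_torque'],s['clock'],s['width'])
E
python3 st.py
```

```text
[ 0.544  -0.1282  0.0087] front edge [ 0.5914 -0.1273  0.0054] [-1.7418  0.3207  2.6711] [-0.0469 -0.0984 -0.3353] 23.45 0.2182386121043235
```

Emit:
play_rows --rows '[{"ax":0,"ay":0,"az":0,"tx":0.0068,"ty":0.0017,"tz":0.0003,"fingers":0},{"ax":0,"ay":0,"az":0,"tx":0.0116,"ty":0.0029,"tz":0.0005,"fingers":0},{"ax":0,"ay":0,"az":0,"tx":0.0116,"ty":0.0029,"tz":0.0005,"fingers":0},{"ax":0,"ay":0,"az":0,"tx":0.0116,"ty":0.0029,"tz":0.0005,"fingers":0},{"ax":0,"ay":0,"az":0,"tx":0.0116,"ty":0.0029,"tz":0.0005,"fingers":0},{"ax":0,"ay":0,"az":0,"tx":0.0116,"ty":0.0029,"tz":0.0005,"fingers":0},{"ax":0,"ay":0,"az":0,"tx":0.0116,"ty":0.0029,"tz":0.0005,"fingers":0},{"ax":0,"ay":0,"az":0,"tx":0.0116,"ty":0.0029,"tz":0.0005,"fingers":0}]'

```text
clock: 24.25
eef_pos: [0.5038, -0.1534, 0.0509]
eef_rot: [[0.969, 0.244, 0.036], [0.202, -0.702, -0.683], [-0.142, 0.669, -0.73]]
force: [-3.2, -0.2, 2.3]
width: 0.217
```

```bash
cat >> st.py <<'E'
T=optics.camera("top");S=optics.camera("side")
for n,C,r in(("top",T,(320,150,372,230)),("side",S,(225,160,320,200))):
    x0,y0,x1,y1=r;m=cv2.inRange(cv2.cvtColor(C["image"],cv2.COLOR_BGR2HSV)[y0:y1,x0:x1],(8,110,60),(25,255,255));c=[k for k in cv2.findContours(m,0,1)[0] if len(k)>=5]
    if c:
        k=max(c,key=cv2.contourArea);(u,v),ax,an=cv2.fitEllipse(k);u+=x0;v+=y0;print(n,(round(u,1),round(v,1)),np.round(ax,1),"bisc@.016",plane(C,[(u,v)],.018)[0])
E
python3 st.py
```

```text
[ 0.6357 -0.1283  0.0081] front edge [ 0.6831 -0.1273  0.0048] [-3.2165 -0.1639  2.343 ] [-0.0202 -0.0256 -0.3712] 24.25 0.21708863671088754
top (342.5, 171.9) [24.2 25.5] bisc@.016 [ 0.693  -0.1314  0.018 ]
side (252.4, 181.0) [14.6 21.9] bisc@.016 [ 0.6936 -0.1235  0.018 ]
```

Emit:
play_rows --rows '[{"ax":0,"ay":0,"az":0,"tx":0.0055,"ty":0.0014,"tz":0.0002,"fingers":0},{"ax":0,"ay":0,"az":0,"tx":0.0055,"ty":0.0014,"tz":0.0002,"fingers":0},{"ax":0,"ay":0,"az":0,"tx":0.0055,"ty":0.0014,"tz":0.0002,"fingers":0},{"ax":0,"ay":0,"az":0,"tx":0.0055,"ty":0.0014,"tz":0.0002,"fingers":0},{"ax":0,"ay":0,"az":0,"tx":0.0055,"ty":0.0014,"tz":0.0002,"fingers":0},{"ax":0,"ay":0,"az":0,"tx":0.0055,"ty":0.0014,"tz":0.0002,"fingers":0},{"ax":0,"ay":0,"az":0,"tx":0.0055,"ty":0.0014,"tz":0.0002,"fingers":0},{"ax":0,"ay":0,"az":0,"tx":0.004,"ty":0.001,"tz":0.0001,"fingers":0}]'

```text
clock: 25.15
eef_pos: [0.5464, -0.1536, 0.0508]
eef_rot: [[0.969, 0.245, 0.034], [0.201, -0.702, -0.683], [-0.144, 0.669, -0.729]]
force: [-4.9, -0.2, 3.1]
width: 0.223
```

```bash
python3 st.py
python3 - <<'E'
from plan import *
X=cur();q=state()['joints'];o,R=now()
# level with slight nose up while lifting, then carry back
A=tp([o[0]-.002,o[1],.034],1.2,-3);L=rows(X,A,6);show(L)
B=tp([.58,-.03,.036],1.2,-1);M=rows(A,B,12);show(M);jcheck(X,L+M,q)
E
```

```text
[ 0.6783 -0.1286  0.0077] front edge [ 0.7257 -0.1277  0.0043] [-4.9279 -0.2178  3.0939] [-0.165   0.0879 -0.4678] 25.15 0.2230227748662349
top (342.5, 171.5) [24.2 25.6] bisc@.016 [ 0.6941 -0.1317  0.018 ]
side (252.4, 180.4) [14.8 21.7] bisc@.016 [ 0.6946 -0.1267  0.018 ]
0 a [-0.21, 0.83, 0.79] t [-0.0012, 0.0009, -0.0012]
1 a [-0.21, 0.83, 0.79] t [-0.0012, 0.0009, -0.0012]
2 a [-0.21, 0.83, 0.79] t [-0.0012, 0.0009, -0.0012]
3 a [-0.21, 0.83, 0.79] t [-0.0012, 0.0009, -0.0013]
4 a [-0.21, 0.83, 0.79] t [-0.0011, 0.001, -0.0013]
5 a [-0.21, 0.83, 0.79] t [-0.0011, 0.001, -0.0013]
0 a [0.03, -0.12, -0.11] t [-0.0062, -0.0067, -0.007]
1 a [0.03, -0.12, -0.11] t [-0.0062, -0.0067, -0.007]
2 a [0.03, -0.12, -0.11] t [-0.0062, -0.0067, -0.007]
3 a [0.03, -0.12, -0.11] t [-0.0062, -0.0067, -0.0069]
4 a [0.03, -0.12, -0.11] t [-0.0062, -0.0067, -0.0069]
5 a [0.03, -0.12, -0.11] t [-0.0062, -0.0068, -0.0069]
6 a [0.03, -0.12, -0.11] t [-0.0062, -0.0068, -0.0069]
7 a [0.03, -0.12, -0.11] t [-0.0062, -0.0068, -0.0069]
0 a [0.03, -0.12, -0.11] t [-0.0062, -0.0068, -0.0069]
1 a [0.03, -0.12, -0.11] t [-0.0062, -0.0068, -0.0068]
2 a [0.03, -0.12, -0.11] t [-0.0062, -0.0068, -0.0068]
3 a [0.03, -0.12, -0.11] t [-0.0062, -0.0069, -0.0068]
max deg/s [11.4456  4.8914 10.5403  9.1447 10.2333 15.391 ] err 7.595504174401819e-09 q [  2.8181  28.8564 108.2167 -56.9822  54.7987 119.2702] at [ 0.4449 -0.0554  0.0673]
```

Emit:
play_rows --rows '[{"ax":-0.2,"ay":0.8,"az":0.8,"tx":-0.0012,"ty":0.0009,"tz":-0.0012,"fingers":0},{"ax":-0.2,"ay":0.8,"az":0.8,"tx":-0.0012,"ty":0.0009,"tz":-0.0012,"fingers":0},{"ax":-0.2,"ay":0.8,"az":0.8,"tx":-0.0012,"ty":0.0009,"tz":-0.0012,"fingers":0},{"ax":-0.2,"ay":0.8,"az":0.8,"tx":-0.0012,"ty":0.0009,"tz":-0.0013,"fingers":0},{"ax":-0.2,"ay":0.8,"az":0.8,"tx":-0.0011,"ty":0.001,"tz":-0.0013,"fingers":0},{"ax":-0.2,"ay":0.8,"az":0.8,"tx":-0.0011,"ty":0.001,"tz":-0.0013,"fingers":0},{"ax":0,"ay":0,"az":0,"tx":-0.0003,"ty":0.0021,"tz":-0.0022,"fingers":0},{"ax":0,"ay":0,"az":0,"tx":0,"ty":0,"tz":0,"fingers":0}]'

```text
clock: 26.05
eef_pos: [0.5405, -0.1538, 0.0643]
eef_rot: [[0.979, 0.161, 0.122], [0.201, -0.704, -0.681], [-0.023, 0.691, -0.722]]
force: [-0.1, 0.4, -2.0]
width: 0.226
```

```bash
python3 st.py
python3 - <<'E'
from plan import *
print(now()[1].round(3).tolist())
E
```

```text
[ 0.6767 -0.1288  0.0374] front edge [ 0.7241 -0.1279  0.0398] [-0.0542  0.4282 -1.9843] [ 0.5646  0.3595 -0.0132] 26.05 0.22550883196854338
top (344.0, 169.7) [25.3 26.3] bisc@.016 [ 0.7002 -0.1365  0.018 ]
side (253.0, 174.7) [15.2 22.2] bisc@.016 [ 0.7004 -0.1587  0.018 ]
[[0.999, -0.018, -0.05], [0.018, 1.0, -0.001], [0.05, 0.0, 0.999]]
```

Biscuit lifted; the force change matches its weight. Next, plan the carry-back and the roll.

```bash
cat > roll.py <<'E'
from plan import *
C=(.555,0.0)
def rp(th,dy=0):
    h=np.interp(th,[0,35,60,108],[.036,.017,.017,.038])
    R=(Ro.from_euler('z',1.2,degrees=True)*Ro.from_euler('x',th,degrees=True)).as_matrix()
    e=np.array([C[0],C[1]-.04+dy,h]);return tp(e-R@np.array([0,-.04,0]),1.2,0,th)
def seq(X,poses):
    L=[]
    for Y in poses: L+=rows(X,Y,1);X=Y
    return L
E
python3 - <<'E'
from roll import *
X=cur();q=state()['joints'];A=rp(0);L=rows(X,A,15);show(L[:1]+L[-1:]);jcheck(X,L,q)
q2=ik(A,q)[0];ths=[4]+[4+8.5*k for k in range(1,13)];print(ths[-1]);M=seq(A,[rp(t) for t in ths]);show(M);jcheck(A,M,q2)
E
```

```text
0 a [0.03, -0.13, -0.14] t [-0.0062, -0.0071, -0.0071]
1 a [0.03, -0.13, -0.14] t [-0.0062, -0.0073, -0.0068]
max deg/s [12.9356  4.7424 10.5087  5.9973  6.5781  8.7713] err 3.774327997757541e-09 q [  7.1887  27.9596 109.5704 -54.5245  57.5128 120.7062] at [ 0.4196 -0.0254  0.0697]
106.0
0 a [3.92, 0.73, 0.29] t [-0.0003, 0.0008, 0.0026]
1 a [8.33, 1.56, 0.62] t [-0.0008, 0.0018, 0.0059]
2 a [8.33, 1.56, 0.62] t [-0.0009, 0.0023, 0.0063]
3 a [8.33, 1.56, 0.62] t [-0.001, 0.0029, 0.0066]
4 a [8.33, 1.56, 0.62] t [-0.0011, 0.004, 0.0052]
5 a [8.33, 1.56, 0.62] t [-0.0011, 0.0047, 0.0023]
6 a [8.33, 1.56, 0.62] t [-0.0011, 0.0047, 0.0023]
7 a [8.33, 1.56, 0.62] t [-0.0009, 0.0044, 0.0008]
0 a [8.33, 1.56, 0.62] t [-0.0006, 0.0035, -0.0011]
1 a [8.33, 1.56, 0.62] t [-0.0005, 0.003, -0.0009]
2 a [8.33, 1.56, 0.62] t [-0.0004, 0.0025, -0.0006]
3 a [8.33, 1.56, 0.62] t [-0.0004, 0.0021, -0.0003]
4 a [8.33, 1.56, 0.62] t [-0.0003, 0.0018, 0.0002]
max deg/s [ 66.6319  47.5158  18.0657 130.7104  67.9091 154.4986] err 1.0078520472442309e-07 q [-51.9732  44.6601  98.1745  36.2014  92.2211  10.9076] at [ 0.4206 -0.0748  0.0407]
```

Emit:
play_rows --rows '[{"ax":0,"ay":-0.06,"az":-0.07,"tx":-0.003,"ty":-0.0036,"tz":-0.0035,"fingers":0},{"ax":0.03,"ay":-0.13,"az":-0.14,"tx":-0.0062,"ty":-0.0071,"tz":-0.0071,"fingers":0},{"ax":0.03,"ay":-0.13,"az":-0.14,"tx":-0.0062,"ty":-0.0071,"tz":-0.0071,"fingers":0},{"ax":0.03,"ay":-0.13,"az":-0.14,"tx":-0.0062,"ty":-0.0072,"tz":-0.007,"fingers":0},{"ax":0.03,"ay":-0.13,"az":-0.14,"tx":-0.0062,"ty":-0.0072,"tz":-0.007,"fingers":0},{"ax":0.03,"ay":-0.13,"az":-0.14,"tx":-0.0062,"ty":-0.0072,"tz":-0.007,"fingers":0},{"ax":0.03,"ay":-0.13,"az":-0.14,"tx":-0.0062,"ty":-0.0072,"tz":-0.007,"fingers":0},{"ax":0.03,"ay":-0.13,"az":-0.14,"tx":-0.0062,"ty":-0.0072,"tz":-0.007,"fingers":0}]'

```text
clock: 26.95
eef_pos: [0.4791, -0.0885, 0.0665]
eef_rot: [[0.978, 0.18, 0.104], [0.202, -0.703, -0.681], [-0.049, 0.688, -0.724]]
force: [0.2, 0.1, -2.2]
width: 0.219
```

Emit:
play_rows --rows '[{"ax":0.03,"ay":-0.13,"az":-0.14,"tx":-0.0062,"ty":-0.0072,"tz":-0.007,"fingers":0},{"ax":0.03,"ay":-0.13,"az":-0.14,"tx":-0.0062,"ty":-0.0072,"tz":-0.007,"fingers":0},{"ax":0.03,"ay":-0.13,"az":-0.14,"tx":-0.0062,"ty":-0.0073,"tz":-0.0069,"fingers":0},{"ax":0.03,"ay":-0.13,"az":-0.14,"tx":-0.0062,"ty":-0.0073,"tz":-0.0069,"fingers":0},{"ax":0.03,"ay":-0.13,"az":-0.14,"tx":-0.0062,"ty":-0.0073,"tz":-0.0069,"fingers":0},{"ax":0.03,"ay":-0.13,"az":-0.14,"tx":-0.0062,"ty":-0.0073,"tz":-0.0068,"fingers":0},{"ax":0.03,"ay":-0.13,"az":-0.14,"tx":-0.0062,"ty":-0.0073,"tz":-0.0068,"fingers":0},{"ax":0.02,"ay":-0.06,"az":-0.07,"tx":-0.003,"ty":-0.0036,"tz":-0.0034,"fingers":0}]'

```text
clock: 27.75
eef_pos: [0.4185, -0.0243, 0.0693]
eef_rot: [[0.976, 0.199, 0.087], [0.204, -0.702, -0.682], [-0.074, 0.684, -0.726]]
force: [0.8, 0.4, -1.7]
width: 0.225
```

Run:
```python
from roll import *
T=optics.camera("top");S=optics.camera("side");o,R=now();print(o,R[:,0],R[:,1],state()['force'],state()['clock'])
W=[]
for n,C_,r in(("top",T,(270,150,372,235)),("side",S,(220,165,320,225))):
    x0,y0,x1,y1=r;m=cv2.inRange(cv2.cvtColor(C_["image"],cv2.COLOR_BGR2HSV)[y0:y1,x0:x1],(8,110,60),(25,255,255));k=max(cv2.findContours(m,0,1)[0],key=cv2.contourArea);(u,v),ax,an=cv2.fitEllipse(k);W.append((u+x0,v+y0));print(n,W[-1],ax)
P=tri(T,[W[0]],S,[W[1]])[0];print("biscuit",P,"in blade",R.T@(P-o))
X=cur();q=state()['joints'];ths=[5]+[5+8.5*k for k in range(1,13)];M=seq(X,[rp(t) for t in ths]);show(M);jcheck(X,M,q)
```

```text
[0.5535 0.0009 0.0356] [ 0.9998  0.0216 -0.0004] [-0.0216  0.9998 -0.001 ] [ 0.1303 -0.7413 -0.6029] 27.85
top (302.2293510437012, 209.22793197631836) (25.763559341430664, 26.57265853881836)
side (277.5296325683594, 204.6299285888672) (16.898775100708008, 22.986358642578125)
biscuit [ 0.5698 -0.0037  0.0374] in blade [ 0.0162 -0.0049  0.0017]
0 a [4.96, 0.92, 0.41] t [0.0, 0.0019, 0.0037]
1 a [8.33, 1.56, 0.62] t [-0.0008, 0.0019, 0.0059]
2 a [8.33, 1.56, 0.62] t [-0.0009, 0.0024, 0.0063]
3 a [8.33, 1.56, 0.62] t [-0.0011, 0.003, 0.0066]
4 a [8.33, 1.56, 0.62] t [-0.0011, 0.0042, 0.0047]
5 a [8.33, 1.56, 0.62] t [-0.0011, 0.0047, 0.0023]
6 a [8.33, 1.56, 0.62] t [-0.0011, 0.0047, 0.0023]
7 a [8.33, 1.56, 0.62] t [-0.0008, 0.0043, 0.0004]
0 a [8.33, 1.56, 0.62] t [-0.0006, 0.0034, -0.0011]
1 a [8.33, 1.56, 0.62] t [-0.0005, 0.0029, -0.0009]
2 a [8.33, 1.56, 0.62] t [-0.0004, 0.0025, -0.0006]
3 a [8.33, 1.56, 0.62] t [-0.0004, 0.0021, -0.0002]
4 a [8.33, 1.56, 0.62] t [-0.0003, 0.0017, 0.0002]
max deg/s [ 66.638   47.6946  18.0471 131.4407  67.8448 155.0753] err 1.0064043473476981e-07 q [-52.1271  45.2282  97.9841  36.429   92.9002  10.6985] at [ 0.4206 -0.0749  0.0405]
```

Emit:
play_rows --rows '[{"ax":5,"ay":0.9,"az":0.4,"tx":0,"ty":0.0019,"tz":0.0037,"fingers":0},{"ax":8.33,"ay":1.56,"az":0.62,"tx":-0.0008,"ty":0.0019,"tz":0.0059,"fingers":0},{"ax":8.33,"ay":1.56,"az":0.62,"tx":-0.0009,"ty":0.0024,"tz":0.0063,"fingers":0},{"ax":8.33,"ay":1.56,"az":0.62,"tx":-0.0011,"ty":0.003,"tz":0.0066,"fingers":0},{"ax":8.33,"ay":1.56,"az":0.62,"tx":-0.0011,"ty":0.0042,"tz":0.0047,"fingers":0},{"ax":8.33,"ay":1.56,"az":0.62,"tx":-0.0011,"ty":0.0047,"tz":0.0023,"fingers":0},{"ax":8.33,"ay":1.56,"az":0.62,"tx":-0.0011,"ty":0.0047,"tz":0.0023,"fingers":0},{"ax":8.33,"ay":1.56,"az":0.62,"tx":-0.0008,"ty":0.0043,"tz":0.0004,"fingers":0}]'

```text
clock: 28.65
eef_pos: [0.4183, -0.0626, 0.048]
eef_rot: [[0.979, 0.197, 0.058], [0.172, -0.941, 0.291], [0.112, -0.275, -0.955]]
force: [-0.0, 0.5, -3.0]
width: 0.22
```

Run:
```python
from roll import *
o,R=now();th=np.degrees(np.arctan2(R[2,1],R[1,1]));print("roll",th,"low edge",o+R@np.array([0,-.04,0]),state()['force'],state()['clock'])
X=cur();q=state()['joints'];ths=[th+8.3*k for k in range(1,9)];ths=[min(t,112) for t in ths];M=seq(X,[rp(t) for t in ths]);print(np.round(ths,0));show(M);jcheck(X,M,q)
```

```text
roll 60.13483486816938 low edge [ 0.5528 -0.0417  0.0183] [-0.0231  0.5041 -2.9749] 28.65
[ 68.  77.  85.  93. 102. 110. 112. 112.]
0 a [8.07, 2.0, 0.22] t [0.0013, 0.0035, 0.0018]
1 a [8.14, 1.52, 0.61] t [-0.0005, 0.0031, -0.001]
2 a [8.14, 1.52, 0.61] t [-0.0004, 0.0027, -0.0008]
3 a [8.14, 1.52, 0.61] t [-0.0004, 0.0023, -0.0004]
4 a [8.14, 1.52, 0.61] t [-0.0004, 0.0019, -0.0001]
5 a [8.14, 1.52, 0.61] t [-0.0005, 0.0023, 0.0008]
6 a [2.02, 0.38, 0.15] t [-0.0003, 0.0012, 0.0005]
7 a [0.0, 0.0, 0.0] t [0.0, 0.0, 0.0]
max deg/s [43.7916 47.9626 17.6444 55.6457 65.76   70.8074] err 2.735685981356028e-08 q [-52.7944  48.2808  97.067   37.5314  96.0931   9.6014] at [ 0.4206 -0.075   0.0378]
```

Emit:
play_rows --rows '[{"ax":8.1,"ay":2,"az":0.2,"tx":0.0013,"ty":0.0035,"tz":0.0018,"fingers":0},{"ax":8.14,"ay":1.52,"az":0.61,"tx":-0.0005,"ty":0.0031,"tz":-0.001,"fingers":0},{"ax":8.14,"ay":1.52,"az":0.61,"tx":-0.0004,"ty":0.0027,"tz":-0.0008,"fingers":0},{"ax":8.14,"ay":1.52,"az":0.61,"tx":-0.0004,"ty":0.0023,"tz":-0.0004,"fingers":0},{"ax":8.14,"ay":1.52,"az":0.61,"tx":-0.0004,"ty":0.0019,"tz":-0.0001,"fingers":0},{"ax":8.14,"ay":1.52,"az":0.61,"tx":-0.0005,"ty":0.0023,"tz":0.0008,"fingers":0},{"ax":2,"ay":0.4,"az":0.15,"tx":-0.0003,"ty":0.0012,"tz":0.0005,"fingers":0},{"ax":0,"ay":0,"az":0,"tx":0,"ty":0,"tz":0,"fingers":0}]'

```text
clock: 29.45
eef_pos: [0.4197, -0.0745, 0.036]
eef_rot: [[0.981, 0.186, 0.052], [0.02, -0.369, 0.929], [0.192, -0.911, -0.366]]
force: [0.1, 0.7, -0.8]
width: 0.222
```

```bash
cat > chk.py <<'E'
from roll import *
def chk():
    T=optics.camera("top");S=optics.camera("side")
    for n,C_,r in(("top",T,(258,165,370,238)),("side",S,(225,165,310,240))):
        x0,y0,x1,y1=r;h=cv2.cvtColor(C_["image"],cv2.COLOR_BGR2HSV)[y0:y1,x0:x1]
        for k,lo,hi in(("gold",(8,110,90),(25,255,255)),("dark",(0,30,0),(25,255,85))):
            for c in cv2.findContours(cv2.inRange(h,lo,hi),0,1)[0]:
                if cv2.contourArea(c)>40: 
                    (u,v),ax,an=cv2.fitEllipse(c);print(n,k,(round(u+x0,1),round(v+y0,1)),np.round(ax,1),cv2.contourArea(c),plane(C_,[(u+x0,v+y0)],.018)[0][:2])
    cv2.imwrite("pics/t_last.png",T["image"]);cv2.imwrite("pics/s_last.png",S["image"])
E
python3 - <<'E'
from chk import *
o,R=now();print("roll",np.degrees(np.arctan2(R[2,1],R[1,1])),"low edge",o+R@np.array([0,-.04,0]),state()['force'],state()['clock']);chk()
X=cur();q=state()['joints']
th=np.degrees(np.arctan2(R[2,1],R[1,1]))
A=(X[0]+[0,.06,.05],X[1]);L=rows(X,A,3);B=tp([.50,.06,.15],0,0,20);M=rows(A,B,13);show(L);show(M);jcheck(X,L+M,q)
E
```

```text
roll 111.71196081104878 low edge [ 0.5541 -0.0396  0.0353] [ 0.0769  0.7    -0.8498] 29.45
top dark (331.7, 209.5) [17.9 28.5] 380.0 [ 0.5725 -0.0953]
top dark (284.1, 179.8) [25.2 26.6] 523.5 [0.6675 0.0522]
side dark (246.8, 216.3) [15.7 23.2] 284.5 [0.667  0.0602]
0 a [0.0, 0.0, 0.0] t [0.0037, -0.0226, 0.0124]
1 a [0.0, 0.0, 0.0] t [0.0037, -0.0226, 0.0124]
2 a [0.0, 0.0, 0.0] t [0.0037, -0.0226, 0.0124]
0 a [-6.92, -1.24, -0.42] t [-0.0028, -0.0079, 0.0003]
1 a [-6.92, -1.24, -0.42] t [-0.0028, -0.0079, -0.0006]
2 a [-6.92, -1.24, -0.42] t [-0.0027, -0.0078, -0.0015]
3 a [-6.92, -1.24, -0.42] t [-0.0027, -0.0076, -0.0024]
4 a [-6.92, -1.24, -0.42] t [-0.0027, -0.0073, -0.0032]
5 a [-6.92, -1.24, -0.42] t [-0.0027, -0.0069, -0.004]
6 a [-6.92, -1.24, -0.42] t [-0.0028, -0.0064, -0.0047]
7 a [-6.92, -1.24, -0.42] t [-0.0028, -0.0058, -0.0054]
0 a [-6.92, -1.24, -0.42] t [-0.0029, -0.0051, -0.006]
1 a [-6.92, -1.24, -0.42] t [-0.003, -0.0044, -0.0065]
2 a [-6.92, -1.24, -0.42] t [-0.0031, -0.0036, -0.0069]
3 a [-6.92, -1.24, -0.42] t [-0.0033, -0.0028, -0.0073]
4 a [-6.92, -1.24, -0.42] t [-0.0034, -0.0019, -0.0075]
max deg/s [61.3603 49.9893 19.8791 83.3134 39.6768 93.4396] err 5.0982169893131356e-08 q [  3.5725   7.2476 105.3589 -25.6358  66.6     92.2974] at [0.3649 0.0275 0.1725]
```

The dark face is now up at about (0.573, -0.095). Retreat and bring the turner back over the rest.

Run:
```python
from roll import *
X=cur();q=state()['joints'];A=(X[0]+[0,.06,.05],X[1]);L=rows(X,A,3);B=tp([.53,.22,.15],-5,0,0);M=rows(A,B,13);show(M);jcheck(X,L+M,q)
E_=tp([.5775,.368,.08],-9.5);N=rows(B,E_,8);show(N);jcheck(B,N,ik(B,np.array([25,30,80,-35,90,115.]))[0])
```

```text
0 a [-8.47, -1.44, -0.08] t [-0.0002, -0.0135, 0.0131]
1 a [-8.47, -1.44, -0.08] t [0.0001, -0.0153, 0.0109]
2 a [-8.47, -1.44, -0.08] t [0.0004, -0.0167, 0.0086]
3 a [-8.47, -1.44, -0.08] t [0.0006, -0.0178, 0.006]
4 a [-8.47, -1.44, -0.08] t [0.0007, -0.0185, 0.0033]
5 a [-8.47, -1.44, -0.08] t [0.0008, -0.0188, 0.0005]
6 a [-8.47, -1.44, -0.08] t [0.0008, -0.0186, -0.0023]
7 a [-8.47, -1.44, -0.08] t [0.0007, -0.0181, -0.005]
0 a [-8.47, -1.44, -0.08] t [0.0006, -0.0172, -0.0076]
1 a [-8.47, -1.44, -0.08] t [0.0004, -0.0158, -0.0101]
2 a [-8.47, -1.44, -0.08] t [0.0002, -0.0142, -0.0123]
3 a [-8.47, -1.44, -0.08] t [-0.0002, -0.0122, -0.0143]
4 a [-8.47, -1.44, -0.08] t [-0.0005, -0.01, -0.0159]
max deg/s [ 88.2976  62.661   40.772   99.148   75.4142 130.9844] err 6.349164925262784e-08 q [ 33.9905  28.0145  81.4672 -35.4793  96.2645 121.0779] at [0.393  0.209  0.1837]
0 a [0.04, -0.38, 0.41] t [0.0084, -0.0195, -0.0072]
1 a [0.04, -0.38, 0.41] t [0.0082, -0.0196, -0.0072]
2 a [0.04, -0.38, 0.41] t [0.008, -0.0197, -0.0073]
3 a [0.04, -0.38, 0.41] t [0.0078, -0.0197, -0.0073]
4 a [0.04, -0.38, 0.41] t [0.0076, -0.0198, -0.0073]
5 a [0.04, -0.38, 0.41] t [0.0074, -0.0199, -0.0074]
6 a [0.04, -0.38, 0.41] t [0.0072, -0.0199, -0.0074]
7 a [0.04, -0.38, 0.41] t [0.007, -0.02, -0.0074]
max deg/s [12.2344 24.5443 38.4137  7.3323 18.6414 11.8884] err 9.782036583699688e-09 q [ 41.8776  46.8314  55.8323 -30.6491 108.4652 127.49  ] at [0.4398 0.3675 0.1137]
```

Emit:
play_rows --rows '[{"ax":0,"ay":0,"az":0,"tx":0.0037,"ty":-0.0226,"tz":0.0124,"fingers":0},{"ax":0,"ay":0,"az":0,"tx":0.0037,"ty":-0.0226,"tz":0.0124,"fingers":0},{"ax":0,"ay":0,"az":0,"tx":0.0037,"ty":-0.0226,"tz":0.0124,"fingers":0},{"ax":-8.4,"ay":-1.4,"az":-0.1,"tx":-0.0002,"ty":-0.0135,"tz":0.0131,"fingers":0},{"ax":-8.4,"ay":-1.4,"az":-0.1,"tx":0.0001,"ty":-0.0153,"tz":0.0109,"fingers":0},{"ax":-8.4,"ay":-1.4,"az":-0.1,"tx":0.0004,"ty":-0.0167,"tz":0.0086,"fingers":0},{"ax":-8.4,"ay":-1.4,"az":-0.1,"tx":0.0006,"ty":-0.0178,"tz":0.006,"fingers":0},{"ax":-8.4,"ay":-1.4,"az":-0.1,"tx":0.0007,"ty":-0.0185,"tz":0.0033,"fingers":0}]'

```text
clock: 30.35
eef_pos: [0.4092, 0.072, 0.1271]
eef_rot: [[0.986, 0.156, 0.064], [0.114, -0.896, 0.429], [0.124, -0.415, -0.901]]
force: [0.1, 0.1, -2.2]
width: 0.22
```

Emit:
play_rows --rows '[{"ax":-8.4,"ay":-1.4,"az":-0.1,"tx":0.0008,"ty":-0.0188,"tz":0.0005,"fingers":0},{"ax":-8.4,"ay":-1.4,"az":-0.1,"tx":0.0008,"ty":-0.0186,"tz":-0.0023,"fingers":0},{"ax":-8.4,"ay":-1.4,"az":-0.1,"tx":0.0007,"ty":-0.0181,"tz":-0.005,"fingers":0},{"ax":-8.4,"ay":-1.4,"az":-0.1,"tx":0.0006,"ty":-0.0172,"tz":-0.0076,"fingers":0},{"ax":-8.4,"ay":-1.4,"az":-0.1,"tx":0.0004,"ty":-0.0158,"tz":-0.0101,"fingers":0},{"ax":-8.4,"ay":-1.4,"az":-0.1,"tx":0.0002,"ty":-0.0142,"tz":-0.0123,"fingers":0},{"ax":-8.4,"ay":-1.4,"az":-0.1,"tx":-0.0002,"ty":-0.0122,"tz":-0.0143,"fingers":0},{"ax":-8.4,"ay":-1.4,"az":-0.1,"tx":-0.0005,"ty":-0.01,"tz":-0.0159,"fingers":0}]'

```text
clock: 31.15
eef_pos: [0.3917, 0.2078, 0.1888]
eef_rot: [[0.993, 0.118, 0.025], [0.104, -0.737, -0.668], [-0.06, 0.666, -0.743]]
force: [0.1, -0.7, -1.8]
width: 0.221
```

Run:
```python
from chk import *
o,R=now();print(o,R.round(3).tolist(),state()['clock'],state()['width']);chk()
X=cur();q=state()['joints'];E_=tp([.5775,.368,.06],-9.5);N=rows(X,E_,8);show(N);jcheck(X,N,q)
T=optics.camera("top");S=optics.camera("side")
# rest outline: white wall tops, empty rest now
for n,C_,r in(("top",T,(155,175,215,240)),("side",S,(205,262,290,325))):
    x0,y0,x1,y1=r;h=cv2.cvtColor(C_["image"],cv2.COLOR_BGR2HSV)[y0:y1,x0:x1];m=cv2.inRange(h,(0,0,130),(60,60,255));c=max(cv2.findContours(m,0,1)[0],key=cv2.contourArea)
    b=cv2.boxPoints(cv2.minAreaRect(c))+[x0,y0]+0.0;ap=cv2.approxPolyDP(cv2.convexHull(c),4,True).reshape(-1,2)+[x0,y0]
    W=plane(C_,ap.astype(float),.018);print(n,ap.tolist(),W[:,:2].round(4).tolist(),"ctr",plane(C_,[b.mean(0)],.018)[0][:2])
```

```text
[0.5289 0.2204 0.1569] [[0.997, 0.082, -0.01], [-0.082, 0.996, -0.025], [0.008, 0.026, 1.0]] 31.15 0.2207541126967609
top dark (336.0, 210.9) [25.3 26.9] 533.0 [ 0.568  -0.1084]
top dark (284.1, 179.8) [25.  26.4] 518.0 [0.6676 0.0525]
side dark (246.7, 216.3) [15.7 23.3] 285.5 [0.6671 0.0602]
side dark (283.6, 190.5) [14.5 21.7] 243.5 [ 0.5679 -0.1003]
0 a [-0.13, -0.47, 0.44] t [0.0089, -0.0215, -0.0045]
1 a [-0.13, -0.47, 0.44] t [0.0087, -0.0215, -0.0046]
2 a [-0.13, -0.47, 0.44] t [0.0085, -0.0216, -0.0047]
3 a [-0.13, -0.47, 0.44] t [0.0083, -0.0216, -0.0048]
4 a [-0.13, -0.47, 0.44] t [0.0081, -0.0217, -0.0049]
5 a [-0.13, -0.47, 0.44] t [0.0079, -0.0217, -0.0051]
6 a [-0.13, -0.47, 0.44] t [0.0077, -0.0218, -0.0052]
7 a [-0.13, -0.47, 0.44] t [0.0075, -0.0218, -0.0053]
max deg/s [12.6123 27.0483 38.5886  6.4924 18.3489 15.0945] err 9.774026647526473e-09 q [ 41.8776  47.9533  56.9315 -30.2938 106.5508 128.6709] at [0.4398 0.3675 0.0937]
top [[175, 187], [204, 189], [195, 231], [166, 226]] [[0.6459, 0.3983], [0.6388, 0.3047], [0.5052, 0.3281], [0.5208, 0.4209]] ctr [0.5791 0.3626]
side [[236, 272], [275, 285], [261, 315], [221, 300]] [[0.6373, 0.3074], [0.5041, 0.3283], [0.5206, 0.4464], [0.653, 0.4224]] ctr [0.5806 0.3764]
```

Both discs read fully dark. The turned biscuit is at about (0.568, -0.104) and no gold is visible. Now place the turner.

Emit:
play_rows --rows '[{"ax":-0.13,"ay":-0.47,"az":0.44,"tx":0.0089,"ty":-0.0215,"tz":-0.0045,"fingers":0},{"ax":-0.13,"ay":-0.47,"az":0.44,"tx":0.0087,"ty":-0.0215,"tz":-0.0046,"fingers":0},{"ax":-0.13,"ay":-0.47,"az":0.44,"tx":0.0085,"ty":-0.0216,"tz":-0.0047,"fingers":0},{"ax":-0.13,"ay":-0.47,"az":0.44,"tx":0.0083,"ty":-0.0216,"tz":-0.0048,"fingers":0},{"ax":-0.13,"ay":-0.47,"az":0.44,"tx":0.0081,"ty":-0.0217,"tz":-0.0049,"fingers":0},{"ax":-0.13,"ay":-0.47,"az":0.44,"tx":0.0079,"ty":-0.0217,"tz":-0.0051,"fingers":0},{"ax":-0.13,"ay":-0.47,"az":0.44,"tx":0.0077,"ty":-0.0218,"tz":-0.0052,"fingers":0},{"ax":-0.13,"ay":-0.47,"az":0.44,"tx":0.0075,"ty":-0.0218,"tz":-0.0053,"fingers":0}]'

```text
clock: 32.15
eef_pos: [0.4431, 0.3638, 0.0958]
eef_rot: [[0.997, 0.056, -0.045], [0.011, -0.733, -0.681], [-0.071, 0.678, -0.731]]
force: [0.3, 0.4, -1.8]
width: 0.224
```

Run:
```python
from plan import *
o,R=now();print(o,R.round(3).tolist());T=optics.camera("top");S=optics.camera("side");X=cur();q=state()['joints']
# blade vs rest in top: compare predicted corners with grey mask
C=np.array([[.0475,.04,.002],[.0475,-.04,.002],[-.0475,-.04,.002],[-.0475,.04,.002]])@R.T+o
print("pred top",proj(T,C).round(1).tolist(),"side",proj(S,C).round(1).tolist())
E_=tp([.5775,.369,.018],-9.5);N=rows(X,E_,6);show(N);F=tp([.5775,.369,.008],-9.5);show(rows(E_,F,10)[:1]);jcheck(X,N,q)
g=cv2.cvtColor(T["image"],cv2.COLOR_BGR2GRAY)
for v in range(178,236,3): print(v," ".join(f"{x:3d}" for x in g[v,155:213]))
```

```text
[0.5809 0.3633 0.0624] [[0.985, 0.173, -0.002], [-0.173, 0.985, -0.006], [0.001, 0.007, 1.0]]
pred top [[172.0, 186.9], [197.2, 191.2], [190.6, 221.5], [165.2, 217.0]] side [[228.6, 284.9], [239.8, 266.0], [267.7, 275.6], [257.1, 295.2]]
0 a [-0.06, 0.04, -0.05] t [0.0, -0.0053, 0.0047]
1 a [-0.06, 0.04, -0.05] t [0.0, -0.0053, 0.0047]
2 a [-0.06, 0.04, -0.05] t [0.0, -0.0054, 0.0047]
3 a [-0.06, 0.04, -0.05] t [0.0, -0.0054, 0.0047]
4 a [-0.06, 0.04, -0.05] t [0.0, -0.0054, 0.0047]
5 a [-0.06, 0.04, -0.05] t [0.0, -0.0054, 0.0047]
0 a [0.0, 0.0, 0.0] t [0.0001, -0.0007, 0.0007]
max deg/s [0.9429 4.8319 3.2674 0.8643 6.1708 4.1327] err 1.426551830375666e-09 q [ 41.9375  50.5928  58.6576 -29.6914 102.7979 130.9777] at [0.4398 0.3685 0.0517]
178 105 103 102 103 101 102 102 105 105 106 107 107 105 106 105 105 106 105 105 105 104 104 103 105 107 107 106 106 103 104 105 105 105 104 105 105 105 106 106 105 107 108 108 105 102 104 108 106 106 106 104 103 105 107 105 110 111 110
181 103 100 100 104 101 103 104 109 107 102 102 103 106 106 106 106 103 103 104 105 105 104 102 103 106 106 104 10
[... 3669 characters left out ...]
 103 104 105 106 105 102 103 104 106 103 101 105 107 109 102  92  72  67 106 123 120 115 125 141 163 169 171 169 168 166 152 147 149 136 138 129  99  92 141 159 142  92  57  54  60  94 105 105 104 103 101 102 105 103 103 103 102
232 106 105 102 104 103 105 107 106 106 102 103  89  96  93 101  95  75  75  61  63  94 103 102 103 106 104 105 104 103 103 107 105  98  97  96  92  78  82  94  97 103  84  65  61  63  93 104 103 102 105 104 103 104 103 102 103  99 100
235 105 104 105 108 105 103 101 101 104 106  86  68  73  74  73  59  50  48  44  53  57  57  56  58  64  72  88 104 104 105 106 106 104 105 105 107 108 106 105  80  60  60  94 108 106 105 104 103 102 103 101 102 100 101 102 102 104 103
```

Emit:
play_rows --rows '[{"ax":0,"ay":0,"az":0,"tx":0,"ty":-0.0053,"tz":0.0047,"fingers":0},{"ax":0,"ay":0,"az":0,"tx":0,"ty":-0.0053,"tz":0.0047,"fingers":0},{"ax":0,"ay":0,"az":0,"tx":0,"ty":-0.0054,"tz":0.0047,"fingers":0},{"ax":0,"ay":0,"az":0,"tx":0,"ty":-0.0054,"tz":0.0047,"fingers":0},{"ax":0,"ay":0,"az":0,"tx":0,"ty":-0.0054,"tz":0.0047,"fingers":0},{"ax":-0.3,"ay":0.2,"az":-0.3,"tx":0,"ty":-0.0054,"tz":0.0047,"fingers":0},{"ax":0,"ay":0,"az":0,"tx":0,"ty":0,"tz":0,"fingers":0},{"ax":0,"ay":0,"az":0,"tx":0,"ty":0,"tz":0,"fingers":0}]'

```text
clock: 33.05
eef_pos: [0.4393, 0.3684, 0.0519]
eef_rot: [[0.997, 0.064, -0.041], [0.019, -0.726, -0.687], [-0.074, 0.684, -0.726]]
force: [-0.4, 0.4, -0.9]
width: 0.223
```

Emit:
play_rows --rows '[{"ax":0,"ay":0,"az":0,"tx":0.0001,"ty":-0.0014,"tz":0.0014,"fingers":0},{"ax":0,"ay":0,"az":0,"tx":0.0001,"ty":-0.0014,"tz":0.0014,"fingers":0},{"ax":0,"ay":0,"az":0,"tx":0.0001,"ty":-0.0014,"tz":0.0014,"fingers":0},{"ax":0,"ay":0,"az":0,"tx":0.0001,"ty":-0.0007,"tz":0.0007,"fingers":0},{"ax":0,"ay":0,"az":0,"tx":0.0001,"ty":-0.0007,"tz":0.0007,"fingers":0},{"ax":0,"ay":0,"az":0,"tx":0,"ty":-0.0007,"tz":0.0007,"fingers":0},{"ax":0,"ay":0,"az":0,"tx":0,"ty":0,"tz":0,"fingers":0},{"ax":0,"ay":0,"az":0,"tx":0,"ty":0,"tz":0,"fingers":0}]'

```text
clock: 33.85
eef_pos: [0.4392, 0.3687, 0.0431]
eef_rot: [[0.997, 0.064, -0.041], [0.018, -0.727, -0.687], [-0.074, 0.684, -0.726]]
force: [-0.2, 0.2, -1.7]
width: 0.217
```

```bash
python3 st.py | head -1
```

```text
[0.5769 0.3691 0.0094] front edge [0.6237 0.3612 0.0094] [-0.1545  0.1703 -1.6826] [ 0.5496  0.149  -0.0164] 33.85 0.21695610211153926
```

Emit:
play_rows --rows '[{"ax":0,"ay":0,"az":0,"tx":0,"ty":-0.0006,"tz":0.0006,"fingers":0},{"ax":0,"ay":0,"az":0,"tx":0,"ty":-0.0006,"tz":0.0006,"fingers":0},{"ax":0,"ay":0,"az":0,"tx":0,"ty":-0.0006,"tz":0.0006,"fingers":0},{"ax":0,"ay":0,"az":0,"tx":0,"ty":0,"tz":0,"fingers":0},{"ax":0,"ay":0,"az":0,"tx":0,"ty":0,"tz":0,"fingers":0},{"ax":0,"ay":0,"az":0,"tx":0,"ty":0,"tz":0,"fingers":0},{"ax":0,"ay":0,"az":0,"tx":0,"ty":0,"tz":0,"fingers":0},{"ax":0,"ay":0,"az":0,"tx":0,"ty":0,"tz":0,"fingers":0}]'

```text
clock: 34.75
eef_pos: [0.4386, 0.3686, 0.0415]
eef_rot: [[0.997, 0.063, -0.041], [0.018, -0.726, -0.687], [-0.073, 0.685, -0.725]]
force: [-3.8, -0.7, 6.3]
width: 0.22
```

```bash
python3 st.py | head -1
```

```text
[0.5764 0.3689 0.0079] front edge [0.6232 0.361  0.0079] [-3.7951 -0.7343  6.3402] [-0.4337  0.2144 -0.5279] 34.75 0.22027034549597446
```

Emit:
play_rows --rows '[{"ax":0,"ay":0,"az":0,"tx":0,"ty":0.0004,"tz":-0.0004,"fingers":0},{"ax":0,"ay":0,"az":0,"tx":0,"ty":0,"tz":0,"fingers":0},{"ax":0,"ay":0,"az":0,"tx":0,"ty":0,"tz":0,"fingers":28},{"ax":0,"ay":0,"az":0,"tx":0,"ty":0,"tz":0,"fingers":40},{"ax":0,"ay":0,"az":0,"tx":0,"ty":0,"tz":0,"fingers":60},{"ax":0,"ay":0,"az":0,"tx":0,"ty":0,"tz":0,"fingers":60},{"ax":0,"ay":0,"az":0,"tx":0,"ty":0,"tz":0,"fingers":60},{"ax":0,"ay":0,"az":0,"tx":0,"ty":0,"tz":0,"fingers":60}]'

```text
clock: 35.65
eef_pos: [0.439, 0.3687, 0.041]
eef_rot: [[0.997, 0.064, -0.041], [0.018, -0.727, -0.687], [-0.074, 0.684, -0.726]]
force: [-0.5, 0.2, -0.3]
width: 0.603
```

Emit:
play_rows --rows '[{"ax":0,"ay":0,"az":0,"tx":0,"ty":0,"tz":-0.006,"fingers":60},{"ax":0,"ay":0,"az":0,"tx":0,"ty":0,"tz":-0.01,"fingers":60},{"ax":0,"ay":0,"az":0,"tx":0,"ty":0,"tz":-0.015,"fingers":60},{"ax":0,"ay":0,"az":0,"tx":0,"ty":0,"tz":-0.015,"fingers":60},{"ax":0,"ay":0,"az":0,"tx":0,"ty":0,"tz":-0.015,"fingers":60},{"ax":0,"ay":0,"az":0,"tx":0,"ty":0.015,"tz":-0.015,"fingers":60},{"ax":0,"ay":0,"az":0,"tx":0,"ty":0.02,"tz":-0.02,"fingers":60},{"ax":0,"ay":0,"az":0,"tx":0,"ty":0.02,"tz":-0.02,"fingers":60}]'

```text
clock: 36.45
eef_pos: [0.4471, 0.4089, 0.1644]
eef_rot: [[0.997, 0.064, -0.041], [0.019, -0.727, -0.687], [-0.074, 0.684, -0.726]]
force: [-0.4, -0.1, 0.5]
width: 0.598
```

Run:
```python
from hm import *
from chk import chk
T=optics.camera("top");S=optics.camera("side");X=cur();s=state();print(X[0],s['force'],s['clock'],s['width'])
for n,C,r,ax in(("top",T,(140,225,215,300),1),("side",S,(255,270,340,330),0)):
    for b,wh in blobs(C,r):
        b=b[np.argsort(b[:,ax])];e=[b[:2].mean(0),b[2:].mean(0)];f=plane(C,[e[0]],.056)[0];r_=plane(C,[e[1]],.087)[0];d=f-r_
        print(n,np.round(e,1).tolist(),np.round(wh,1),f,r_,np.linalg.norm(d),"yaw",np.degrees(np.arctan2(d[1],d[0])))
chk()
cv2.imwrite("pics/fin.png",np.hstack([cv2.resize(T["image"][170:290,140:220],None,fx=5,fy=5,interpolation=cv2.INTER_CUBIC),cv2.resize(S["image"][250:340,205:285],None,fx=5,fy=5,interpolation=cv2.INTER_CUBIC)[:600] if False else np.zeros((600,10,3),np.uint8)]))
```

```text
[0.4481 0.4096 0.1675] [ 0.2106  0.6879 -0.1932] 36.55 0.5992502357898836
top [[173.1, 237.0], [162.0, 271.6]] [ 7.9 36.3] [0.4811 0.386  0.056 ] [0.3752 0.4062 0.087 ] 0.1122381456824956 yaw -10.8342124435805
top dark (336.0, 210.9) [25.4 26.8] 533.0 [ 0.5679 -0.1083]
top dark (284.1, 179.8) [25.  26.4] 518.0 [0.6676 0.0525]
side dark (246.8, 216.4) [15.8 23.2] 284.5 [0.667  0.0603]
side dark (283.7, 190.5) [14.5 21.8] 244.5 [ 0.5677 -0.1002]
```

Emit:
play_rows --rows '[{"ax":0,"ay":0,"az":0,"tx":-0.005,"ty":0.027,"tz":-0.029,"fingers":60},{"ax":0,"ay":0,"az":0,"tx":-0.005,"ty":0.027,"tz":-0.029,"fingers":60},{"ax":0,"ay":0,"az":0,"tx":0,"ty":0.029,"tz":0.027,"fingers":60},{"ax":0,"ay":0,"az":0,"tx":0,"ty":0.029,"tz":0.027,"fingers":60},{"ax":0,"ay":0,"az":0,"tx":0,"ty":0.029,"tz":0.027,"fingers":60},{"ax":0,"ay":0,"az":0,"tx":0,"ty":0.029,"tz":0.027,"fingers":60},{"ax":0,"ay":0,"az":0,"tx":0,"ty":0.029,"tz":0.027,"fingers":60},{"ax":0,"ay":0,"az":0,"tx":0,"ty":0.029,"tz":0.027,"fingers":60}]'

```text
clock: 37.45
eef_pos: [0.447, 0.1697, 0.2432]
eef_rot: [[0.997, 0.066, -0.042], [0.019, -0.726, -0.687], [-0.076, 0.684, -0.725]]
force: [1.2, 0.2, 0.2]
width: 0.602
```

Run:
```python
from hm import *
T=optics.camera("top");S=optics.camera("side");X=cur();s=state();print(X[0],s['force'],s['clock'])
for n,C,r,ax in(("top",T,(140,225,215,300),1),("side",S,(255,270,340,330),0)):
    for b,wh in blobs(C,r):
        b=b[np.argsort(b[:,ax])];e=[b[:2].mean(0),b[2:].mean(0)];f=plane(C,[e[0]],.056)[0];r_=plane(C,[e[1]],.087)[0];d=f-r_
        print(n,np.round(e,1).tolist(),f,r_,np.linalg.norm(d),"yaw",np.degrees(np.arctan2(d[1],d[0])))
        if n=="side": H=tri(T,[(173.1,237.0),(162.0,271.6)],S,e);print(H)
g=cv2.cvtColor(S["image"],cv2.COLOR_BGR2HSV)
for n,C,nm in(("top",T,"top0"),("side",S,"side0")):
    a=cv2.imread(f"pics/{nm}.png")
    for k,lo,hi in(("green",(50,80,40),(80,255,255)),("blue",(105,120,60),(130,255,255))):
        r=[]
        for im in(a,C["image"]):
            m=cv2.inRange(cv2.cvtColor(im,cv2.COLOR_BGR2HSV),lo,hi);r.append([tuple(np.round(cv2.minAreaRect(c)[0],1)) for c in cv2.findContours(m,0,1)[0] if cv2.contourArea(c)>60])
        print(n,k,r)
```

```text
[0.4469 0.1679 0.2439] [1.0973 0.6624 0.298 ] 37.55
side [[277.9, 294.3], [311.7, 300.5]] [0.4823 0.3874 0.056 ] [0.3772 0.4075 0.087 ] 0.11134523821316754 yaw -10.820662297510953
[[0.4819 0.3864 0.0545]
 [0.3763 0.4066 0.0857]]
top green [[(np.float64(8.5), np.float64(300.0)), (np.float64(436.3), np.float64(254.3)), (np.float64(226.5), np.float64(164.5))], [(np.float64(9.0), np.float64(300.0)), (np.float64(436.3), np.float64(254.3)), (np.float64(226.5), np.float64(164.5))]]
top blue [[(np.float64(456.5), np.float64(206.7))], [(np.float64(456.5), np.float64(206.8))]]
side green [[(np.float64(219.5), np.float64(249.0)), (np.float64(332.5), np.float64(144.5)), (np.float64(519.0), np.float64(38.2)), (np.float64(524.0), np.float64(12.5)), (np.float64(500.5), np.float64(25.2)), (np.float64(479.5), np.float64(22.5))], [(np.float64(219.5), np.float64(249.0)), (np.float64(332.5), np.float64(144.5)), (np.float64(519.0), np.float64(38.2)), (np.float64(524.3), np.float64(12.2)), (np.float64(500.7), np.float64(25.3)), (np.float64(479.5), np.float64(22.5))]]
side blue [[(np.float64(300.1), np.float64(127.6)), (np.float64(468.7), np.float64(94.7))], [(np.float64(300.1), np.float64(127.6)), (np.float64(468.7), np.float64(94.7))]]
```

The handle heights (0.0545 front, 0.0857 rear) match the original flat pose, the yaw matches the rest, and everything else is unmoved. I'll hand in.

```bash
python3 -c "
from cell import job
print(job.sign_off())"
```

```text
the job is handed in; nothing more can be done
None
```

I turned the biscuit chocolate side up, laid the turner back in the spoon rest and handed the job in at about 37.6 s; no verdict is reported.

**Job:** I slid the blade under the biscuit against the lip and lifted it about 3 cm. After carrying it back to mid-sheet, I rolled it over towards −y, with the blade's lower edge close to the paper.

**Last checks:**
- **Biscuit:** both cameras show a full dark disc at about (0.568, -0.104), flat and well inside the sheet, with no gold visible.
- **Neighbour, cups and bento box:** same pixel positions as at the start. I did not separately compare the bottle's position; nothing went near it.
- **Turner:** the handle lies at its original flat height, with yaw -10.8°, within about 1.5° of the rest. The gripper was about 0.2 m clear, reading about 1 N.

**What went wrong or disagreed:**
- **Missed grasps:** the first tries failed because the fingers end about 25 mm short of the reported TCP. I first misread this as a height error.
- **Contact with the bench:** because of that, one try swung the turner askew in the rest, and another pressed on the bench with about 20 N, under the 40 N limit.
- **Camera disagreement:** the two cameras differ by 6–9 mm in y, so I used the mean.
- **Final look:** I had used all 12 picture views, so the last checks are numerical rather than by eye.

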